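Grease shot at the lubrication box

TASK

Give the machine its grease shot: swing the door of the grey lubrication box wide open by its handle, take the push-type grease gun out of its stand and press its coupler squarely, in line with the tilted grease nipple inside the box, until it snaps over the round head. Then keep pushing so that the gun is pressed in against its spring by well over half of its stroke, and finish while holding it there: do not let go or back off. Leave the other things on the worktop where they are.

Things in the scene. Friction and masses are not known exactly. Their poses are not given: they have to be found in the camera images.
- lube_box: Grey sheet-steel lubrication box, 110 deep x 220 wide x 170 high (mm), bolted to the worktop, fixed. Origin: centre of its underside. Its open front, closed by the door, faces its -x; +y is its left side seen from the robot, z is up. Walls, floor and roof are 4 thick.
- lube_door (a joint): Hinge of the box's front door, rad: 0 shut, grows as the door swings out towards the robot, stop at 1.95. Upright axis at the box's front right-hand corner (seen from the robot); seen from above the door turns counter-clockwise as it opens. No latch; it stays where it is left; 1 to 2 N at the handle move it. Panel 212 mm wide, 10 thick, from 22 to 164 above the worktop.
- door_hinge (a point): Point on the door's hinge axis, 135 above the worktop. Its axes turn with the door: y runs from the hinge along the panel to the free edge, -x is the outward normal of the panel's front, z is up.
- door_handle (a point): Gripping point on the door's handle, 135 mm above the worktop: an upright round steel bar, 12 in diameter, reaching from 92 to 160 above the worktop, centre line 40 in front of the panel's mid-plane (29 clear between bar and panel), 182 from the hinge axis along the panel; two thin stubs hold it at heights 100 and 150. Axes as door_hinge.
- nipple: Large steel grease nipple, fixed on the sloping face of an aluminium block in the box (hexagon plugs close the ports left and right of it). Origin: its foot on that face; its z axis runs out along the nipple, leaning 0.60 rad (34 degrees) from vertical towards the box's open front. Hexagon 19 mm across corners and 8 high, thin neck, round head.
- nipple_ball (a point): Centre of the nipple's round head, a ball of 16 diameter, 26 from the foot along the nipple's z axis. Axes as the nipple's.
- grease_gun: Push-type grease gun, 144 mm long, 0.4 kg, hanging upright in its stand, coupler down. Origin: centre of the coupler's mouth, spring relaxed; z runs along the gun to the grip. Along z: bell mouth 33 across and tube 0-48, barrel 32 in diameter 48-88, flange 48 in diameter 88-94, round black grip 26 in diameter 94-140. Only the flange rests on the stand: lift it straight up 105 or more to free it.
- gun_grip (a point): Middle of the gun's grip, on its axis, 117 from the mouth. Axes as the gun's.
- coupler_seat (a point): Point on the gun's axis, 14 mm inside the coupler's mouth, where the ball's centre lies once snapped on. Moves with the coupler. The mouth is 25 wide inside, narrowing within 8 to a bore of 19, so the ball may enter about 3 off-centre. Four spring jaws behind the mouth spread over the ball and close behind it; this snap takes 6 to 8 N.
- coupler (a joint): Stroke of the gun's spring, m: 0 relaxed, grows as the gun is pushed on towards the seated coupler, hard stop at 0.016. The spring starts at 9 N and grows by 0.5 N per mm (13 N at 0.008, 17 N at the stop), so the coupler snaps on before the stroke begins.
- gun_stand: Fixed stand of the gun: base plate 80 x 110, two upright posts, and a top plate 66 x 104, 6 thick, its top 100 above the worktop, with a hole of 38 in which the gun hangs by its flange. Origin: centre of its underside.
- cup_01: Loose steel cup, 64 in diameter, 47 high, open upward. Bystander.
- cup_10: Loose steel cup, 64 in diameter, 47 high, open upward. Bystander.
- v_block: Ground steel V block, 62 x 57 x 35 high. Bystander.
- chuck_key: T-handled chuck key lying flat, 110 x 117 x 18. Bystander; the door swings over it.
- marker_pen: Black marker lying flat, about 140 long, 17 high. Bystander.
- chip_brush: Flat brush with a wooden handle lying flat, about 200 long, 12 high. Bystander.
There are look-alikes about, which are no part of the job. There is more than one size of the grease_gun; the one meant has the size given above.

How it is judged:
By the outcome, as a careful person would: the job done as asked, in the order asked, and still so for the second after the job is handed in, while the arm keeps its last pose, push and grip.
It also fails if it takes over 61 s, if anything falls off the work surface, if the arm or the gripper's body presses on something with over 40 N, if the wrist force passes 120 N, or if a joint passes its speed limit or range.

ROBOT

A 6-joint arm with a two-finger parallel gripper is mounted at the origin on a cart in front of the work surface, level with it; the furniture and walls round the work are solid. World frame = base frame: x ahead of the robot, y to its left, z up, the work surface at z = 0. Lengths are in m, angles in rad, forces in N, time in s.
With the tool pointing down it reaches from about 0.25 to 0.775 m from the base axis. Payload 4 kg.
Tool frame: the origin (TCP) lies midway between the tips of the shut fingers; the grasp point (between the pads) lies 19 mm behind it (robot.tcp_to_grasp is the distance from the TCP to the grasp point, in m); x points along the fingers, y is the direction in which the jaws open and shut, and the axes are right-handed (so a half turn about x gives the same grasp; the last joint's range is limited). The gripper opens to 94 mm and grips with 3 to 60 N. Pads are 16 mm wide; open, the fingers measure 119 mm over their backs; the gripper's body (75 mm by 177 mm) begins 78 mm behind the grasp point.
Start: joints at [1.075, 0.087, 1.371, -0, 1.684, -0.103], TCP at [0.211, 0.508, 0.206] pointing down, gripper open.
Joint ranges: [-3.1, 3.1], [-0.76, 2.03], [0.27, 2.55], [-1.08, 4.22], [0.17, 2.65], [-2.57, 2.57]. Speed limits (rad/s): [2.79, 2.79, 3.14, 3.14, 3.14, 3.14].

INTERFACE

Orientations are given as [roll, pitch, yaw] about the fixed x, y, z axes, in that order (R = Rz(yaw) Ry(pitch) Rx(roll)).
In Python, from bench import robot gives the robot as it stands.
- The arm moves only by the tool send_rows, never from a script. Its argument "increments" is a list of rows, each a list of 5 numbers: the opening, from -1 (shut) to 1 (fully open), so that 0 is half open, then the shift along the tool's x, y, z in m, then the turn about the tool's x in rad. In form: [[hand, tx, ty, tz, roll], ...]. A call has 1 to 5 rows; each row is the pose to reach, as a shift and turn from the pose commanded when the call began, along the tool's axes at that moment; what a row does not reach only later rows make up. A row lasts 1/12 s, in which the tool goes at most 41.7 mm and 7.16 degrees, less where a joint would pass 70% of its speed; a pose out of reach is approached as far as the arm can. A call with a gripper value outside its range is refused whole. The fingers move at their own pace and stop on an object; the grip force is fixed at half the most. Time passes only in rows, so rows that repeat a pose let the fingers close. It gives the time, the measured TCP pose, the force and the opening at its end, in the units of the state.
- robot.get_obs(): the state, without advancing time (a new reading comes with each control period).
- robot.snapshot(name): name is "scene" or "side" or "wrist"; returns a dict with "image" (420x560x3 uint8, red, green, blue), "intrinsics" (3x3 intrinsics, pixels), "k1" (the pictures are not rectified: a ray, as slopes to the right and down, at radius r is drawn at 1 + k1 r^2 times it, then the intrinsics apply), "world_from_camera" (4x4, takes a point from camera to world coordinates). Camera axes: x right, y down, z forward; pixel columns grow to the right and rows downward; lengths in m; the calibration is good to about 2 mm. A picture is of the moment at which its call begins. There is no depth.
- robot.close_job(): hands the job in, once; it reports no verdict.
The state is a dict: "time": time; "joint_positions": joint angles; "qvel": joint speeds; "joint_torque": joint torques, N m; "tool_pos": TCP position; "ee_rot": TCP orientation; "wrist_force": force on the tool from outside, world axes, zero at the start; "wrist_torque": the same for the moment, N m; "width": finger opening in m.
Only numpy, scipy, OpenCV 4.12 (cv2) and the standard library are available. Lean on these libraries where they do the work, as an engineer would, in place of code of your own. Each camera call takes 0.05 s, during which the arm holds its last target.

## Working session

There is one attempt and no reset: what is moved stays moved. The work goes in short steps, Python scripts to look and compute and a tool call to move; the robot and the scene stay as the last step left them, time stands still between calls to the robot, and variables do not carry over. Pictures are saved under pics/ and viewed, and the job is handed in when it is done.

Besides the shell and the picture viewer there is one more tool, called after "Call:" by a JSON object that holds its "api" and its "payload", one argument or row to a line. send_rows: Moves the arm, as the interface text tells. Its arguments: {"type":"object","properties":{"increments":{"type":"array"}},"required":["increments"]}

I'll start by looking at the scene from all cameras.

```bash
mkdir -p pics; ls
python3 - <<'E'
from bench import robot
import cv2,numpy as np
for n in ["scene","side","wrist"]:
    s=robot.snapshot(n)
    cv2.imwrite(f"pics/{n}0.png",s["image"][:,:,::-1])
    print(n,s["intrinsics"].tolist(),s["k1"],np.round(s["world_from_camera"],4).tolist())
print(robot.get_obs())
E
```

```text
pics
scene [[489.00315334870555, 0.0, 283.2645000914432], [0.0, 489.00315334870555, 207.80987736284897], [0.0, 0.0, 1.0]] -0.007943273469331867 [[0.5342, -0.6212, 0.5733, -0.2384], [-0.8453, -0.3862, 0.3692, -0.5968], [-0.008, -0.6818, -0.7315, 1.0844], [0.0, 0.0, 0.0, 1.0]]
side [[431.93423942997674, 0.0, 277.29531779548716], [0.0, 431.93423942997674, 212.7710798038568], [0.0, 0.0, 1.0]] -0.05887623862655223 [[-0.9674, -0.1638, 0.1929, 0.3194], [-0.2526, 0.6709, -0.6972, 0.7408], [-0.0152, -0.7233, -0.6904, 0.9035], [0.0, 0.0, 0.0, 1.0]]
wrist [[326.80286086928675, 0.0, 279.3795251972351], [0.0, 326.80286086928675, 214.6268847961682], [0.0, 0.0, 1.0]] -0.07723607471829394 [[0.3835, 0.8868, 0.2578, 0.1349], [0.9235, -0.3674, -0.1098, 0.539], [-0.0027, 0.2802, -0.9599, 0.3839], [0.0, 0.0, 0.0, 1.0]]
{'time': 0.15, 'joint_positions': array([ 1.07488709e+00,  8.78241176e-02,  1.37188895e+00, -1.18395477e-05,
        1.68357540e+00, -1.03087263e-01]), 'qvel': array([ 1.38384474e-03, -1.59499485e-03, -4.67571494e-03,  2.02521350e-04,
       -6.33509671e-05, -9.36679118e-05]), 'joint_torque': array([ 8.29063920e-04, -3.40642941e+01, -3.02793109e+01,  7.18074571e-02,
        3.06149886e-02, -1.30209960e-04]), 'tool_pos': array([0.21034487, 0.50774661, 0.20456099]), 'ee_rot': array([-1.66694511,  1.56910047, -2.0597684 ]), 'wrist_force': array([ 0.45054258, -0.53175077,  0.1333837 ]), 'wrist_torque': array([-0.00103124,  0.01550686, -0.02730209]), 'width': 0.09389300807718591}
```

View pics/scene0.png

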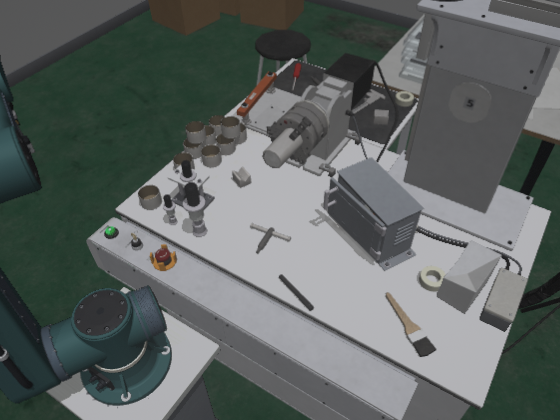

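View pics/side0.png

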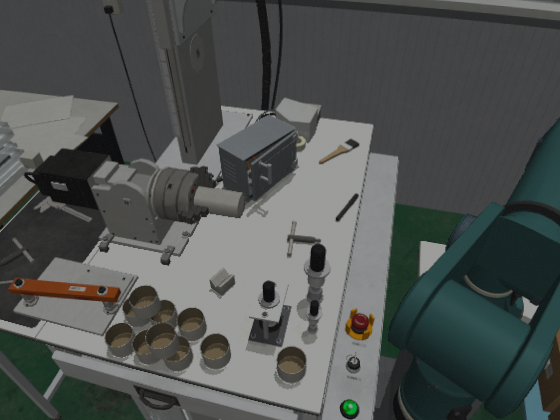

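View pics/wrist0.png

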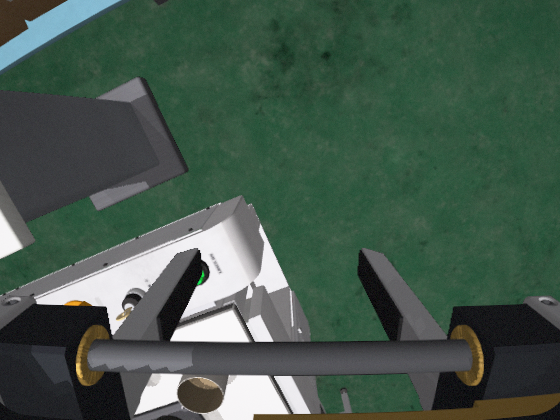

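```bash
cat > h.py <<'E'
import numpy as np,cv2
from bench import robot
from scipy.spatial.transform import Rotation as Rot
def cam(s): 
    return s["intrinsics"],s["k1"],np.array(s["world_from_camera"])
def proj(s,P):
    K,k1,T=cam(s); P=np.atleast_2d(P)
    p=(P-T[:3,3])@T[:3,:3]; u=p[:,:2]/p[:,2:]
    r2=(u**2).sum(1,keepdims=True); u=u*(1+k1*r2)
    return u*[K[0,0],K[1,1]]+[K[0,2],K[1,2]]
def ray(s,px):
    K,k1,T=cam(s); d=(np.array(px,float)-[K[0,2],K[1,2]])/[K[0,0],K[1,1]]
    u=d.copy()
    for _ in range(10): u=d/(1+k1*(u@u))
    v=T[:3,:3]@np.array([u[0],u[1],1]); return T[:3,3],v/np.linalg.norm(v)
def onz(s,px,z):
    o,v=ray(s,px); return o+v*(z-o[2])/v[2]
def tri(obs):
    A=np.zeros((3,3));b=np.zeros(3)
    for s,px in obs:
        o,v=ray(s,px);M=np.eye(3)-np.outer(v,v);A+=M;b+=M@o
    X=np.linalg.solve(A,b); return X,[np.linalg.norm(proj(s,X)[0]-px) for s,px in obs]
def crop(s,name,x,y,w,h,f):
    c=s["image"][y:y+h,x:x+w,::-1]; c=cv2.resize(c,None,fx=f,fy=f,interpolation=cv2.INTER_CUBIC)
    for i in range(0,w,10):
        cv2.line(c,(i*f,0),(i*f,6 if i%50 else 14),(0,0,255),1)
        if i%20==0: cv2.putText(c,str(x+i),(i*f,22),0,.35,(0,0,255),1)
    for i in range(0,h,10):
        cv2.line(c,(0,i*f),(6,i*f),(0,0,255),1)
        if i%20==0: cv2.putText(c,str(y+i),(8,i*f+4),0,.35,(0,0,255),1)
    cv2.imwrite("pics/"+name,c)
def tool():
    o=robot.get_obs(); return o,Rot.from_euler('xyz',o["ee_rot"]).as_matrix()
E
python3 - <<'E'
from h import *
import pickle
a=robot.snapshot("scene");b=robot.snapshot("side")
pickle.dump((a,b),open("s0.pkl","wb"))
crop(a,"c1.png",130,140,120,110,6)
crop(a,"c2.png",310,140,120,125,6)
crop(b,"c3.png",190,225,150,150,5)
crop(b,"c4.png",205,105,120,110,6)
E
```

```text
(no output)
```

View pics/c1.png

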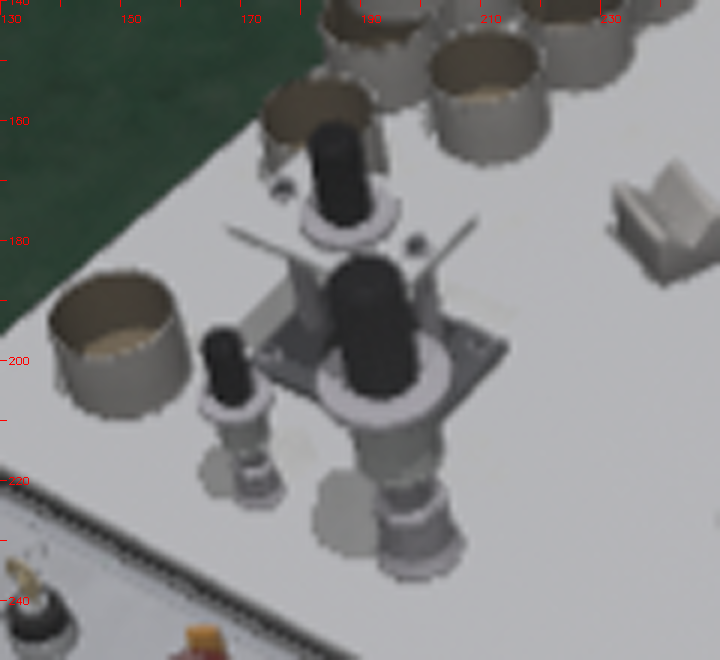

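View pics/c2.png

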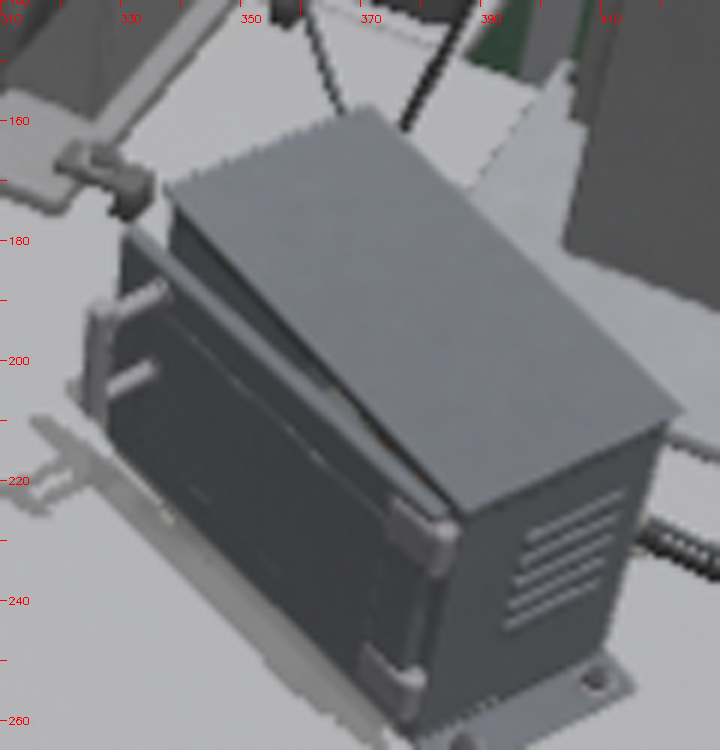

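View pics/c3.png

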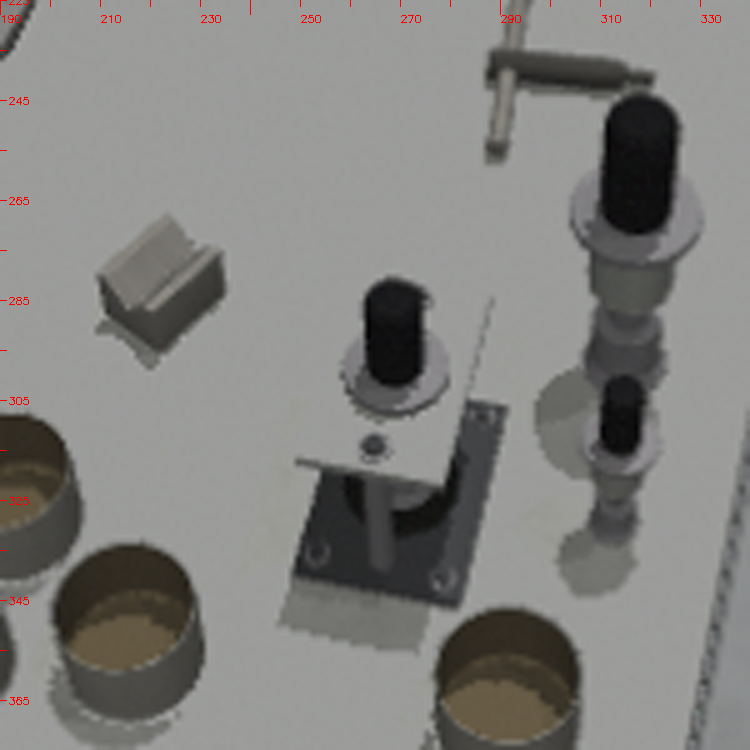

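View pics/c4.png

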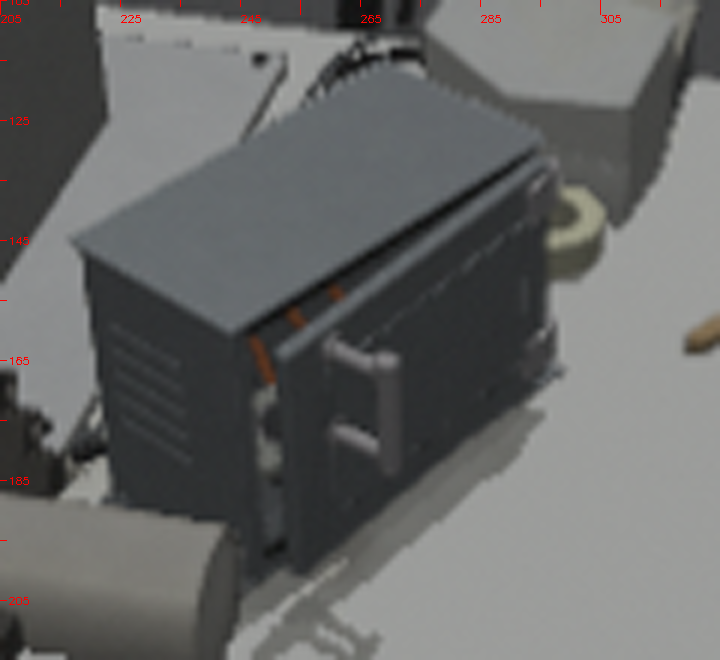

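Run:
```python
from h import *
import pickle
a,b=pickle.load(open("s0.pkl","rb"))
# roof
sc={'FL':(337.3,171),'BL':(371,157.7),'BR':(423,208.5),'FR':(387,226)}
sd={'FL':(243.5,160.5),'BL':(217.5,145),'BR':(269,116),'FR':(295.5,128)}
for k in sc:
    X,e=tri([(a,sc[k]),(b,sd[k])]); print(k,X.round(4),np.round(e,1),onz(a,sc[k],.17).round(4),onz(b,sd[k],.17).round(4))
# handle top (z .16), bottom .092
for n,p,q,z in [('htop',(325.8,191.5),(269,165),.16),('hbot',(326.5,211),(270,183),.092)]:
    X,e=tri([(a,p),(b,q)]);print(n,X.round(4),np.round(e,1),onz(a,p,z).round(4),onz(b,q,z).round(4))
# door free top edge, 
for n,p,q,z in [('gtop',(184.5,163),(269,283.5),.156),('flange',(188.3,175.5),(269.3,297.5),.106)]:
    X,e=tri([(a,p),(b,q)]);print(n,X.round(4),np.round(e,1),onz(a,p,z).round(4),onz(b,q,z).round(4))
```

```text
FL [ 0.673  -0.187   0.1688] [0.4 0.4] [ 0.6734 -0.1874  0.17  ] [ 0.6712 -0.1842  0.17  ]
BL [ 0.7719 -0.2419  0.169 ] [0.4 0.4] [ 0.7724 -0.2422  0.17  ] [ 0.77   -0.2393  0.17  ]
BR [ 0.6671 -0.4381  0.1662] [0.2 0.2] [ 0.6641 -0.4388  0.17  ] [ 0.6647 -0.4313  0.17  ]
FR [ 0.5655 -0.3847  0.1671] [0.5 0.4] [ 0.5615 -0.3853  0.17  ] [ 0.5657 -0.3817  0.17  ]
htop [ 0.5988 -0.1941  0.1587] [0.4 0.4] [ 0.5962 -0.1947  0.16  ] [ 0.5993 -0.1935  0.16  ]
hbot [ 0.5992 -0.2012  0.0862] [0.6 0.6] [ 0.5921 -0.2035  0.092 ] [ 0.5989 -0.196   0.092 ]
gtop [0.4891 0.2034 0.1564] [0.3 0.5] [0.4882 0.2037 0.156 ] [0.4901 0.2026 0.156 ]
flange [0.4913 0.2026 0.1049] [0.2 0.2] [0.491  0.2017 0.106 ] [0.4906 0.2036 0.106 ]
```

Run:
```python
from h import *
o,R=tool(); print(R.round(4)); y=R[:,1]; print("tool y ang",np.arctan2(y[1],y[0]), "z ang",np.arctan2(R[1,2],R[0,2]))
import pickle
a,b=pickle.load(open("s0.pkl","rb"))
# panel-top free corner, hinge, standing big gun top
for n,p,q in [('freeTop',(331,178.5),(251.5,162)),('big top',(191.5,185),(318,247)),('hingetop',(384,226.5),(294.5,130.5))]:
    X,e=tri([(a,p),(b,q)]);print(n,X.round(4),np.round(e,1))
# box fit: rectangle 0.22x0.11 fit to corners
C=np.array([[.673,-.187],[.7719,-.2419],[.6671,-.4381],[.5655,-.3847]])
L=np.array([[-.055,.11],[.055,.11],[.055,-.11],[-.055,-.11]])
c=C.mean(0);H=(L.T@(C-c));yaw=np.arctan2(H[0,1]-H[1,0],H[0,0]+H[1,1]);Rm=np.array([[np.cos(yaw),-np.sin(yaw)],[np.sin(yaw),np.cos(yaw)]])
print(c,yaw,(L@Rm.T+c-C).round(4))
print("front right corner",Rm@[-.055,-.11]+c)
```

```text
[[-5.000e-04  3.828e-01  9.238e-01]
 [-9.000e-04  9.238e-01 -3.828e-01]
 [-1.000e+00 -1.000e-03 -1.000e-04]]
tool y ang 1.1780054747941944 z ang -0.3927909693144707
freeTop [ 0.6459 -0.185   0.1659] [1.1 1. ]
big top [0.4046 0.1034 0.1889] [0.3 0.3]
hingetop [ 0.5664 -0.3778  0.1614] [0.9 0.7]
[ 0.669375 -0.312925] -0.4945204425781784 [[ 0.0002 -0.003 ]
 [-0.0019 -0.0003]
 [-0.0015  0.0022]
 [ 0.0033  0.0011]]
front right corner [ 0.56875714 -0.38364308]
```

Call:
{"api": "send_rows", "payload": {
  "increments": [
    [1,-0.035,-0.01,0.01,0.12],
    [1,-0.06,-0.03,0.035,0.24],
    [1,-0.08,-0.055,0.065,0.36],
    [1,-0.09,-0.08,0.095,0.48],
    [1,-0.09,-0.105,0.13,0.6]
  ]
}}

```text
time: 0.67
tool_pos: [0.29, 0.3627, 0.2991]
ee_rot: [1.785, 1.564, 0.788]
wrist_force: [0.4, 0.1, -0.1]
width: 0.094
```

```bash
cat >> h.py <<'E'
def go(x,y,z,yaw=None):
    o,R=tool(); d=R.T@(np.array([x,y,z])-o["tool_pos"]); ps=np.arctan2(R[1,1],R[0,1])
    r=0 if yaw is None else (ps-yaw+np.pi)%(2*np.pi)-np.pi
    print("t",round(o["time"],2),"pos",o["tool_pos"].round(4),"yaw",round(ps,3),"F",o["wrist_force"].round(1),"w",round(o["width"],4),"j",o["joint_positions"].round(2))
    print("tx ty tz",d.round(4),"dist",np.linalg.norm(d).round(3),"roll",round(r,3),"rows",int(np.ceil(max(np.linalg.norm(d)/.0417,abs(r)/.125))))
E
python3 -c "
from h import *
go(.598,-.196,.25,-1.96)"
```

```text
t 0.67 pos [0.29   0.3627 0.2991] yaw 0.574 F [ 0.4  0.1 -0.1] w 0.094 j [ 0.77 -0.11  1.38  0.    1.86  0.2 ]
tx ty tz [ 0.0479 -0.0452  0.6364] dist 0.64 roll 2.534 rows 21
```

```bash
cat >> h.py <<'E'
def path(x,y,z,yaw,n):
    """n equal calls"""
    o,R=tool(); ps=np.arctan2(R[1,1],R[0,1]); D=np.array([x,y,z])-o["tool_pos"]
    r=(ps-yaw+np.pi)%(2*np.pi)-np.pi
    print("t",round(o["time"],2),"pos",o["tool_pos"].round(4),"yaw",round(ps,3),"D",D.round(4),"roll",round(r,3))
    for i in range(n):
        p=ps-r*i/n; d=D/n
        print(i,"tx %.4f ty %.4f tz %.4f roll %.3f"%(-d[2],d[0]*np.cos(p)+d[1]*np.sin(p),d[0]*np.sin(p)-d[1]*np.cos(p),r/n))
E
python3 -c "
from h import *
path(.598,-.196,.25,-1.96,5)"
```

```text
t 0.67 pos [0.29   0.3627 0.2991] yaw 0.574 D [ 0.308  -0.5587 -0.0491] roll 2.534
0 tx 0.0098 ty -0.0090 tz 0.1273 roll 0.507
1 tx 0.0098 ty 0.0539 tz 0.1156 roll 0.507
2 tx 0.0098 ty 0.1033 tz 0.0749 roll 0.507
3 tx 0.0098 ty 0.1267 tz 0.0154 roll 0.507
4 tx 0.0098 ty 0.1182 tz -0.0481 roll 0.507
```

Call:
{"api": "send_rows", "payload": {
  "increments": [
    [1,0.002,-0.002,0.026,0.1],
    [1,0.004,-0.004,0.052,0.2],
    [1,0.006,-0.006,0.078,0.3],
    [1,0.008,-0.008,0.104,0.4],
    [1,0.01,-0.009,0.127,0.507]
  ]
}}

```text
time: 1.08
tool_pos: [0.3516, 0.2504, 0.2854]
ee_rot: [1.493, 1.57, -0.012]
wrist_force: [0.5, 0.8, -0.1]
width: 0.0938
```

Call:
{"api": "send_rows", "payload": {
  "increments": [
    [1,0.002,0.011,0.023,0.1],
    [1,0.004,0.022,0.046,0.2],
    [1,0.006,0.033,0.069,0.3],
    [1,0.008,0.044,0.092,0.4],
    [1,0.01,0.054,0.116,0.507]
  ]
}}

```text
time: 1.5
tool_pos: [0.4137, 0.1389, 0.2753]
ee_rot: [2.916, 1.571, 0.904]
wrist_force: [0.4, -0.1, -0.4]
width: 0.0936
```

Call:
{"api": "send_rows", "payload": {
  "increments": [
    [1,0.002,0.021,0.015,0.1],
    [1,0.004,0.042,0.03,0.2],
    [1,0.006,0.062,0.045,0.3],
    [1,0.008,0.083,0.06,0.4],
    [1,0.01,0.103,0.075,0.507]
  ]
}}

```text
time: 1.92
tool_pos: [0.4754, 0.0272, 0.2653]
ee_rot: [-2.903, 1.571, 0.861]
wrist_force: [0.4, 0.3, -0.2]
width: 0.094
```

Call:
{"api": "send_rows", "payload": {
  "increments": [
    [1,0.002,0.025,0.003,0.1],
    [1,0.004,0.05,0.006,0.2],
    [1,0.006,0.076,0.009,0.3],
    [1,0.008,0.101,0.012,0.4],
    [1,0.01,0.127,0.015,0.507]
  ]
}}

```text
time: 2.33
tool_pos: [0.5378, -0.0842, 0.2552]
ee_rot: [-1.16, 1.57, 2.097]
wrist_force: [0.6, 0.6, 0.5]
width: 0.0937
```

Call:
{"api": "send_rows", "payload": {
  "increments": [
    [1,0.002,0.024,-0.01,0.1],
    [1,0.004,0.047,-0.019,0.2],
    [1,0.006,0.071,-0.029,0.3],
    [1,0.008,0.095,-0.038,0.4],
    [1,0.01,0.118,-0.048,0.507]
  ]
}}

```text
time: 2.75
tool_pos: [0.5996, -0.1957, 0.245]
ee_rot: [-0.052, 1.57, 2.698]
wrist_force: [-0.1, -0.6, -0.4]
width: 0.0942
```

```bash
python3 -c "
from h import *
go(.598,-.196,.116,-1.96)
w=robot.snapshot('wrist');b=robot.snapshot('side')
cv2.imwrite('pics/w1.png',w['image'][:,:,::-1]);crop(b,'b1.png',190,90,140,120,5)"
```

```text
t 2.75 pos [ 0.5996 -0.1957  0.245 ] yaw -1.962 F [-0.1 -0.6 -0.4] w 0.0942 j [-0.41  0.27  1.08  0.    1.79  1.56]
tx ty tz [0.129  0.0009 0.0013] dist 0.129 roll -0.002 rows 4
```

View pics/w1.png

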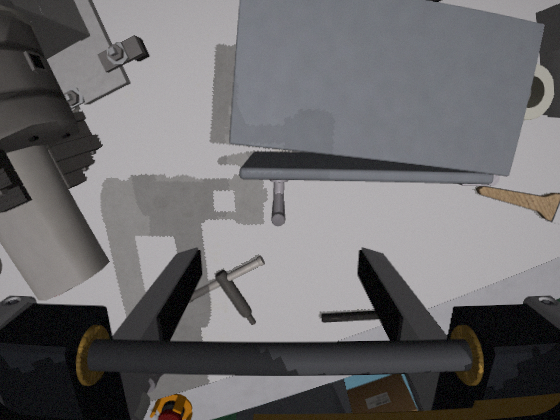

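View pics/b1.png

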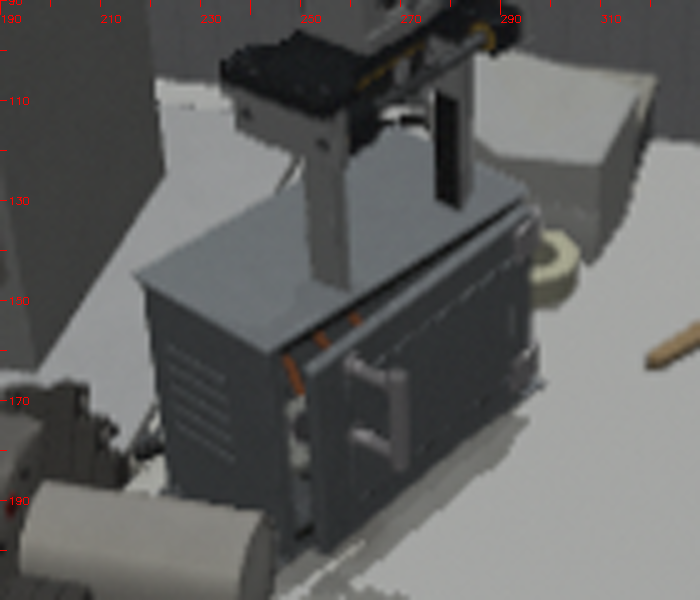

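```bash
python3 -c "
from h import *
w=robot.snapshot('wrist')
X=onz(w,(278.5,219),.16);print(X)
for p in [(242,180),(493,184)]: print(onz(w,p,.164))
for p in [(230,143),(510,176),(240,0)]: print(onz(w,p,.17))
go(X[0],X[1],.116,-1.96)"
```

```text
[ 0.6011194 -0.1977936  0.16     ]
[ 0.64359331 -0.18377891  0.164     ]
[ 0.56210952 -0.3746926   0.164     ]
[ 0.67385809 -0.18805377  0.17      ]
[ 0.56575154 -0.38661718  0.17      ]
[ 0.76139416 -0.23515764  0.17      ]
t 2.9 pos [ 0.5992 -0.1956  0.2437] yaw -1.958 F [ 0.8 -0.   0.7] w 0.0938 j [-0.41  0.27  1.09  0.    1.79  1.55]
tx ty tz [ 0.1276  0.0013 -0.003 ] dist 0.128 roll 0.002 rows 4
```

Call:
{"api": "send_rows", "payload": {
  "increments": [
    [1,0.035,0.001,-0.002,0],
    [1,0.07,0.001,-0.003,0],
    [1,0.1,0.001,-0.003,0],
    [1,0.128,0.001,-0.003,0],
    [1,0.128,0.001,-0.003,0]
  ]
}}

```text
time: 3.32
tool_pos: [0.5973, -0.1934, 0.1101]
ee_rot: [-0.058, 1.557, 2.7]
wrist_force: [-0.7, 0.5, -1.5]
width: 0.0945
```

Call:
{"api": "send_rows", "payload": {
  "increments": [
    [-1,0,0,0,0],
    [-1,0,0,0,0],
    [-1,0,0,0,0],
    [-1,0,0,0,0],
    [-1,0,0,0,0]
  ]
}}

```text
time: 3.73
tool_pos: [0.6028, -0.1968, 0.1199]
ee_rot: [-3.132, 1.567, -0.376]
wrist_force: [0.2, -0.2, -0.1]
width: 0.0643
```

```bash
python3 -c "
from h import *
go(.6,-.197,.116,-1.96)
b=robot.snapshot('side')
crop(b,'b2.png',190,90,140,120,5)"
```

```text
t 3.73 pos [ 0.6028 -0.1968  0.1199] yaw -1.957 F [ 0.2 -0.2 -0.1] w 0.0643 j [-0.41  0.3   1.29  0.    1.55  1.55]
tx ty tz [0.0039 0.0012 0.0025] dist 0.005 roll 0.003 rows 1
```

View pics/b2.png

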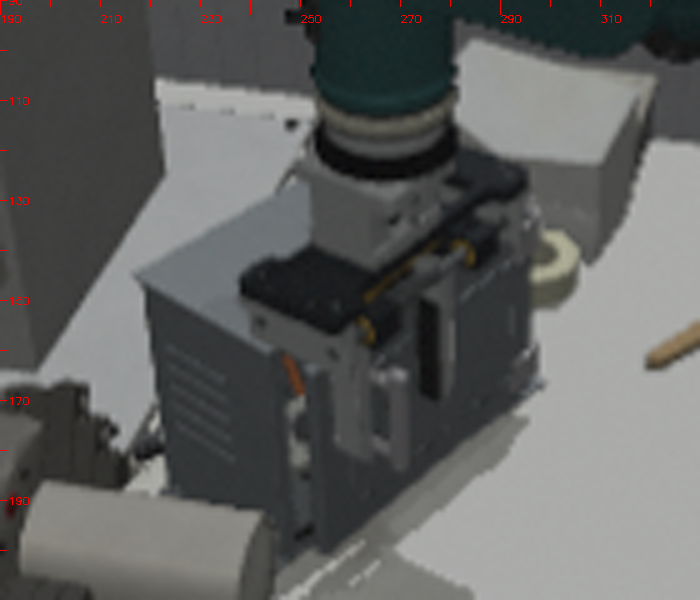

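Call:
{"api": "send_rows", "payload": {
  "increments": [
    [-1,0.003,0,0.002,0],
    [-1,0.003,0,0.002,0],
    [-1,0.003,0,0.002,0],
    [-1,0.003,0,0.002,0],
    [-1,0.003,0,0.002,0]
  ]
}}

```text
time: 4.2
tool_pos: [0.5998, -0.1957, 0.1143]
ee_rot: [-0.494, 1.571, 2.262]
wrist_force: [-0.3, -0.4, -0.6]
width: 0.0265
```

Call:
{"api": "send_rows", "payload": {
  "increments": [
    [-1,0,0,0,0],
    [-1,0,0,0,0],
    [-1,0,0,0,0],
    [-1,0,0,0,0],
    [-1,0,0,0,0]
  ]
}}

```text
time: 4.62
tool_pos: [0.6002, -0.1946, 0.1144]
ee_rot: [-1.48, 1.569, 1.276]
wrist_force: [1.3, 4.4, 0.3]
width: 0.0114
```

```bash
python3 -c "
from h import *
go(.6,-.197,.116,-1.96)
b=robot.snapshot('side')
crop(b,'b3.png',190,90,140,120,5)"
```

```text
t 4.62 pos [ 0.6002 -0.1946  0.1144] yaw -1.956 F [1.3 4.4 0.3] w 0.0114 j [-0.4   0.3   1.3   0.    1.54  1.55]
tx ty tz [-0.0016  0.0023 -0.0007] dist 0.003 roll 0.004 rows 1
```

View pics/b3.png

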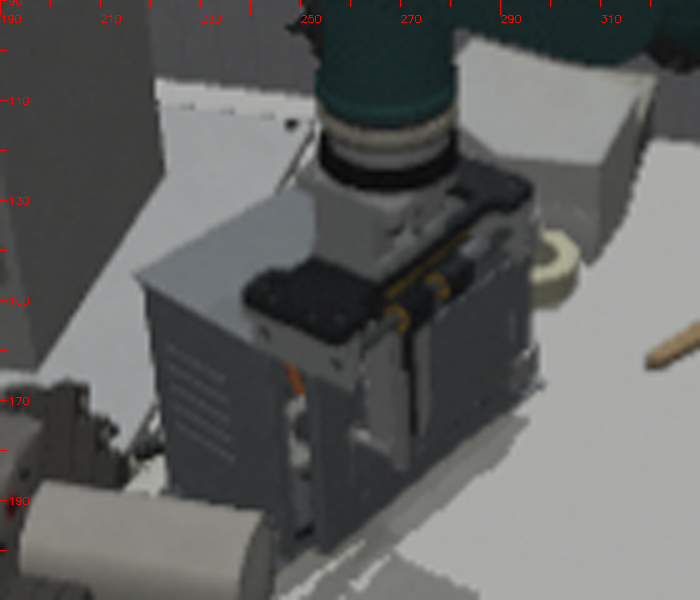

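```bash
python3 -c "
from h import *
o,R=tool(); r=o['tool_pos']-[.566,-.381,0]; r[2]=0; print(r,np.hypot(*r[:2]))
r*=.1864/np.hypot(*r[:2])
for d in np.arange(1,6)*.072:
    print(d.round(3),(R.T@(Rot.from_rotvec([0,0,d]).apply(r)-r)).round(4), -d)"
```

```text
[0.03419287 0.18646335 0.        ] 0.18957250627218805
0.072 [-0.      0.0032  0.013 ] -0.072
0.144 [-0.      0.0073  0.0258] -0.144
0.216 [-0.      0.0123  0.0382] -0.21599999999999997
0.288 [-0.      0.0182  0.0503] -0.288
0.36 [-0.      0.025   0.0619] -0.36
```

Call:
{"api": "send_rows", "payload": {
  "increments": [
    [-1,0,0.003,0.013,-0.072],
    [-1,0,0.0073,0.026,-0.144],
    [-1,0,0.0123,0.038,-0.216],
    [-1,0,0.018,0.05,-0.288],
    [-1,0,0.025,0.062,-0.36]
  ]
}}

```text
time: 5.08
tool_pos: [0.5322, -0.1939, 0.1144]
ee_rot: [-1.313, 1.568, 1.807]
wrist_force: [-0.3, 5.9, 0.6]
width: 0.0119
```

```bash
python3 -c "
from h import *
o,R=tool(); r=o['tool_pos']-[.566,-.381,0]; r[2]=0; print(r,np.hypot(*r[:2]), np.arctan2(r[1],r[0])-1.068-.216)
go(.6,-.197,.116,-1.96)"
```

```text
[-0.03376399  0.18713089  0.        ] 0.19015250542286258 0.46530556645837806
t 5.08 pos [ 0.5322 -0.1939  0.1144] yaw -1.592 F [-0.3  5.9  0.6] w 0.0119 j [-0.45  0.16  1.47  0.    1.51  1.14]
tx ty tz [-0.0017  0.0017 -0.0678] dist 0.068 roll 0.368 rows 3
```

Call:
{"api": "send_rows", "payload": {
  "increments": [
    [-1,0,0.0025,0.013,-0.072],
    [-1,0,0.006,0.026,-0.144],
    [-1,0,0.011,0.038,-0.216],
    [-1,0,0.017,0.05,-0.288],
    [-1,0,0.024,0.062,-0.36]
  ]
}}

```text
time: 5.5
tool_pos: [0.469, -0.2174, 0.1144]
ee_rot: [-0.988, 1.569, 2.491]
wrist_force: [-1.0, 1.5, -0.2]
width: 0.0118
```

Call:
{"api": "send_rows", "payload": {
  "increments": [
    [-1,0,0.003,0.013,-0.072],
    [-1,0,0.0073,0.026,-0.144],
    [-1,0,0.0123,0.038,-0.216],
    [-1,0,0.018,0.05,-0.288],
    [-1,0,0.025,0.062,-0.36]
  ]
}}

```text
time: 5.92
tool_pos: [0.4183, -0.2619, 0.1143]
ee_rot: [-0.954, 1.568, 2.885]
wrist_force: [-1.7, 2.3, -0.7]
width: 0.0116
```

```bash
python3 -c "
from h import *
o,R=tool(); r=o['tool_pos']-[.566,-.381,0]; r[2]=0; print(r,np.hypot(*r[:2]), np.arctan2(r[1],r[0])-1.068-.216)
go(.6,-.197,.116,-1.96)"
```

```text
[-0.14766809  0.11912991  0.        ] 0.18973085710558443 1.1787548049627354
t 5.92 pos [ 0.4183 -0.2619  0.1143] yaw -0.873 F [-1.7  2.3 -0.7] w 0.0116 j [-0.67 -0.    1.64 -0.    1.5   0.2 ]
tx ty tz [-0.002   0.067  -0.1809] dist 0.193 roll 1.087 rows 9
```

Call:
{"api": "send_rows", "payload": {
  "increments": [
    [-1,0,0.003,0.013,-0.072],
    [-1,0,0.0073,0.026,-0.144],
    [-1,0,0.0123,0.038,-0.216],
    [-1,0,0.018,0.05,-0.288],
    [-1,0,0.025,0.062,-0.36]
  ]
}}

```text
time: 6.33
tool_pos: [0.3869, -0.3213, 0.1144]
ee_rot: [-0.955, 1.569, -3.04]
wrist_force: [1.3, 1.9, -0.1]
width: 0.0113
```

Call:
{"api": "send_rows", "payload": {
  "increments": [
    [-1,0,0.003,0.013,-0.072],
    [-1,0,0.0073,0.026,-0.144],
    [-1,0,0.0123,0.038,-0.216],
    [-1,0,0.018,0.05,-0.288],
    [-1,0,0.025,0.062,-0.36]
  ]
}}

```text
time: 6.75
tool_pos: [0.3785, -0.3878, 0.1144]
ee_rot: [-1.125, 1.57, -2.849]
wrist_force: [1.4, 1.3, -0.5]
width: 0.0116
```

```bash
python3 -c "
from h import *
o,R=tool(); r=o['tool_pos']-[.566,-.381,0]; r[2]=0; print(r,np.hypot(*r[:2]), np.arctan2(r[1],r[0])-1.068-.216)
go(.6,-.197,.116,-1.96)
a=robot.snapshot('scene');cv2.imwrite('pics/a1.png',a['image'][:,:,::-1])"
```

```text
[-0.18746469 -0.00680987  0.        ] 0.18758833350518964 -4.3892824887373765
t 6.75 pos [ 0.3785 -0.3878  0.1144] yaw -0.154 F [ 1.4  1.3 -0.5] w 0.0116 j [-0.9   0.11  1.53 -0.    1.5  -0.75]
tx ty tz [-0.0019  0.1896 -0.2225] dist 0.292 roll 1.806 rows 15
```

View pics/a1.png

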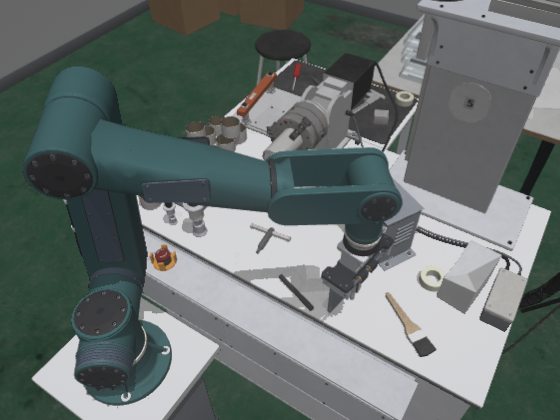

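Call:
{"api": "send_rows", "payload": {
  "increments": [
    [0,0,0,0,0],
    [0,0,0,0,0],
    [0,0,0,0,0],
    [0,-0.02,0,0,0],
    [0,-0.05,0,0,0]
  ]
}}

```text
time: 7.22
tool_pos: [0.3777, -0.3845, 0.1612]
ee_rot: [-2.251, 1.562, 2.304]
wrist_force: [1.1, -0.2, -0.8]
width: 0.0415
```

```bash
python3 -c "
from h import *
path(.49,-.15,.25,1.076,4)
path(.49,-.15,.25,-1.2,3)"
```

```text
t 7.22 pos [ 0.3777 -0.3845  0.1612] yaw -0.157 D [0.1123 0.2345 0.0888] roll -1.233
0 tx -0.0222 ty 0.0185 tz -0.0623 roll -0.308
1 tx -0.0222 ty 0.0366 tz -0.0537 roll -0.308
2 tx -0.0222 ty 0.0512 tz -0.0401 roll -0.308
3 tx -0.0222 ty 0.0609 tz -0.0227 roll -0.308
t 7.22 pos [ 0.3777 -0.3845  0.1612] yaw -0.157 D [0.1123 0.2345 0.0888] roll 1.043
0 tx -0.0296 ty 0.0247 tz -0.0831 roll 0.348
1 tx -0.0296 ty -0.0050 tz -0.0865 roll 0.348
2 tx -0.0296 ty -0.0342 tz -0.0796 roll 0.348
```

```bash
python3 -c "
from h import *
import pickle
a,b=pickle.load(open('s0.pkl','rb'))
print('top plate'); 
for p in [(249,317),(279.5,322),(288,285)]: print(onz(b,p,.1).round(4))
for p in [(167.5,178),(209,177)]: print('scene',onz(a,p,.1).round(4))
print('base');
for p in [(291.5,306),(281.5,346.5),(249,340)]: print(onz(b,p,.006).round(4))
for n,p in [('cupA',(150,205)),('cupB',(211,162)),('vb',(240,180)),('small',(173,221)),('big',(198,234)),('key',(258,245)),('key2',(250,225)),('key3',(290,240))]: print(n,onz(a,p,0).round(3))
path(.35,.05,.3,.45,3)"
```

```text
top plate
[0.5209 0.2593 0.1   ]
[0.454  0.2553 0.1   ]
[0.4594 0.1558 0.1   ]
scene [0.455  0.2516 0.1   ]
scene [0.5226 0.1508 0.1   ]
base
[0.4524 0.1474 0.006 ]
[0.4492 0.2598 0.006 ]
[0.5261 0.2622 0.006 ]
cupA [0.406 0.303 0.   ]
cupB [0.661 0.266 0.   ]
vb [0.641 0.133 0.   ]
small [0.394 0.2   0.   ]
big [0.394 0.105 0.   ]
key [ 0.452 -0.066  0.   ]
key2 [ 0.502 -0.003  0.   ]
key3 [ 0.515 -0.133  0.   ]
t 7.22 pos [ 0.3777 -0.3845  0.1612] yaw -0.157 D [-0.0277  0.4345  0.1388] roll -0.607
0 tx -0.0463 ty -0.0318 tz -0.1416 roll -0.202
1 tx -0.0463 ty -0.0027 tz -0.1451 roll -0.202
2 tx -0.0463 ty 0.0265 tz -0.1427 roll -0.202
```

Call:
{"api": "send_rows", "payload": {
  "increments": [
    [0.3,-0.03,0,0,0],
    [0.3,-0.06,-0.005,-0.03,0],
    [0.3,-0.09,-0.015,-0.07,0],
    [0.3,-0.11,-0.022,-0.105,0],
    [0.3,-0.13,-0.03,-0.14,0]
  ]
}}

```text
time: 7.63
tool_pos: [0.3716, -0.2501, 0.2916]
ee_rot: [0.827, 1.569, -0.902]
wrist_force: [-0.1, -0.1, -0.1]
width: 0.0608
```

```bash
python3 -c "
from h import *
path(.34,.05,.3,0,2)"
```

```text
t 7.63 pos [ 0.3716 -0.2501  0.2916] yaw -0.159 D [-0.0316  0.3001  0.0084] roll -0.159
0 tx -0.0042 ty -0.0393 tz -0.1457 roll -0.079
1 tx -0.0042 ty -0.0276 tz -0.1483 roll -0.079
```

Call:
{"api": "send_rows", "payload": {
  "increments": [
    [0.3,-0.001,-0.008,-0.03,-0.016],
    [0.3,-0.002,-0.016,-0.06,-0.032],
    [0.3,-0.003,-0.024,-0.09,-0.048],
    [0.3,-0.004,-0.032,-0.12,-0.064],
    [0.3,-0.005,-0.039,-0.146,-0.08]
  ]
}}

```text
time: 8.05
tool_pos: [0.3555, -0.0994, 0.2954]
ee_rot: [1.115, 1.57, -0.532]
wrist_force: [0.8, -0.1, -0.2]
width: 0.061
```

Call:
{"api": "send_rows", "payload": {
  "increments": [
    [0.3,-0.001,-0.006,-0.03,-0.016],
    [0.3,-0.002,-0.012,-0.06,-0.032],
    [0.3,-0.003,-0.018,-0.09,-0.048],
    [0.3,-0.004,-0.024,-0.12,-0.064],
    [0.3,-0.005,-0.028,-0.148,-0.08]
  ]
}}

```text
time: 8.47
tool_pos: [0.3386, 0.0499, 0.3004]
ee_rot: [1.311, 1.569, -0.256]
wrist_force: [0.5, -0.0, 0.5]
width: 0.0611
```

```bash
python3 -c "
from h import *
import pickle
a=robot.snapshot('scene');b=robot.snapshot('side');pickle.dump((a,b),open('s1.pkl','wb'))
cv2.imwrite('pics/a2.png',a['image'][:,:,::-1])
crop(a,'a2c.png',280,140,150,130,5);crop(b,'b2c.png',200,90,150,130,5)"
```

```text
(no output)
```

View pics/a2c.png

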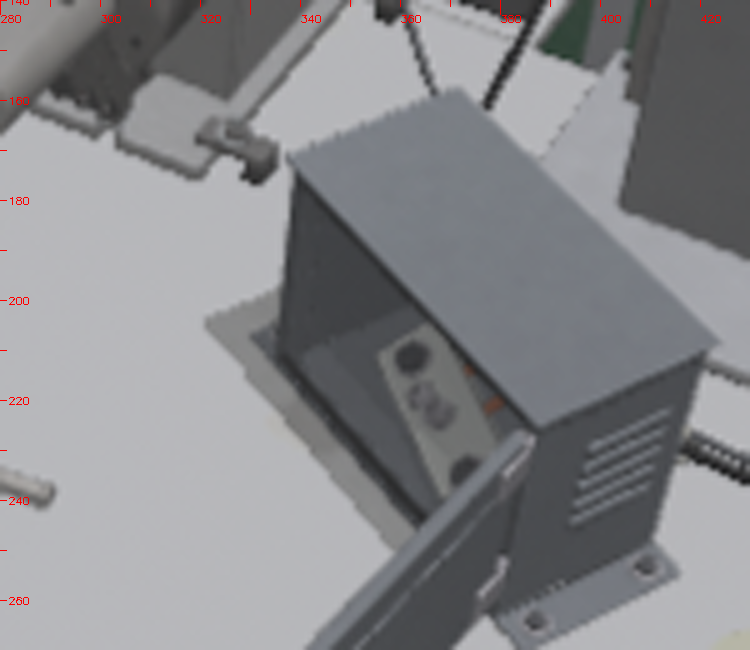

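View pics/b2c.png

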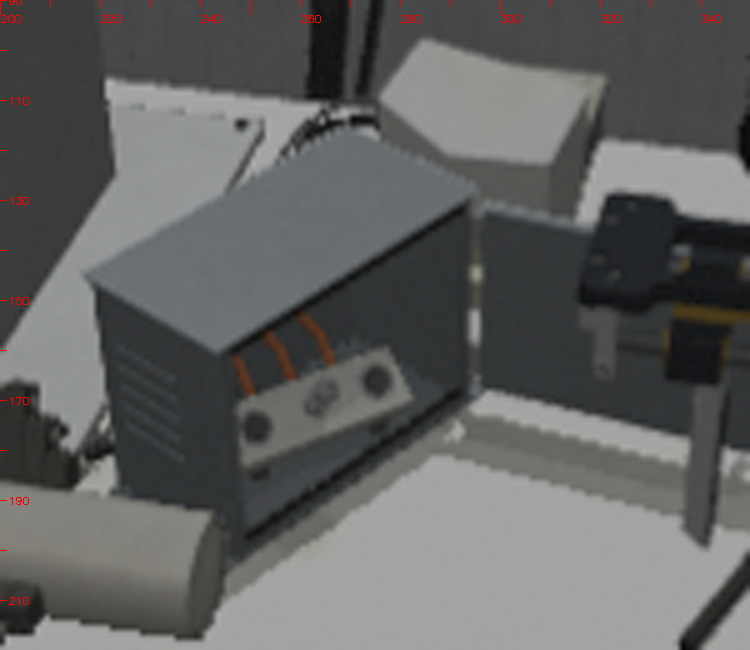

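```bash
python3 -c "
from h import *
import pickle
a,b=pickle.load(open('s1.pkl','rb'))
crop(a,'a3c.png',345,200,50,45,14);crop(b,'b3c.png',240,152,50,40,14)"
```

```text
(no output)
```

View pics/a3c.png

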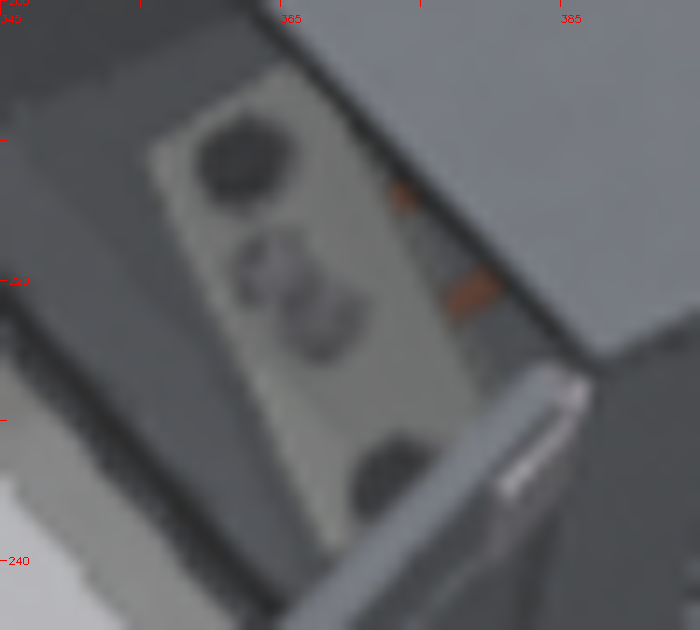

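View pics/b3c.png

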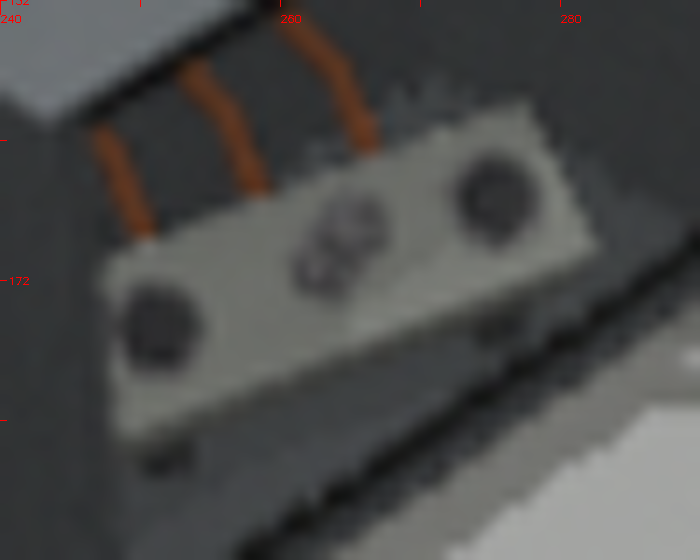

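```bash
python3 -c "
from h import *
import pickle
a,b=pickle.load(open('s1.pkl','rb'))
yaw=-.497; n=np.cos(.6)*np.array([0,0,1])+np.sin(.6)*np.array([-np.cos(yaw),-np.sin(yaw),0])
A=[(364.4,218.9),(368,222.5)];B=[(263,171.2),(265.6,168.6)]
for i in (0,1):
  for j in (0,1):
    X,e=tri([(a,A[i]),(b,B[j])]);print(i,j,X.round(4),np.round(e,1))
P=np.array([.66,-.3,.08])
for s in (a,b): print(proj(s,[P,P+.026*n,P+.004*n]).round(1))
# plugs
X1,e=tri([(a,(362.3,211.4)),(b,(275.2,166.2))]);
print('plug?',X1,e)
print(tri([(a,(362.3,211.4)),(b,(251.3,175.3))]))
print('other',tri([(a,(373,235)),(b,(275.4,166.2))]))
"
```

```text
0 0 [ 0.6513 -0.2934  0.0538] [0.7 0.7]
0 1 [ 0.6431 -0.2962  0.0634] [0.7 0.6]
1 0 [ 0.6544 -0.305   0.0435] [0.4 0.4]
1 1 [ 0.6461 -0.3078  0.0533] [0.4 0.3]
[[368.5 212.2]
 [365.1 208.8]
 [368.  211.7]]
[[260.1 162.5]
 [263.2 158.8]
 [260.6 161.9]]
plug? [ 0.6185374  -0.28795091  0.09637142] [np.float64(5.8511003029236415), np.float64(5.138845720684946)]
(array([ 0.68338652, -0.27325253,  0.04542732]), [np.float64(0.20810061055271267), np.float64(0.18885637245230202)])
other (array([ 0.62068169, -0.33705608,  0.04460934]), [np.float64(0.029155537922084935), np.float64(0.024758925165672324)])
```

```bash
python3 -c "
from h import *
path(.58,-.262,.25,1.076,3)"
```

```text
t 8.57 pos [0.3388 0.0514 0.3006] yaw 0.01 D [ 0.2412 -0.3134 -0.0506] roll -1.066
0 tx 0.0169 ty 0.0794 tz 0.1053 roll -0.355
1 tx 0.0169 ty 0.0378 tz 0.1263 roll -0.355
2 tx 0.0169 ty -0.0085 tz 0.1316 roll -0.355
```

Call:
{"api": "send_rows", "payload": {
  "increments": [
    [1,0.003,0.016,0.021,-0.07],
    [1,0.006,0.032,0.042,-0.14],
    [1,0.01,0.048,0.063,-0.21],
    [1,0.013,0.064,0.084,-0.28],
    [1,0.017,0.079,0.105,-0.355]
  ]
}}

```text
time: 8.98
tool_pos: [0.4195, -0.0583, 0.283]
ee_rot: [0.042, 1.57, -1.169]
wrist_force: [-1.1, 0.6, -0.4]
width: 0.0911
```

Call:
{"api": "send_rows", "payload": {
  "increments": [
    [1,0.003,0.008,0.025,-0.07],
    [1,0.006,0.016,0.05,-0.14],
    [1,0.01,0.024,0.075,-0.21],
    [1,0.013,0.031,0.1,-0.28],
    [1,0.017,0.038,0.126,-0.355]
  ]
}}

```text
time: 9.4
tool_pos: [0.499, -0.1632, 0.266]
ee_rot: [-0.917, 1.57, -1.773]
wrist_force: [-0.4, 0.0, 0.2]
width: 0.0941
```

Call:
{"api": "send_rows", "payload": {
  "increments": [
    [1,0.01,-0.002,0.026,-0.07],
    [1,0.03,-0.004,0.052,-0.14],
    [1,0.05,-0.006,0.078,-0.21],
    [1,0.08,-0.007,0.105,-0.28],
    [1,0.11,-0.008,0.132,-0.355]
  ]
}}

```text
time: 9.82
tool_pos: [0.5796, -0.2686, 0.1559]
ee_rot: [-0.384, 1.568, -0.885]
wrist_force: [-0.3, 0.5, 0.1]
width: 0.0941
```

Call:
{"api": "send_rows", "payload": {
  "increments": [
    [1,0,0,0,0],
    [1,0,0,0,0],
    [1,0,0,0,0]
  ]
}}

```text
time: 10.07
tool_pos: [0.5788, -0.2666, 0.1567]
ee_rot: [-2.135, 1.571, -2.639]
wrist_force: [0.1, -0.4, 0.9]
width: 0.0943
```

```bash
python3 -c "
from h import *
import pickle
w=robot.snapshot('wrist');pickle.dump(w,open('w2.pkl','wb'))
go(.583,-.264,.153,1.076)
print(proj(w,[.6435,-.297,.062]))
cv2.imwrite('pics/w2.png',w['image'][:,:,::-1])
crop(w,'w2c.png',210,210,140,110,5)"
```

```text
t 10.12 pos [ 0.5794 -0.2665  0.1584] yaw 1.067 F [ 0.4 -0.4  0.7] w 0.094 j [-0.52  0.29  1.22 -0.    1.62 -1.59]
tx ty tz [0.0054 0.0039 0.0019] dist 0.007 roll -0.009 rows 1
[[284.95962381 289.01158018]]
```

View pics/w2.png

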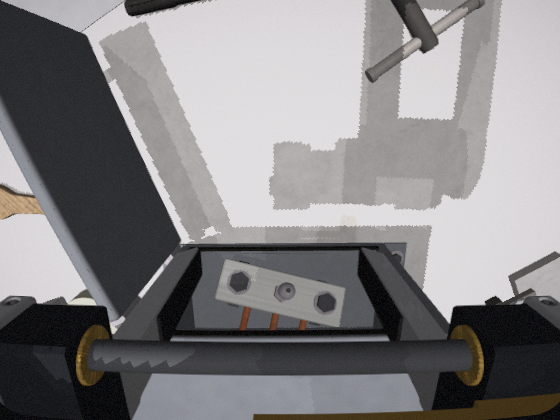

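View pics/w2c.png

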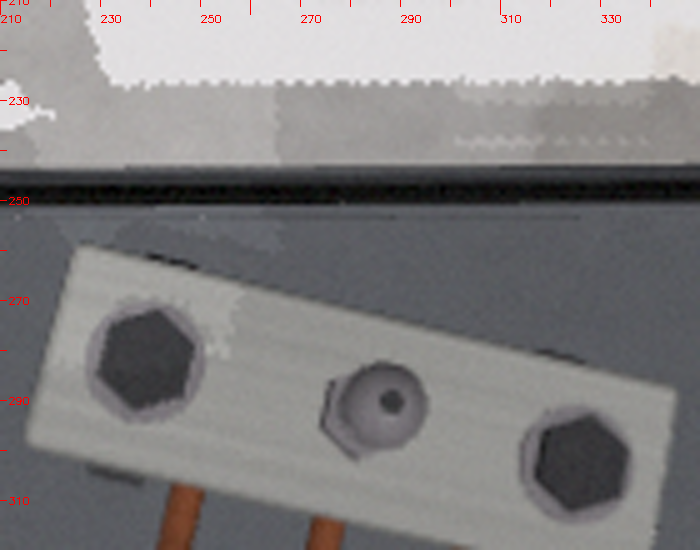

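```bash
cat > fit.py <<'E'
from h import *
import pickle
from scipy.optimize import least_squares
a,b=pickle.load(open('s1.pkl','rb')); w=pickle.load(open('w2.pkl','rb'))
e1,e2=onz(w,(226,259.5),.03),onz(w,(344.5,288.5),.03); print('front edge',e1,e2,np.arctan2(e2[1]-e1[1],e2[0]-e1[0]),np.linalg.norm(e2-e1))
e1,e2=onz(w,(239,281.5),.046),onz(w,(324.5,302.5),.046); print('plugs',e1,e2,np.arctan2(e2[1]-e1[1],e2[0]-e1[0]),np.linalg.norm(e2-e1))
def axes(yaw,t=.6):
    x=np.array([np.cos(yaw),np.sin(yaw),0]);y=np.array([-x[1],x[0],0])
    return y, np.cos(t)*np.array([0,0,1])-np.sin(t)*x
obs=[(w,(286.4,291),'b',1),(a,(364.4,218.9),'b',1.),(b,(265.6,168.6),'b',1.),
 (a,(368,222.5),'h',.7),(b,(263,171.2),'h',.7),
 (w,(239,281.5),'p-',1),(w,(324.5,302.5),'p+',1),(b,(275.2,166.2),'p-',1),(b,(251.3,175.3),'p+',1),(a,(362.3,211.4),'p+',1)]
def pts(q):
    P=q[:3]; y,n=axes(q[3]); return {'b':P+.026*n,'h':P+.005*n,'p+':P+q[4]*y+q[5]*n,'p-':P-q[4]*y+q[5]*n}
def res(q):
    d=pts(q); r=[]
    for s,px,k,wt in obs: r+=list(wt*(proj(s,d[k])[0]-px))
    r.append((q[5]-.006)*1000/4)
    return r
q=least_squares(res,[.655,-.304,.04,-.7,.035,.006],loss='soft_l1').x
if __name__=='__main__':
    print(q.round(4)); print(np.array(res(q)[:-1]).reshape(-1,2).round(1)); print('ball',pts(q)['b'].round(4),'n',axes(q[3])[1].round(4))
    print('top of ball px',proj(w,pts(q)['b']+.008*axes(q[3])[1]), proj(w,pts(q)['b']), proj(w,q[:3]+.004*axes(q[3])[1]))
E
python3 fit.py
```

```text
front edge [ 0.60076437 -0.34164483  0.03      ] [ 0.68943793 -0.25009103  0.03      ] 0.8013779274746641 0.12745626653058728
plugs [ 0.6222388 -0.3368647  0.046    ] [ 0.68439693 -0.27347681  0.046     ] 0.7951930710681793 0.08877870472086843
[ 0.6556 -0.3071  0.0414 -0.7763  0.0444  0.0051]
[[-0.4 -0.3]
 [ 0.   0.3]
 [-1.  -0.5]
 [-0.2  0. ]
 [-0.  -0.5]
 [ 0.2 -0.1]
 [ 0.1 -0.1]
 [-0.3 -0.2]
 [-0.5 -0.3]
 [ 0.1 -0.1]]
ball [ 0.6451 -0.2968  0.0628] n [-0.4029  0.3956  0.8253]
top of ball px [[287.44751461 290.07159723]] [[285.96530613 290.67818678]] [[282.24388435 292.19985969]]
```

Call:
{"api": "send_rows", "payload": {
  "increments": [
    [1,-0.03,0,-0.01,0],
    [1,-0.06,0,-0.03,0],
    [1,-0.09,0,-0.06,0],
    [1,-0.11,0,-0.09,0],
    [1,-0.12,0,-0.12,0]
  ]
}}

```text
time: 10.53
tool_pos: [0.4738, -0.2078, 0.2836]
ee_rot: [-0.022, 1.558, -0.524]
wrist_force: [0.2, -0.3, 0.3]
width: 0.0944
```

```bash
python3 -c "
from h import *
path(.49,.203,.265,.05,3)"
```

```text
t 10.53 pos [ 0.4738 -0.2078  0.2836] yaw 1.068 D [ 0.0162  0.4108 -0.0186] roll 1.018
0 tx 0.0062 ty 0.1226 tz -0.0612 roll 0.339
1 tx 0.0062 ty 0.0952 tz -0.0986 roll 0.339
2 tx 0.0062 ty 0.0570 tz -0.1246 roll 0.339
```

Call:
{"api": "send_rows", "payload": {
  "increments": [
    [1,0.001,0.025,-0.012,0.07],
    [1,0.002,0.049,-0.024,0.14],
    [1,0.004,0.073,-0.037,0.21],
    [1,0.005,0.098,-0.049,0.28],
    [1,0.006,0.123,-0.061,0.339]
  ]
}}

```text
time: 10.95
tool_pos: [0.4793, -0.0696, 0.2737]
ee_rot: [0.59, 1.564, -0.256]
wrist_force: [0.4, -0.5, -0.2]
width: 0.0937
```

Call:
{"api": "send_rows", "payload": {
  "increments": [
    [1,0.001,0.019,-0.02,0.07],
    [1,0.002,0.038,-0.04,0.14],
    [1,0.004,0.057,-0.06,0.21],
    [1,0.005,0.076,-0.079,0.28],
    [1,0.006,0.095,-0.099,0.339]
  ]
}}

```text
time: 11.37
tool_pos: [0.4843, 0.0675, 0.2676]
ee_rot: [1.185, 1.564, 0.001]
wrist_force: [-0.2, -0.5, -0.0]
width: 0.0937
```

Call:
{"api": "send_rows", "payload": {
  "increments": [
    [1,0.001,0.012,-0.026,0.07],
    [1,0.002,0.025,-0.052,0.14],
    [1,0.004,0.037,-0.078,0.21],
    [1,0.005,0.049,-0.103,0.28],
    [1,0.006,0.057,-0.125,0.339]
  ]
}}

```text
time: 11.78
tool_pos: [0.4894, 0.2053, 0.2615]
ee_rot: [1.842, 1.564, 0.32]
wrist_force: [0.8, 0.6, 0.6]
width: 0.094
```

Call:
{"api": "send_rows", "payload": {
  "increments": [
    [1,0,0,0,0],
    [1,0,0,0,0]
  ]
}}

```text
time: 11.95
tool_pos: [0.4894, 0.2042, 0.2609]
ee_rot: [1.702, 1.566, 0.185]
wrist_force: [0.4, -0.0, 0.8]
width: 0.0939
```

```bash
python3 -c "
from h import *
import pickle
w=robot.snapshot('wrist');pickle.dump(w,open('w3.pkl','wb'))
go(.49,.203,.117,.05)
print(proj(w,[.49,.203,.156]))
cv2.imwrite('pics/w3.png',w['image'][:,:,::-1])"
```

```text
t 12.0 pos [0.4896 0.2033 0.2606] yaw 0.053 F [-0.3  0.3  1. ] w 0.0942 j [ 0.29  0.04  1.32 -0.    1.78  0.23]
tx ty tz [ 0.1436 -0.0003  0.0003] dist 0.144 roll 0.003 rows 4
[[279.5175202  214.19200109]]
```

View pics/w3.png

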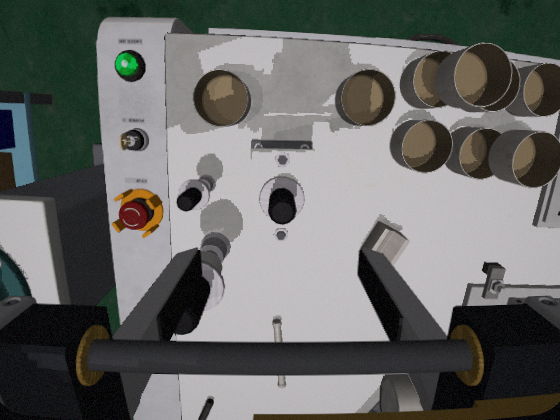

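```bash
python3 -c "
from h import *
import pickle
w=pickle.load(open('w3.pkl','rb'))
crop(w,'w3c.png',240,140,90,110,6)
print(onz(w,(283,212),.156))"
```

```text
[0.49303469 0.20522694 0.156     ]
```

View pics/w3c.png

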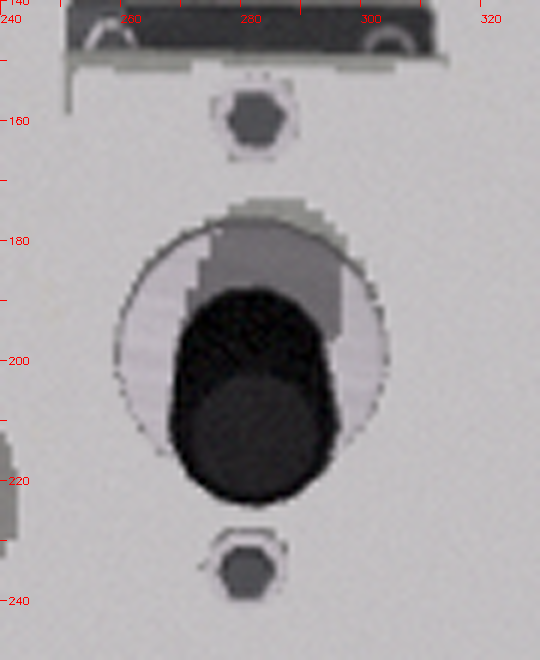

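```bash
python3 -c "
from h import *
import pickle
w=pickle.load(open('w3.pkl','rb'))
print(onz(w,(280.7,212.3),.156),onz(w,(280.6,199.5),.106))
print(onz(w,(281,160),.102),onz(w,(279.5,235),.102))
go(.491,.2045,.113,.055)"
```

```text
[0.4909725  0.20483614 0.156     ] [0.4912912  0.20462954 0.106     ]
[0.4894987  0.24550126 0.102     ] [0.49236325 0.16355417 0.102     ]
t 12.0 pos [0.4896 0.2033 0.2606] yaw 0.053 F [-0.3  0.3  1. ] w 0.0942 j [ 0.29  0.04  1.32 -0.    1.78  0.23]
tx ty tz [ 0.1476  0.0008 -0.0011] dist 0.148 roll -0.002 rows 4
```

Call:
{"api": "send_rows", "payload": {
  "increments": [
    [1,0.03,0.001,-0.001,0],
    [1,0.06,0.001,-0.001,0],
    [1,0.09,0.001,-0.001,0],
    [1,0.115,0.001,-0.001,0],
    [1,0.13,0.001,-0.001,0]
  ]
}}

```text
time: 12.42
tool_pos: [0.4897, 0.2023, 0.126]
ee_rot: [-1.125, 1.568, -2.646]
wrist_force: [-0.4, 0.1, -0.0]
width: 0.0938
```

Call:
{"api": "send_rows", "payload": {
  "increments": [
    [0.2,0.008,0,0,0],
    [0,0.014,0,0,0],
    [-0.2,0.017,0,0,0],
    [-0.4,0.017,0,0,0],
    [-0.4,0.017,0,0,0]
  ]
}}

```text
time: 12.83
tool_pos: [0.4919, 0.2042, 0.1126]
ee_rot: [1.81, 1.568, 0.29]
wrist_force: [-0.8, 1.1, 0.8]
width: 0.0641
```

```bash
python3 -c "
from h import *
go(.491,.2047,.112,.045)"
```

```text
t 12.83 pos [0.4919 0.2042 0.1126] yaw 0.051 F [-0.8  1.1  0.8] w 0.0641 j [0.29 0.08 1.56 0.   1.5  0.24]
tx ty tz [ 0.0006 -0.0008 -0.0006] dist 0.001 roll 0.006 rows 1
```

Well placed. Close the fingers.

Call:
{"api": "send_rows", "payload": {
  "increments": [
    [-1,0,-0.0005,-0.0005,0],
    [-1,0,-0.0005,-0.0005,0],
    [-1,0,-0.0005,-0.0005,0],
    [-1,0,-0.0005,-0.0005,0],
    [-1,0,-0.0005,-0.0005,0]
  ]
}}

```text
time: 13.25
tool_pos: [0.4906, 0.2047, 0.1113]
ee_rot: [1.968, 1.57, 0.448]
wrist_force: [0.0, 0.1, 0.1]
width: 0.0306
```

Call:
{"api": "send_rows", "payload": {
  "increments": [
    [-1,0,0,0,0],
    [-1,0,0,0,0],
    [-1,0,0,0,0]
  ]
}}

```text
time: 13.5
tool_pos: [0.4911, 0.2047, 0.1113]
ee_rot: [1.77, 1.569, 0.25]
wrist_force: [1.9, 0.8, 0.5]
width: 0.0253
```

```bash
python3 -c "
from h import *
go(.491,.2047,.112,.045)"
```

```text
t 13.5 pos [0.4911 0.2047 0.1113] yaw 0.051 F [1.9 0.8 0.5] w 0.0253 j [ 0.29  0.08  1.56 -0.    1.49  0.24]
tx ty tz [-0.0007 -0.0001  0.    ] dist 0.001 roll 0.006 rows 1
```

Call:
{"api": "send_rows", "payload": {
  "increments": [
    [-1,-0.015,0,0,0],
    [-1,-0.035,0,0,0],
    [-1,-0.06,0,0,0],
    [-1,-0.085,0,0,0],
    [-1,-0.105,0,0,0]
  ]
}}

```text
time: 13.92
tool_pos: [0.4899, 0.2045, 0.2164]
ee_rot: [-1.389, 1.569, -2.909]
wrist_force: [-0.2, 0.4, -4.0]
width: 0.0252
```

Call:
{"api": "send_rows", "payload": {
  "increments": [
    [-1,-0.01,0,0,0],
    [-1,-0.016,0,0,0],
    [-1,-0.018,0,0,0],
    [-1,-0.018,0,0,0]
  ]
}}

```text
time: 14.25
tool_pos: [0.49, 0.2045, 0.2329]
ee_rot: [-1.374, 1.569, -2.894]
wrist_force: [-0.3, -0.1, -3.6]
width: 0.0255
```

```bash
python3 -c "
from h import *
go(.491,.12,.233,.045)
a=robot.snapshot('scene');b=robot.snapshot('side');crop(a,'a4.png',130,110,140,130,5);crop(b,'b4.png',210,210,150,130,5)"
```

```text
t 14.25 pos [0.49   0.2045 0.2329] yaw 0.051 F [-0.3 -0.1 -3.6] w 0.0255 j [0.29 0.04 1.36 0.   1.74 0.24]
tx ty tz [-0.0001 -0.0033  0.0844] dist 0.084 roll 0.006 rows 3
```

View pics/a4.png

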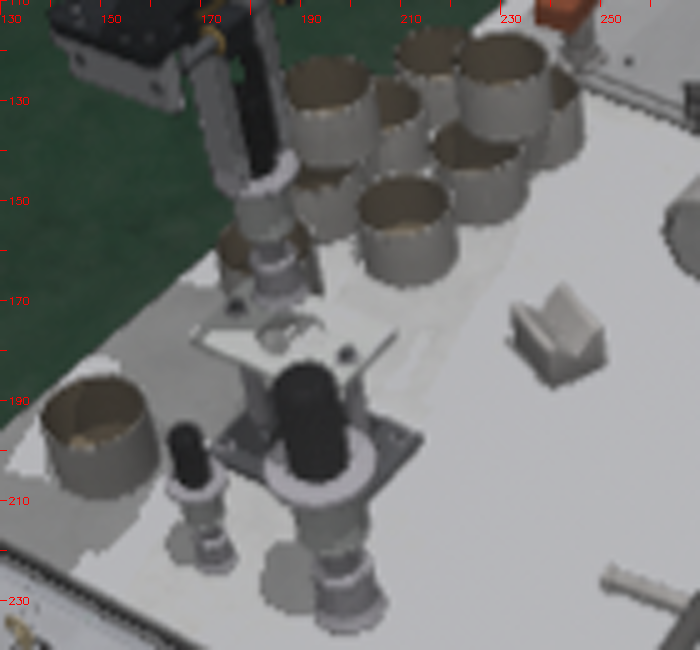

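View pics/b4.png

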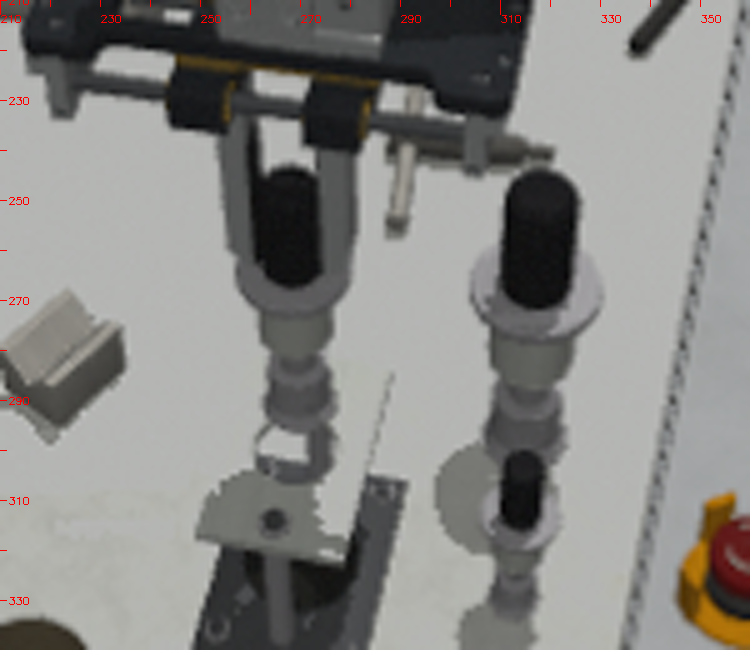

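Call:
{"api": "send_rows", "payload": {
  "increments": [
    [-1,0,0,0.012,0],
    [-1,0,0,0.032,0],
    [-1,0,0,0.055,0],
    [-1,0,0,0.072,0],
    [-1,0,0,0.079,0]
  ]
}}

```text
time: 14.77
tool_pos: [0.4942, 0.1228, 0.2332]
ee_rot: [-0.751, 1.568, -2.274]
wrist_force: [0.5, 1.0, -3.7]
width: 0.0252
```

Call:
{"api": "send_rows", "payload": {
  "increments": [
    [-1,0.01,0,0,0],
    [-1,0.022,0,0,0],
    [-1,0.035,0,0,0],
    [-1,0.045,0,0,0],
    [-1,0.049,0,0,0]
  ]
}}

```text
time: 15.18
tool_pos: [0.4928, 0.1263, 0.1815]
ee_rot: [-1.563, 1.565, -3.081]
wrist_force: [0.4, -0.5, -4.5]
width: 0.0256
```

Call:
{"api": "send_rows", "payload": {
  "increments": [
    [-1,0,0,-0.001,0],
    [-1,0,0,-0.003,0],
    [-1,0,0,-0.006,0],
    [-1,0,0,-0.009,0],
    [-1,0,0,-0.013,0]
  ]
}}

```text
time: 15.6
tool_pos: [0.4943, 0.1392, 0.1859]
ee_rot: [1.746, 1.569, 0.227]
wrist_force: [0.1, 0.1, -4.5]
width: 0.0257
```

```bash
python3 -c "
from h import *
go(.491,.136,.184,.045)
b=robot.snapshot('side');crop(b,'b5.png',210,210,150,130,5)"
```

```text
t 15.6 pos [0.4943 0.1392 0.1859] yaw 0.051 F [ 0.1  0.1 -4.5] w 0.0257 j [0.16 0.01 1.49 0.   1.64 0.11]
tx ty tz [ 0.0019 -0.0034  0.003 ] dist 0.005 roll 0.006 rows 1
```

View pics/b5.png

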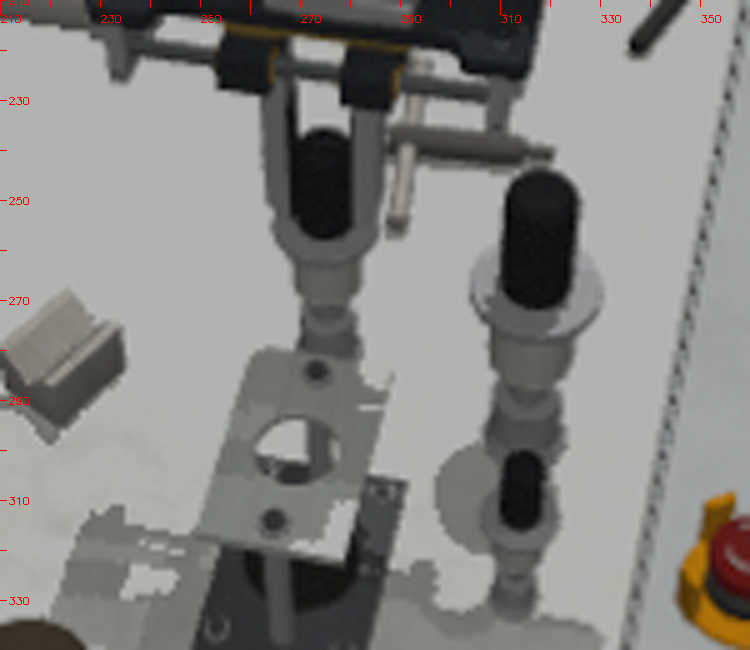

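Call:
{"api": "send_rows", "payload": {
  "increments": [
    [-1,0.001,0,-0.003,0],
    [-1,0.001,0,-0.006,0],
    [-1,0.001,0,-0.009,0],
    [-1,0.001,0,-0.012,0],
    [-1,0.001,0,-0.015,0]
  ]
}}

```text
time: 16.07
tool_pos: [0.4938, 0.1517, 0.1854]
ee_rot: [0.439, 1.566, -1.083]
wrist_force: [-1.0, -5.1, 0.2]
width: 0.0255
```

```bash
python3 -c "
from h import *
go(.491,.197,.175,.045)
b=robot.snapshot('side');crop(b,'b6.png',210,210,150,130,5)"
```

```text
t 16.07 pos [0.4938 0.1517 0.1854] yaw 0.049 F [-1.  -5.1  0.2] w 0.0255 j [ 0.19  0.02  1.48 -0.01  1.64  0.14]
tx ty tz [ 0.0101 -0.0006 -0.0455] dist 0.047 roll 0.004 rows 2
```

View pics/b6.png

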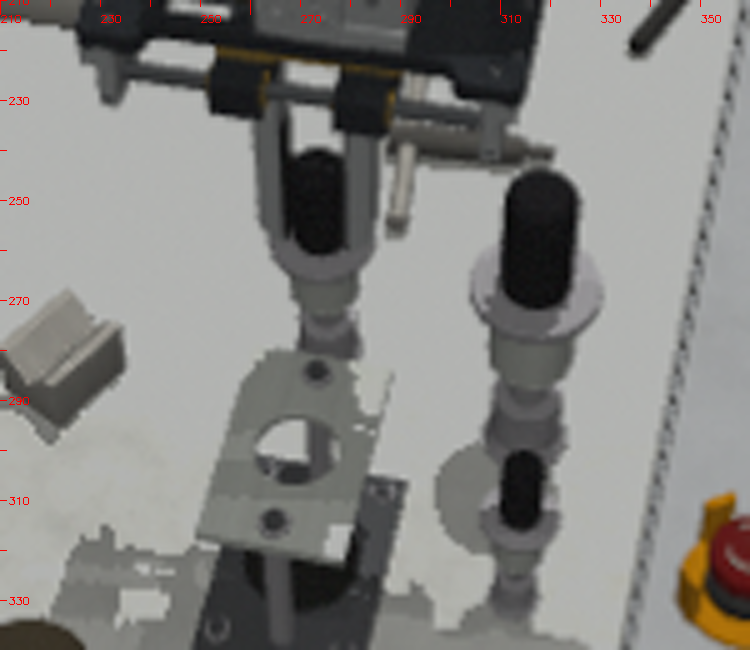

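Call:
{"api": "send_rows", "payload": {
  "increments": [
    [-1,0.0,0,-0.003,0],
    [-1,0.001,0,-0.006,0],
    [-1,0.001,0,-0.009,0],
    [-1,0.002,0,-0.012,0],
    [-1,0.002,0,-0.015,0]
  ]
}}

```text
time: 16.53
tool_pos: [0.4931, 0.1672, 0.1831]
ee_rot: [0.63, 1.567, -0.891]
wrist_force: [1.1, -5.2, -0.1]
width: 0.0258
```

Call:
{"api": "send_rows", "payload": {
  "increments": [
    [-1,0.001,0,-0.003,0],
    [-1,0.002,0,-0.006,0],
    [-1,0.002,0,-0.009,0],
    [-1,0.003,0,-0.012,0],
    [-1,0.004,0,-0.015,0]
  ]
}}

```text
time: 16.95
tool_pos: [0.4915, 0.1843, 0.178]
ee_rot: [2.994, 1.57, 1.474]
wrist_force: [1.4, -2.3, 1.3]
width: 0.0253
```

```bash
python3 -c "
from h import *
go(.491,.197,.175,.045)
b=robot.snapshot('side');crop(b,'b7.png',210,210,150,130,5)
b=robot.snapshot('scene');crop(b,'a7.png',130,110,140,130,5)"
```

```text
t 16.95 pos [0.4915 0.1843 0.178 ] yaw 0.051 F [ 1.4 -2.3  1.3] w 0.0253 j [0.25 0.04 1.48 0.   1.63 0.2 ]
tx ty tz [ 0.003   0.0001 -0.0127] dist 0.013 roll 0.006 rows 1
```

View pics/b7.png

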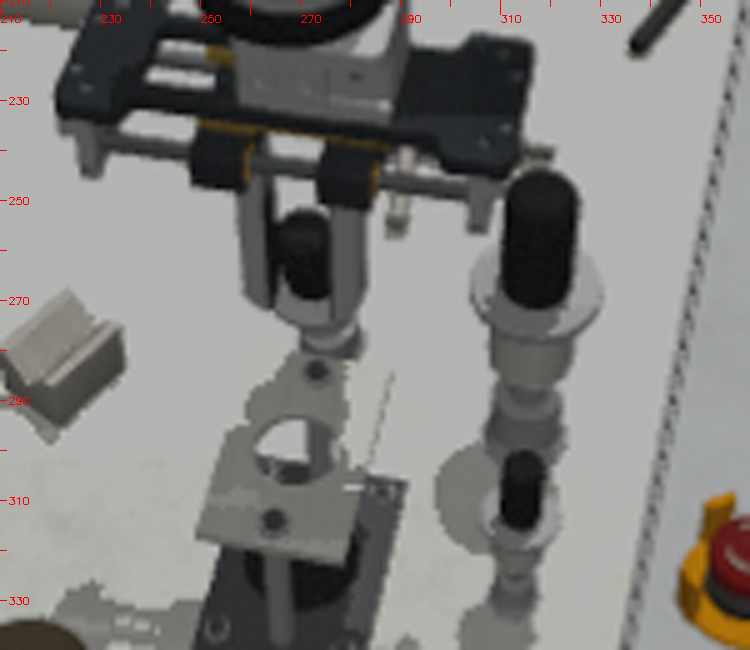

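View pics/a7.png

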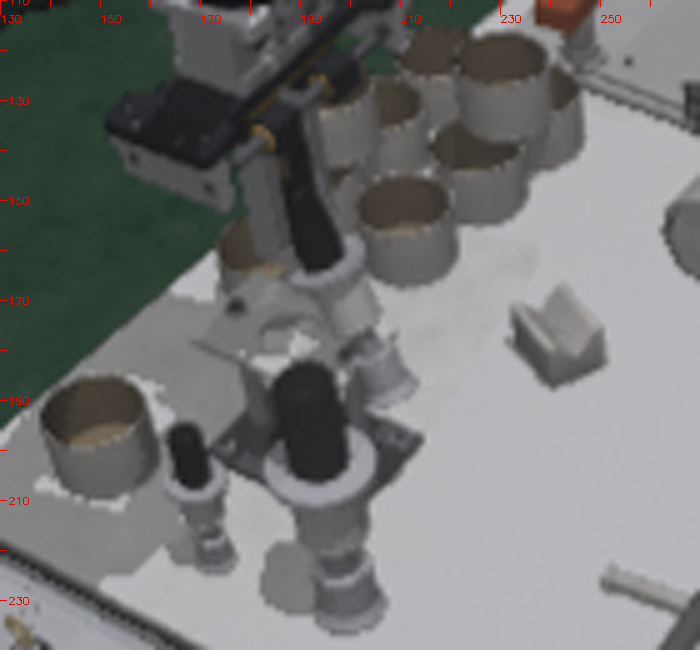

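```bash
cat > gun.py <<'E'
from h import *
def gunpts(phi,s=.118,dz=0,obs=None):
    o,R=tool(); g=-np.cos(phi)*R[:,0]-np.sin(phi)*R[:,2]   # mouth->grip; mouth towards +tool z
    piv=o['tool_pos']-.019*R[:,0]+dz*R[:,2]
    return {k:piv+(v-s)*g for k,v in dict(mouth=0,bell=.0,neck=.048,flb=.088,flt=.094,top=.144).items()},g,piv
if __name__=='__main__':
    a=robot.snapshot('scene')
    for phi in (.4,.5,.6,.7):
        d,g,p=gunpts(phi); print(phi,{k:proj(a,v)[0].round(1).tolist() for k,v in d.items()})
E
python3 gun.py
```

```text
0.4 {'mouth': [206.7, 187.4], 'bell': [206.7, 187.4], 'neck': [199.4, 174.1], 'flb': [193.2, 162.6], 'flt': [192.2, 160.9], 'top': [184.1, 146.0]}
0.5 {'mouth': [209.5, 187.3], 'bell': [209.5, 187.3], 'neck': [201.1, 174.0], 'flb': [193.9, 162.6], 'flt': [192.8, 160.9], 'top': [183.5, 146.1]}
0.6 {'mouth': [212.1, 187.0], 'bell': [212.1, 187.0], 'neck': [202.6, 173.8], 'flb': [194.5, 162.5], 'flt': [193.3, 160.8], 'top': [182.9, 146.2]}
0.7 {'mouth': [214.5, 186.3], 'bell': [214.5, 186.3], 'neck': [204.0, 173.3], 'flb': [195.1, 162.3], 'flt': [193.8, 160.6], 'top': [182.4, 146.4]}
```

Call:
{"api": "send_rows", "payload": {
  "increments": [
    [-1,0.001,0,-0.003,0],
    [-1,0.002,0,-0.006,0],
    [-1,0.003,0,-0.009,0],
    [-1,0.004,0,-0.012,0],
    [-1,0.005,0,-0.016,0]
  ]
}}

```text
time: 17.52
tool_pos: [0.4905, 0.1999, 0.1728]
ee_rot: [-1.701, 1.57, 3.063]
wrist_force: [0.9, -2.5, -1.6]
width: 0.0255
```

Call:
{"api": "send_rows", "payload": {
  "increments": [
    [-1,0,0,0,0],
    [-1,0,0,0,0]
  ]
}}

```text
time: 17.68
tool_pos: [0.4905, 0.2, 0.1727]
ee_rot: [-1.971, 1.57, 2.793]
wrist_force: [0.4, -2.1, -2.7]
width: 0.0251
```

```bash
python3 gun.py; python3 -c "
from h import *
go(.491,.197,.175,.045)
b=robot.snapshot('scene');crop(b,'a8.png',170,110,70,90,8)"
```

```text
0.4 {'mouth': [202.5, 186.8], 'bell': [202.5, 186.8], 'neck': [195.2, 173.6], 'flb': [188.9, 162.2], 'flt': [188.0, 160.4], 'top': [179.8, 145.6]}
0.5 {'mouth': [205.2, 186.7], 'bell': [205.2, 186.7], 'neck': [196.9, 173.5], 'flb': [189.6, 162.1], 'flt': [188.5, 160.4], 'top': [179.2, 145.7]}
0.6 {'mouth': [207.8, 186.4], 'bell': [207.8, 186.4], 'neck': [198.4, 173.3], 'flb': [190.3, 162.0], 'flt': [189.1, 160.3], 'top': [178.6, 145.8]}
0.7 {'mouth': [210.2, 185.7], 'bell': [210.2, 185.7], 'neck': [199.8, 172.8], 'flb': [190.9, 161.8], 'flt': [189.5, 160.1], 'top': [178.1, 146.0]}
t 17.73 pos [0.4905 0.1999 0.1728] yaw 0.051 F [ 0.1 -1.7 -1.2] w 0.025 j [0.28 0.05 1.47 0.   1.62 0.23]
tx ty tz [-0.0022  0.0003  0.0029] dist 0.004 roll 0.006 rows 1
```

View pics/a8.png

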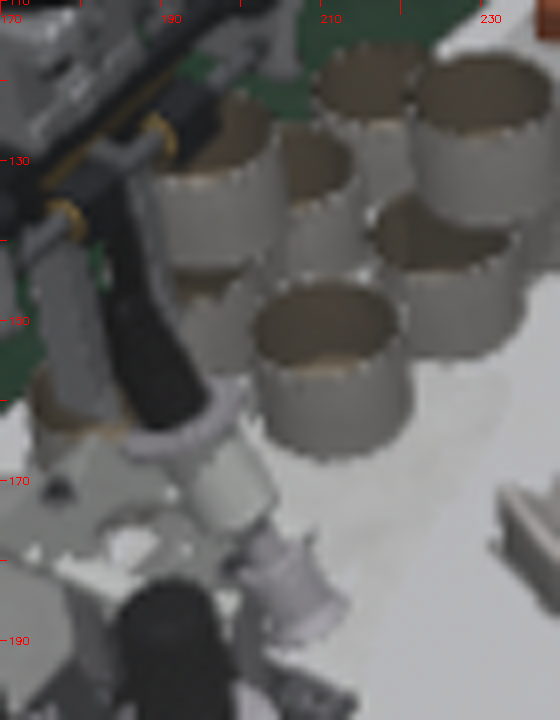

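```bash
python3 -c "
from gun import *
w=robot.snapshot('wrist');crop(w,'w8.png',210,230,140,110,5)
b=robot.snapshot('side');crop(b,'b8.png',240,240,80,70,8)
for phi in (.4,.5,.6):
  d,g,p=gunpts(phi)
  print(phi,{k:proj(w,v)[0].round(1).tolist() for k,v in d.items()})
  print(phi,{k:proj(b,v)[0].round(1).tolist() for k,v in d.items()})
"
```

```text
0.4 {'mouth': [279.5, 266.6], 'bell': [279.5, 266.6], 'neck': [279.5, 269.4], 'flb': [279.5, 272.7], 'flt': [279.5, 273.3], 'top': [279.5, 280.1]}
0.4 {'mouth': [274.3, 285.9], 'bell': [274.3, 285.9], 'neck': [272.2, 280.6], 'flb': [270.2, 275.8], 'flt': [269.9, 275.0], 'top': [267.2, 268.4]}
0.5 {'mouth': [279.5, 279.9], 'bell': [279.5, 279.9], 'neck': [279.5, 278.8], 'flb': [279.5, 277.4], 'flt': [279.5, 277.2], 'top': [279.5, 274.4]}
0.5 {'mouth': [275.2, 280.9], 'bell': [275.2, 280.9], 'neck': [272.7, 277.5], 'flb': [270.5, 274.4], 'flt': [270.1, 273.9], 'top': [267.0, 269.6]}
0.6 {'mouth': [279.5, 293.3], 'bell': [279.5, 293.3], 'neck': [279.5, 288.2], 'flb': [279.5, 282.2], 'flt': [279.5, 281.1], 'top': [279.5, 268.8]}
0.6 {'mouth': [276.0, 276.0], 'bell': [276.0, 276.0], 'neck': [273.2, 274.4], 'flb': [270.7, 273.0], 'flt': [270.3, 272.8], 'top': [266.8, 270.9]}
```

View pics/w8.png

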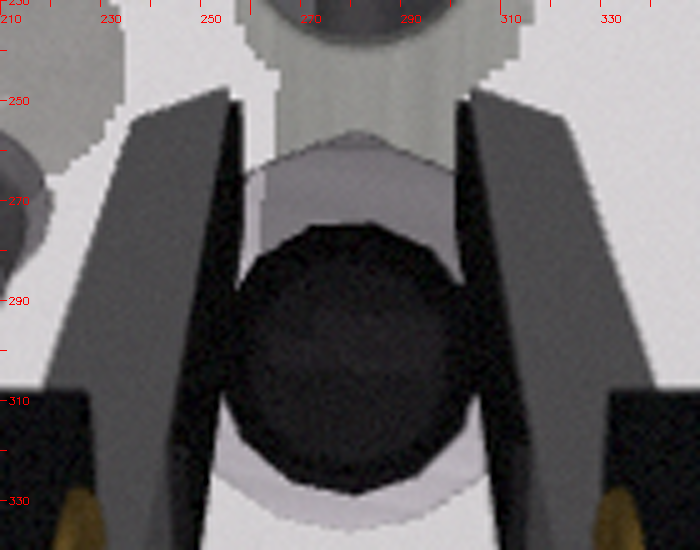

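View pics/b8.png

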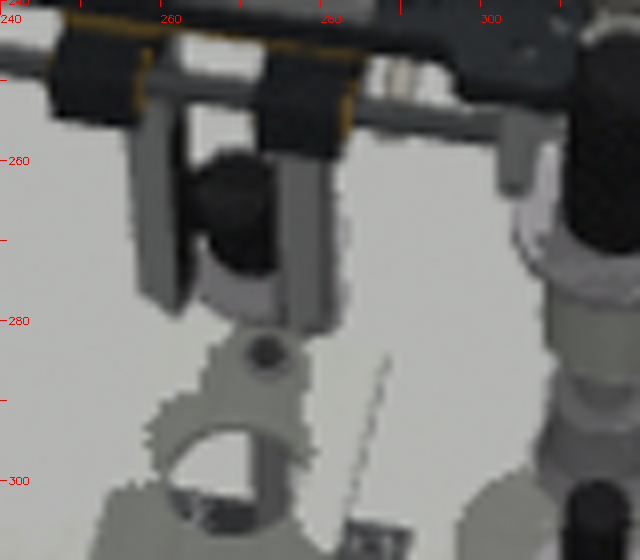

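```bash
cat > gfit.py <<'E'
from gun import *
from scipy.optimize import least_squares
def fit(obs,x0=(.5,0.,.118),reg=True):
    def pts(q):
        d,g,p=gunpts(q[0],q[2],q[1]); return d
    def r(q):
        d=pts(q);out=[]
        for s,k,px,wt in obs: out+=list(wt*(proj(s,d[k])[0]-px))
        if reg: out.append((q[2]-.118)/.002)
        return out
    f=least_squares(r,x0); return f.x,np.array(r(f.x)[:2*len(obs)]).reshape(-1,2)
E
python3 -c "
from gfit import *
w=robot.snapshot('wrist');a=robot.snapshot('scene')
o,R=tool(); print('tcp px',proj(w,o['tool_pos']),'grasp px',proj(w,o['tool_pos']-.019*R[:,0]))
q,r=fit([(w,'flt',(280,296),1),(w,'top',(280.5,301.5),1),(a,'flt',(193.3,162.3),1),(a,'mouth',(208.8,188),1)]);print(q,r.round(1))
q,r=fit([(w,'flt',(280,296),1),(w,'top',(280.5,301.5),1)]);print(q,r.round(1))
q,r=fit([(a,'flt',(193.3,162.3),1),(a,'mouth',(208.8,188),1)]);print(q,r.round(1))
for z in (-.008,0,.008): print('pad',proj(w,o['tool_pos']+z*R[:,2]+.013*R[:,1]))
"
```

```text
tcp px [[279.50618604 261.31270409]] grasp px [[279.50290211 275.90204669]]
[0.48009338 0.01387649 0.1183214 ] [[-0.5  0.1]
 [-1.  -0. ]
 [-0.7 -0.2]
 [-0.   0.5]]
[0.47850955 0.01380453 0.11800444] [[-0.5  0. ]
 [-1.   0. ]]
[0.46240484 0.01632484 0.11763416] [[-0.3 -0.1]
 [ 0.1  0.6]]
pad [[301.49715725 248.87234828]]
pad [[301.23596021 261.28661446]]
pad [[300.97635355 273.387889  ]]
```

Call:
{"api": "send_rows", "payload": {
  "increments": [
    [-1,-0.006,0,0.004,0],
    [-1,-0.014,0,0.004,0],
    [-1,-0.022,0,0.004,0],
    [-1,-0.03,0,0.002,0],
    [-1,-0.036,0,0,0]
  ]
}}

```text
time: 18.4
tool_pos: [0.4911, 0.2001, 0.2109]
ee_rot: [2.141, 1.568, 0.621]
wrist_force: [0.6, -0.0, -3.9]
width: 0.0252
```

```bash
python3 -c "
from gun import *
o,R=tool()
print(o['wrist_force'])
w=robot.snapshot('wrist');crop(w,'w9.png',210,230,140,110,5)
a=robot.snapshot('scene');crop(a,'a9.png',170,100,70,90,8)
d,g,p=gunpts(.48,.118,.014);print({k:v.round(4) for k,v in d.items()});print({k:proj(a,v)[0].round(1).tolist() for k,v in d.items()})
go(.491,.2,.2,0)"
```

```text
[ 0.59327275 -0.03451571 -3.91678522]
{'mouth': array([0.4954, 0.1322, 0.1255]), 'bell': array([0.4954, 0.1322, 0.1255]), 'neck': array([0.4941, 0.1543, 0.1681]), 'flb': array([0.493 , 0.1727, 0.2036]), 'flt': array([0.4929, 0.1754, 0.2089]), 'top': array([0.4915, 0.1984, 0.2533])}
{'mouth': [207.2, 178.4], 'bell': [207.2, 178.4], 'neck': [198.8, 164.8], 'flb': [191.6, 153.0], 'flt': [190.5, 151.2], 'top': [181.2, 136.0]}
t 18.5 pos [0.4916 0.2005 0.2113] yaw 0.052 F [-0.   0.  -3.7] w 0.0253 j [0.28 0.04 1.41 0.   1.69 0.23]
tx ty tz [ 0.0113 -0.0006  0.0004] dist 0.011 roll 0.052 rows 1
```

View pics/w9.png

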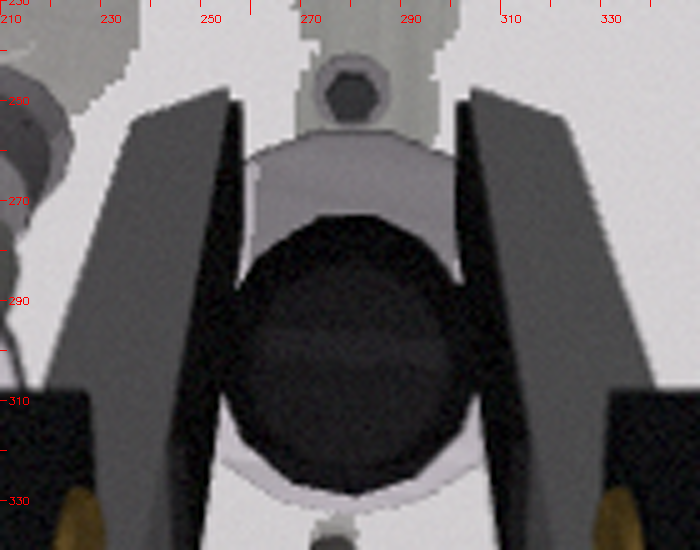

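View pics/a9.png

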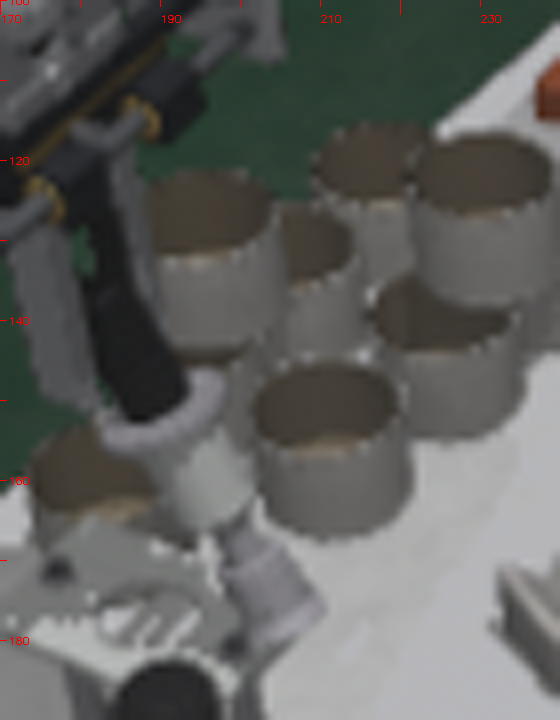

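Call:
{"api": "send_rows", "payload": {
  "increments": [
    [-1,0,0,-0.012,0],
    [-1,0,0,-0.03,0],
    [-1,0,0,-0.05,0],
    [-1,0,0,-0.065,0],
    [-1,0,0,-0.0705,0]
  ]
}}

```text
time: 18.92
tool_pos: [0.4862, 0.2728, 0.2081]
ee_rot: [-2.233, 1.569, 2.533]
wrist_force: [0.2, -0.6, -2.7]
width: 0.0254
```

Call:
{"api": "send_rows", "payload": {
  "increments": [
    [-1,0.005,0,0,0],
    [-1,0.012,0,0,0],
    [-1,0.02,0,0,0],
    [-1,0.024,0,0,0],
    [-1,0.024,0,0,0]
  ]
}}

```text
time: 19.33
tool_pos: [0.4863, 0.2689, 0.1828]
ee_rot: [-1.174, 1.567, -2.695]
wrist_force: [0.1, -0.0, -4.2]
width: 0.0252
```

```bash
python3 -c "
from gun import *
a=robot.snapshot('scene');crop(a,'a10.png',150,120,70,90,8)
d,g,p=gunpts(.47,.118,.014);print({k:v.round(4) for k,v in d.items()});print({k:proj(a,v)[0].round(1).tolist() for k,v in d.items()})
go(.491,.2,.2,0)"
```

```text
{'mouth': array([0.4898, 0.2017, 0.0976]), 'bell': array([0.4898, 0.2017, 0.0976]), 'neck': array([0.4888, 0.2234, 0.1404]), 'flb': array([0.488 , 0.2416, 0.1761]), 'flt': array([0.4879, 0.2443, 0.1814]), 'top': array([0.4869, 0.2669, 0.226 ])}
{'mouth': [188.5, 177.8], 'bell': [188.5, 177.8], 'neck': [180.2, 164.5], 'flb': [173.1, 153.1], 'flt': [172.0, 151.3], 'top': [162.8, 136.5]}
t 19.38 pos [0.4867 0.2691 0.1838] yaw 0.05 F [-0.8  0.1 -3.1] w 0.0256 j [ 0.4   0.11  1.39 -0.    1.64  0.35]
tx ty tz [-0.0162  0.0009  0.0693] dist 0.071 roll 0.05 rows 2
```

View pics/a10.png

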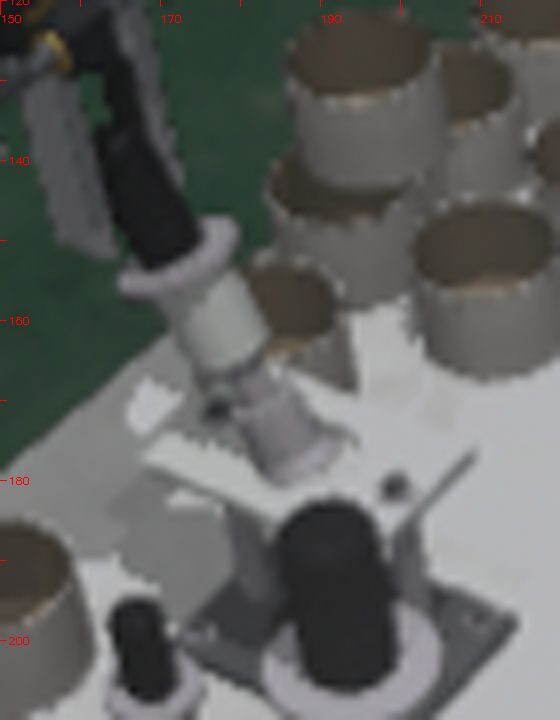

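Call:
{"api": "send_rows", "payload": {
  "increments": [
    [-1,0.004,0,0,0],
    [-1,0.008,0,0,0],
    [-1,0.011,0,0.001,0],
    [-1,0.012,0,0.004,0],
    [-1,0.012,0,0.008,0]
  ]
}}

```text
time: 19.8
tool_pos: [0.4873, 0.262, 0.1726]
ee_rot: [-1.891, 1.57, 2.872]
wrist_force: [0.1, 0.2, -4.0]
width: 0.0252
```

Call:
{"api": "send_rows", "payload": {
  "increments": [
    [-1,0,0,0.004,0],
    [-1,0,0,0.008,0],
    [-1,0,0,0.012,0],
    [-1,0,0,0.016,0],
    [-1,0,0,0.02,0]
  ]
}}

```text
time: 20.22
tool_pos: [0.4887, 0.2422, 0.1735]
ee_rot: [2.573, 1.569, 1.054]
wrist_force: [-0.1, 3.3, -3.5]
width: 0.0251
```

```bash
python3 -c "
from gun import *
a=robot.snapshot('scene');crop(a,'a11.png',150,120,70,90,8)
go(.491,.2,.2,0)"
```

```text
t 20.27 pos [0.4888 0.2413 0.1735] yaw 0.051 F [-0.   1.5 -3.9] w 0.0254 j [0.35 0.08 1.44 0.   1.62 0.3 ]
tx ty tz [-0.0265  0.0001  0.0414] dist 0.049 roll 0.051 rows 2
```

View pics/a11.png

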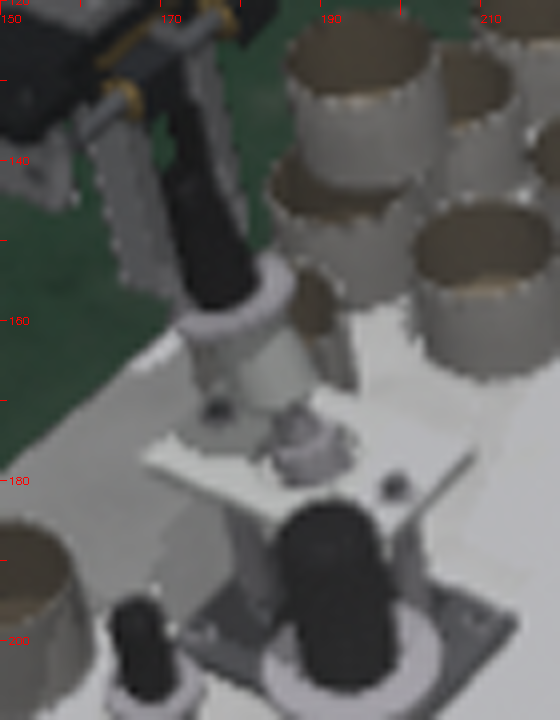

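Call:
{"api": "send_rows", "payload": {
  "increments": [
    [-1,0.001,0,0.004,0],
    [-1,0.002,0,0.008,0],
    [-1,0.004,0,0.012,0],
    [-1,0.006,0,0.016,0],
    [-1,0.008,0,0.02,0]
  ]
}}

```text
time: 20.68
tool_pos: [0.4897, 0.2226, 0.1653]
ee_rot: [2.753, 1.568, 1.234]
wrist_force: [-0.1, 5.8, -1.9]
width: 0.0257
```

Call:
{"api": "send_rows", "payload": {
  "increments": [
    [-1,0.002,0,0.004,0],
    [-1,0.006,0,0.008,0],
    [-1,0.01,0,0.011,0],
    [-1,0.015,0,0.014,0],
    [-1,0.02,0,0.017,0]
  ]
}}

```text
time: 21.1
tool_pos: [0.4908, 0.2085, 0.1491]
ee_rot: [2.778, 1.561, 1.259]
wrist_force: [-9.1, 12.8, 30.0]
width: 0.0253
```

```bash
python3 -c "
from gun import *
a=robot.snapshot('scene');crop(a,'a12.png',150,120,70,90,8)
go(.491,.2047,.112,0.04)"
```

```text
t 21.15 pos [0.4906 0.2084 0.1493] yaw 0.052 F [-4.7  9.6 12. ] w 0.0256 j [0.29 0.06 1.51 0.01 1.57 0.24]
tx ty tz [0.0372 0.0001 0.004 ] dist 0.037 roll 0.012 rows 1
```

View pics/a12.png

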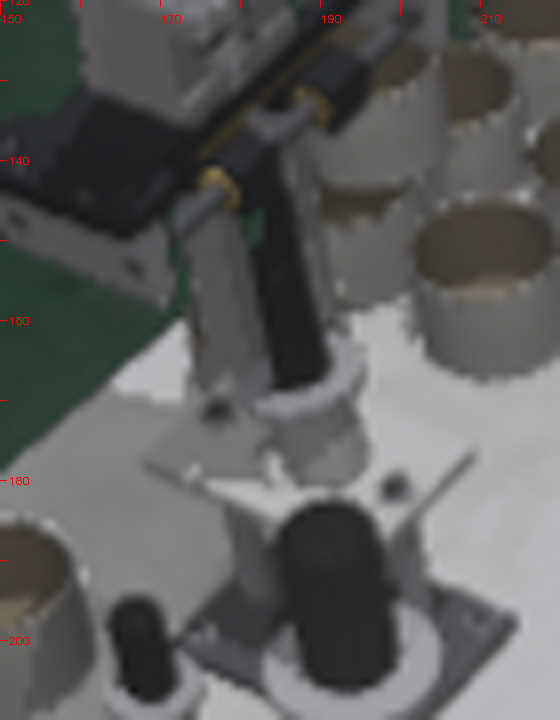

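Call:
{"api": "send_rows", "payload": {
  "increments": [
    [-1,-0.006,0,0.002,0],
    [-1,-0.006,0,0.002,0]
  ]
}}

```text
time: 21.32
tool_pos: [0.4903, 0.2044, 0.1518]
ee_rot: [3.057, 1.567, 1.538]
wrist_force: [-1.0, 5.0, 0.0]
width: 0.0254
```

```bash
python3 -c "
from gun import *
a=robot.snapshot('scene');crop(a,'a13.png',165,135,50,60,12)
w=robot.snapshot('wrist');crop(w,'w13.png',210,190,140,150,5)
print(proj(a,[.491,.2047,.1]),proj(w,[.491,.2047,.1]))
for ph,dz in ((.1,.006),(.2,.008)):
  d,g,p=gunpts(ph,.118,dz)
  print({k:proj(a,v)[0].round(1).tolist() for k,v in d.items()});print({k:proj(w,v)[0].round(1).tolist() for k,v in d.items()})
go(.491,.2047,.112,0.04)"
```

```text
[[187.82201169 176.63064262]] [[280.37264528 232.36714772]]
{'mouth': [194.8, 190.1], 'bell': [194.8, 190.1], 'neck': [191.2, 178.0], 'flb': [188.1, 167.5], 'flt': [187.7, 165.9], 'top': [183.6, 152.0]}
{'mouth': [279.5, 233.7], 'bell': [279.5, 233.7], 'neck': [279.5, 249.0], 'flb': [279.5, 267.0], 'flt': [279.5, 270.3], 'top': [279.5, 307.3]}
{'mouth': [198.5, 191.3], 'bell': [198.5, 191.3], 'neck': [193.7, 178.8], 'flb': [189.5, 167.9], 'flt': [188.9, 166.3], 'top': [183.4, 152.1]}
{'mouth': [279.6, 248.6], 'bell': [279.6, 248.6], 'neck': [279.6, 260.4], 'flb': [279.6, 274.3], 'flt': [279.6, 276.9], 'top': [279.5, 305.8]}
t 21.42 pos [0.4904 0.2044 0.1515] yaw 0.052 F [0.5 6.7 0.5] w 0.0255 j [0.29 0.06 1.51 0.   1.57 0.23]
tx ty tz [ 0.0395  0.0006 -0.0001] dist 0.04 roll 0.012 rows 1
```

View pics/a13.png

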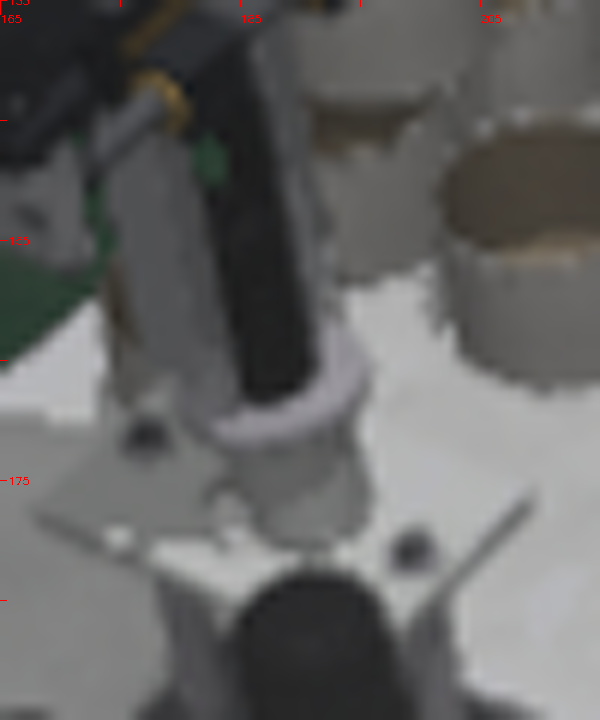

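View pics/w13.png

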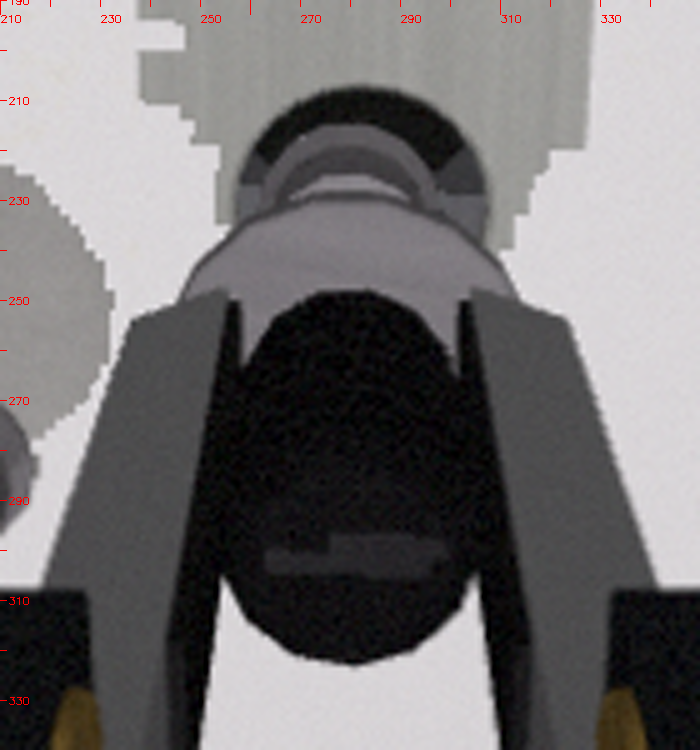

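Call:
{"api": "send_rows", "payload": {
  "increments": [
    [-1,0,0,0.003,0],
    [-1,0,0,0.006,0],
    [-1,0,0,0.009,0],
    [-1,0,0,0.012,0],
    [-1,0,0,0.012,0]
  ]
}}

```text
time: 21.83
tool_pos: [0.4912, 0.1927, 0.1521]
ee_rot: [2.898, 1.566, 1.378]
wrist_force: [-1.7, 6.1, 1.3]
width: 0.0253
```

```bash
python3 -c "
from gun import *
a=robot.snapshot('scene');crop(a,'a14.png',165,135,50,60,12)
w=robot.snapshot('wrist');crop(w,'w14.png',210,190,140,150,5)
print(proj(w,[.491,.2047,.1]))
go(.491,.2047,.112,0.04)"
```

```text
[[280.02151734 217.25863212]]
t 21.93 pos [0.4911 0.1928 0.1519] yaw 0.052 F [-0.7  6.4  1.2] w 0.0253 j [0.26 0.05 1.51 0.   1.57 0.21]
tx ty tz [ 0.04    0.0004 -0.0118] dist 0.042 roll 0.012 rows 1
```

View pics/a14.png

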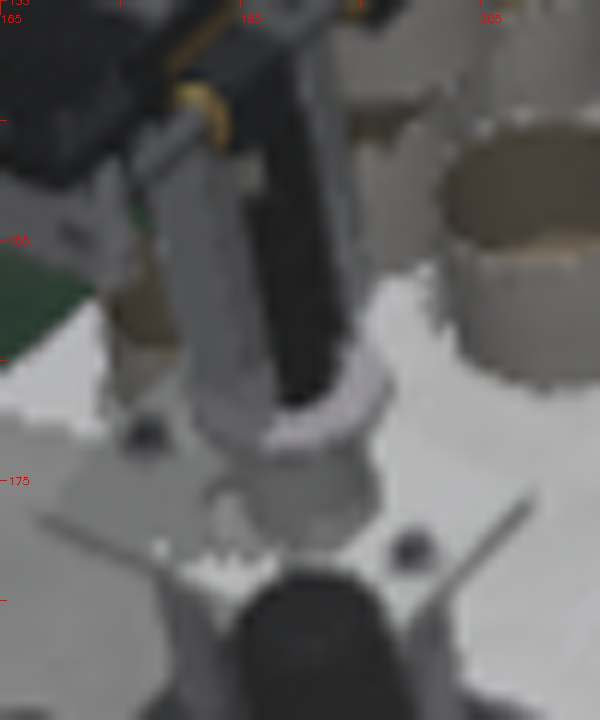

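View pics/w14.png

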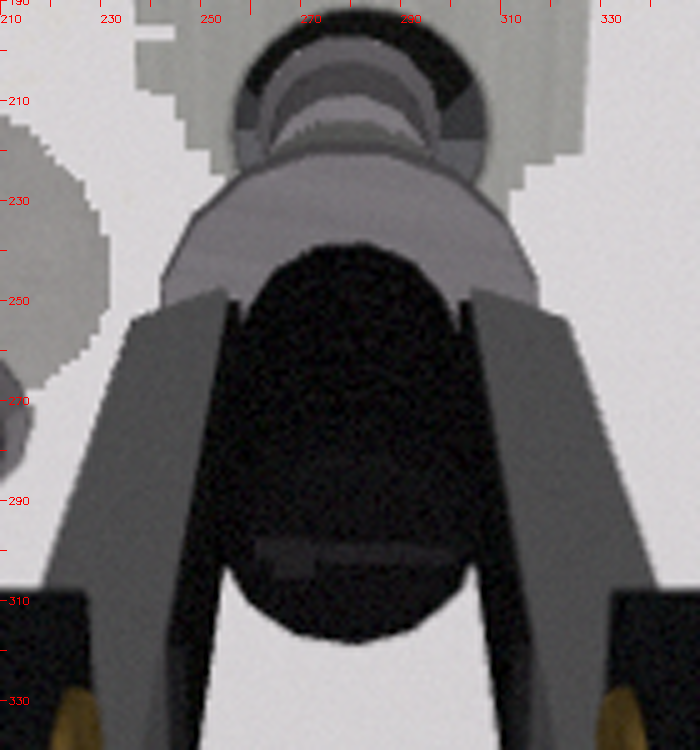

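```bash
python3 -c "
from gfit import *
w=robot.snapshot('wrist');a=robot.snapshot('scene')
q,r=fit([(w,'flt',(280,259.5),1),(w,'top',(280,290),1)],(0.,0.,.118));print(q,r.round(1))
q,r=fit([(w,'flt',(280,259.5),1),(w,'top',(280,290),1),(a,'neck',(191.3,178),1)],(0.,0.,.118));print(q,r.round(1))
d,g,p=gunpts(*q[[0,2,1]]);print({k:v.round(4) for k,v in d.items()})
"
```

```text
[ 0.13684188 -0.00221317  0.11800451] [[-0.5  0. ]
 [-0.6  0. ]]
[ 0.13163588 -0.00268336  0.11704951] [[-0.5 -0.5]
 [-0.6  0.2]
 [ 1.3  0.2]]
{'mouth': array([0.4919, 0.1805, 0.0548]), 'bell': array([0.4919, 0.1805, 0.0548]), 'neck': array([0.4915, 0.1866, 0.1024]), 'flb': array([0.4912, 0.1917, 0.1421]), 'flt': array([0.4912, 0.1924, 0.1481]), 'top': array([0.4908, 0.1988, 0.1977])}
```

Call:
{"api": "send_rows", "payload": {
  "increments": [
    [-1,0,0,0.002,0],
    [-1,0,0,0.004,0],
    [-1,0,0,0.004,0]
  ]
}}

```text
time: 22.28
tool_pos: [0.4914, 0.1891, 0.152]
ee_rot: [2.907, 1.566, 1.388]
wrist_force: [-1.7, 8.0, 1.7]
width: 0.0256
```

Call:
{"api": "send_rows", "payload": {
  "increments": [
    [-1,0,0,-0.005,0],
    [-1,0,0,-0.01,0],
    [-1,0,0,-0.015,0],
    [-1,0,0,-0.019,0],
    [-1,0,0,-0.02,0]
  ]
}}

```text
time: 22.7
tool_pos: [0.4896, 0.2076, 0.1497]
ee_rot: [-1.531, 1.568, -3.05]
wrist_force: [-0.3, -0.0, -4.3]
width: 0.0253
```

```bash
python3 -c "
from gun import *
a=robot.snapshot('scene');crop(a,'a15.png',165,135,50,60,12)
w=robot.snapshot('wrist');crop(w,'w15.png',210,190,140,150,5)
go(.491,.2047,.112,0.04)"
```

```text
t 22.8 pos [0.4898 0.2072 0.15  ] yaw 0.052 F [-1.   0.4 -3.4] w 0.0259 j [ 0.29  0.07  1.5  -0.    1.57  0.24]
tx ty tz [0.038  0.0011 0.0026] dist 0.038 roll 0.012 rows 1
```

View pics/a15.png

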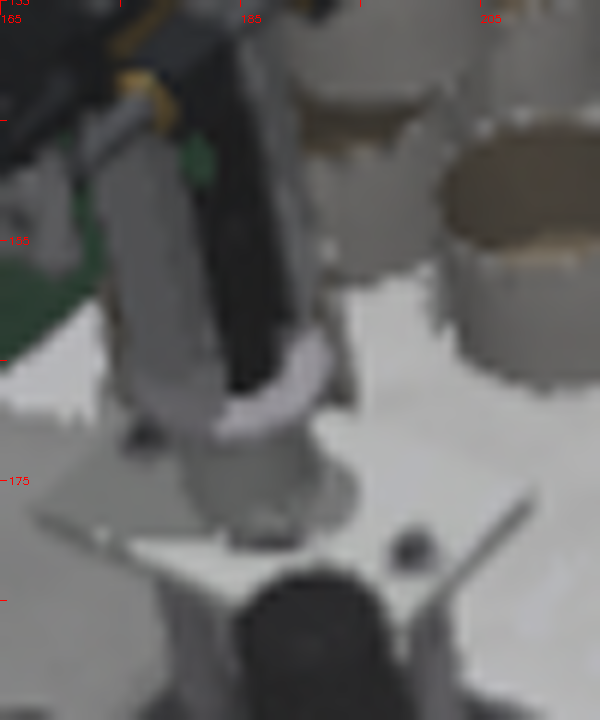

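View pics/w15.png

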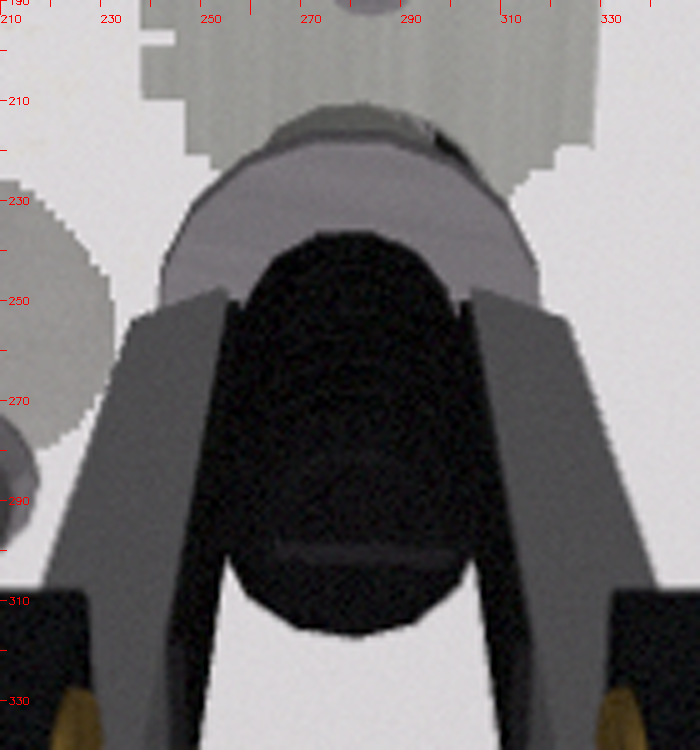

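Call:
{"api": "send_rows", "payload": {
  "increments": [
    [-1,0,0.001,-0.003,0],
    [-1,0,0.001,-0.006,0],
    [-1,0,0.001,-0.009,0],
    [-1,0,0.001,-0.009,0]
  ]
}}

```text
time: 23.13
tool_pos: [0.4912, 0.2151, 0.1514]
ee_rot: [0.154, 1.568, -1.366]
wrist_force: [-0.3, -4.9, -1.3]
width: 0.0257
```

Call:
{"api": "send_rows", "payload": {
  "increments": [
    [-1,-0.008,0,0,0],
    [-1,-0.016,0,0,0],
    [-1,-0.026,0,0,0],
    [-1,-0.038,0,0,0],
    [-1,-0.05,0,0,0]
  ]
}}

```text
time: 23.55
tool_pos: [0.4869, 0.2163, 0.1868]
ee_rot: [-1.473, 1.55, -2.993]
wrist_force: [5.7, 2.4, -48.5]
width: 0.0254
```

Call:
{"api": "send_rows", "payload": {
  "increments": [
    [-1,-0.012,0,0,0],
    [-1,-0.024,0,0,0],
    [-1,-0.03,0,0,0],
    [-1,-0.034,0,0,0],
    [-1,-0.036,0,0,0]
  ]
}}

```text
time: 23.97
tool_pos: [0.4925, 0.2173, 0.2422]
ee_rot: [1.967, 1.561, 0.448]
wrist_force: [-0.3, -0.3, 0.8]
width: 0.0004
```

```bash
python3 -c "
from gun import *
a=robot.snapshot('scene');crop(a,'a16.png',145,100,70,90,8)
w=robot.snapshot('wrist');crop(w,'w16.png',210,190,140,150,5)
go(.491,.2047,.112,0.04)"
```

```text
t 24.07 pos [0.4921 0.2169 0.2411] yaw 0.051 F [-0.3 -0.2  0.9] w 0.0006 j [0.31 0.05 1.34 0.   1.74 0.26]
tx ty tz [ 0.129  -0.0026  0.0125] dist 0.13 roll 0.011 rows 4
```

View pics/a16.png

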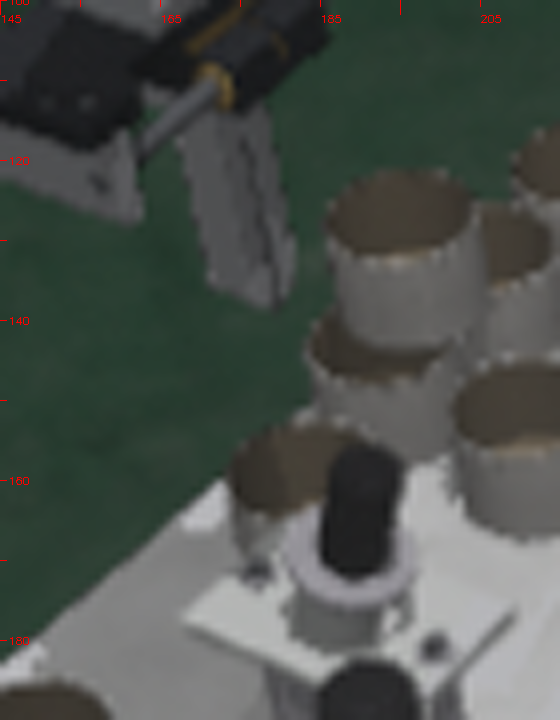

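View pics/w16.png

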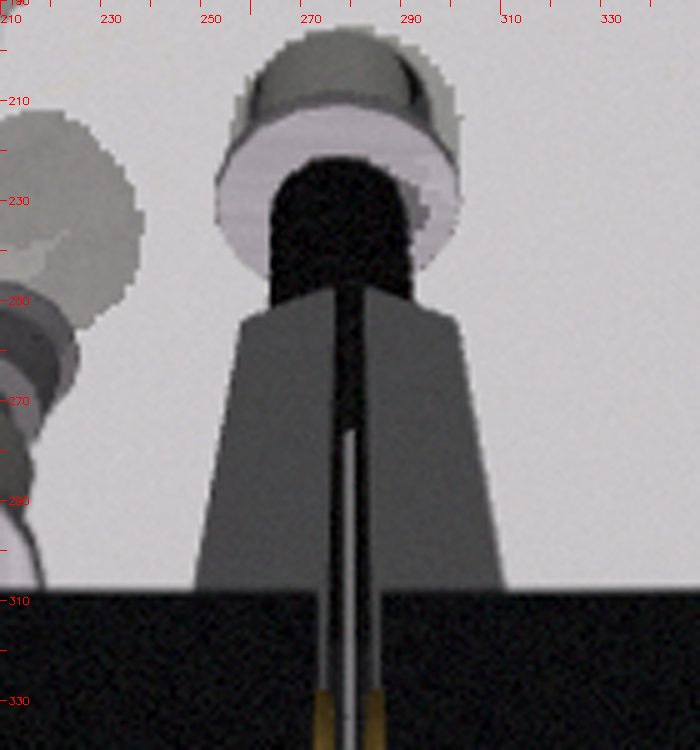

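```bash
python3 -c "
from gun import *
b=robot.snapshot('side');crop(b,'b17.png',230,250,80,100,7)
w=robot.snapshot('wrist');a=robot.snapshot('scene')
print('top',tri([(w,(281,245)),(a,(191,157.5))]))
"
```

```text
top (array([0.49976534, 0.19480481, 0.16816232]), [np.float64(8.031947146519562), np.float64(2.3601542245254317)])
```

View pics/b17.png

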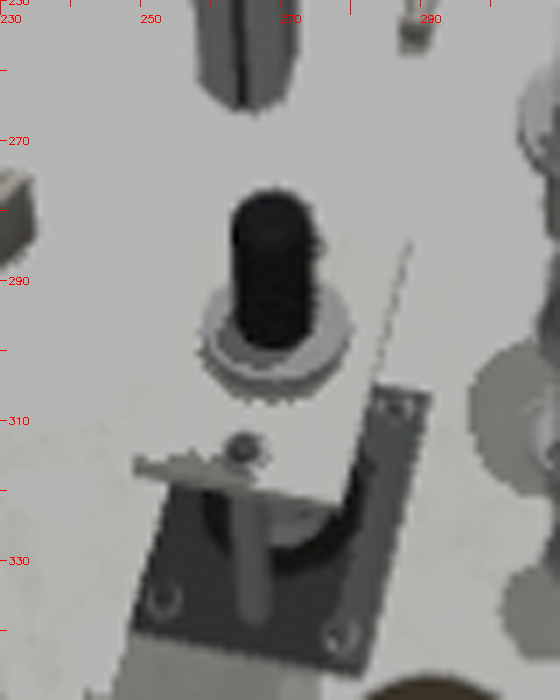

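Call:
{"api": "send_rows", "payload": {
  "increments": [
    [1,-0.005,0,0.004,0],
    [1,-0.01,0,0.008,0],
    [1,-0.015,0,0.012,0],
    [1,-0.018,-0.002,0.013,0],
    [1,-0.018,-0.002,0.013,0]
  ]
}}

```text
time: 24.63
tool_pos: [0.4898, 0.2027, 0.2565]
ee_rot: [1.883, 1.569, 0.362]
wrist_force: [0.6, -0.1, -0.6]
width: 0.0303
```

```bash
python3 -c "
from gun import *
a=robot.snapshot('scene');crop(a,'a18.png',145,130,70,70,8)
w=robot.snapshot('wrist');crop(w,'w18.png',210,140,140,110,5)
go(.491,.2047,.122,0.04)
print(proj(w,[.491,.2047,.156]),proj(w,[.491,.2047,.106]))"
```

```text
t 24.73 pos [0.4896 0.203  0.2554] yaw 0.051 F [ 0.7 -0.2  0. ] w 0.0384 j [0.29 0.04 1.32 0.   1.78 0.24]
tx ty tz [ 0.1334  0.0014 -0.0016] dist 0.133 roll 0.011 rows 4
[[280.80759485 212.53424121]] [[280.55446361 199.29406319]]
```

View pics/a18.png

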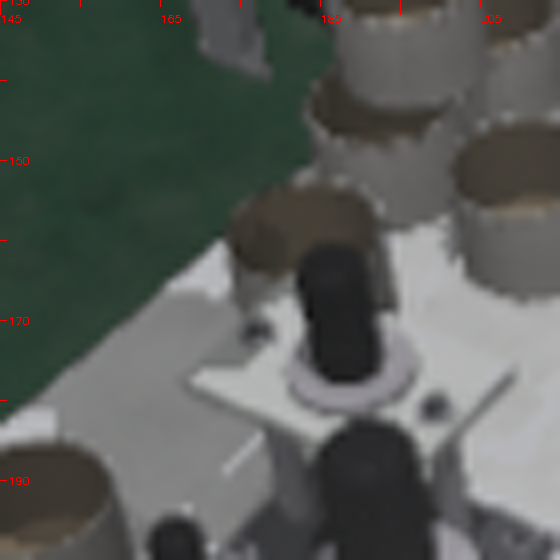

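View pics/w18.png

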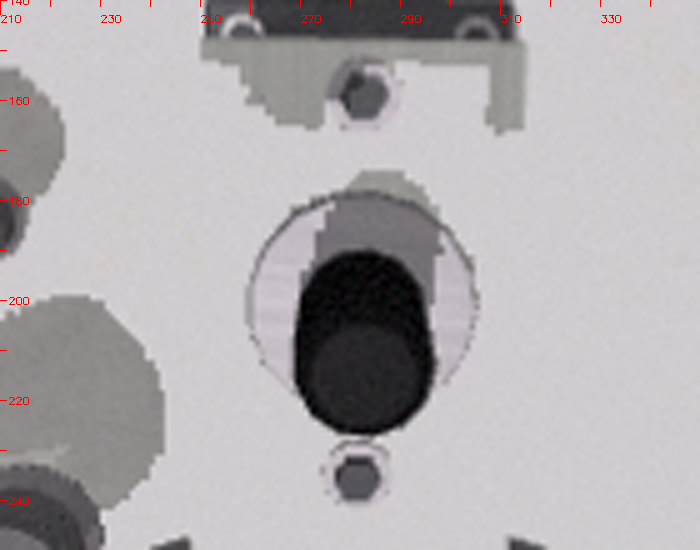

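Call:
{"api": "send_rows", "payload": {
  "increments": [
    [1,0.025,0.001,0.004,0],
    [1,0.055,0.001,0.004,0],
    [1,0.085,0.001,0.004,0],
    [1,0.108,0.001,0.004,0],
    [1,0.122,0.001,0.004,0]
  ]
}}

```text
time: 25.15
tool_pos: [0.4888, 0.1987, 0.1291]
ee_rot: [-1.372, 1.565, -2.891]
wrist_force: [-0.1, 0.1, 0.1]
width: 0.0717
```

Call:
{"api": "send_rows", "payload": {
  "increments": [
    [0,0.006,0,0,0],
    [-0.2,0.0095,0,0,0],
    [-0.3,0.0105,0,0,0],
    [-0.4,0.0105,0,0,0],
    [-0.4,0.0105,0,0,0]
  ]
}}

```text
time: 25.57
tool_pos: [0.4916, 0.1994, 0.1241]
ee_rot: [1.823, 1.568, 0.304]
wrist_force: [-0.1, 0.7, 0.2]
width: 0.0457
```

```bash
python3 -c "
from h import *
go(.4912,.1992,.123,.051)"
```

```text
t 25.57 pos [0.4916 0.1994 0.1241] yaw 0.051 F [-0.1  0.7  0.2] w 0.0457 j [0.28 0.07 1.55 0.   1.52 0.23]
tx ty tz [ 0.0011 -0.0004  0.0002] dist 0.001 roll 0.0 rows 1
```

Call:
{"api": "send_rows", "payload": {
  "increments": [
    [-1,0.001,0,0,0],
    [-1,0.001,0,0,0],
    [-1,0.001,0,0,0],
    [-1,0.001,0,0,0],
    [-1,0.001,0,0,0]
  ]
}}

```text
time: 25.98
tool_pos: [0.4919, 0.1993, 0.1225]
ee_rot: [1.746, 1.568, 0.226]
wrist_force: [2.8, 0.0, 0.5]
width: 0.0253
```

Call:
{"api": "send_rows", "payload": {
  "increments": [
    [-1,0,0,0,0],
    [-1,-0.01,0,0,0],
    [-1,-0.03,0,0,0],
    [-1,-0.055,0,0,0],
    [-1,-0.08,0,0,0]
  ]
}}

```text
time: 26.4
tool_pos: [0.4886, 0.1986, 0.2003]
ee_rot: [-1.39, 1.564, -2.91]
wrist_force: [-0.2, 0.0, -3.0]
width: 0.0258
```

Call:
{"api": "send_rows", "payload": {
  "increments": [
    [-1,-0.018,0,0,0],
    [-1,-0.032,0,0,0],
    [-1,-0.038,0,0,0],
    [-1,-0.038,0,0.005,0],
    [-1,-0.038,0,0.02,0]
  ]
}}

```text
time: 26.82
tool_pos: [0.4907, 0.18, 0.2383]
ee_rot: [-1.784, 1.568, 2.982]
wrist_force: [0.4, 0.1, -3.1]
width: 0.0255
```

```bash
python3 -c "
from h import *
go(.4912,.128,.196,.051)
w=robot.snapshot('wrist');crop(w,'w19.png',210,190,140,150,5)"
```

```text
t 26.82 pos [0.4907 0.18   0.2383] yaw 0.054 F [ 0.4  0.1 -3.1] w 0.0255 j [0.24 0.02 1.37 0.   1.75 0.19]
tx ty tz [ 0.0423 -0.0022  0.052 ] dist 0.067 roll 0.003 rows 2
```

View pics/w19.png

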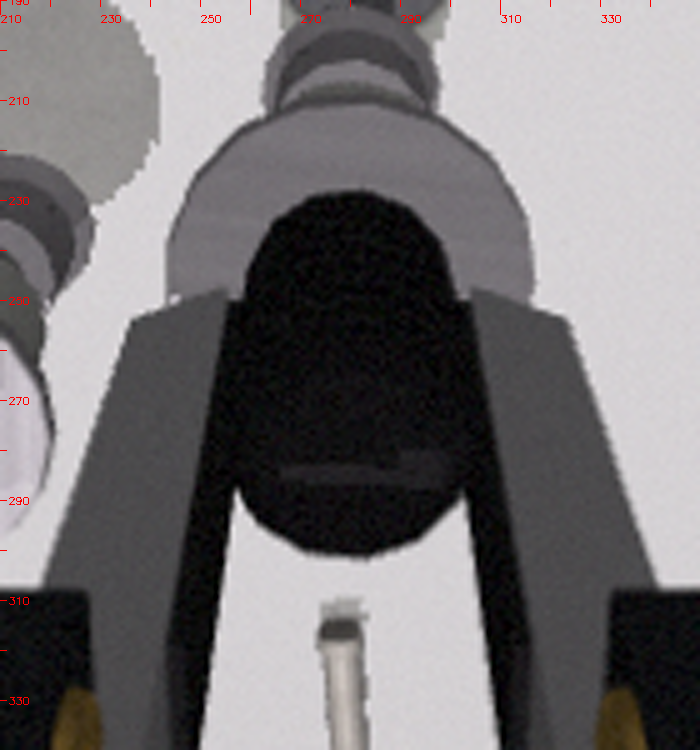

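Call:
{"api": "send_rows", "payload": {
  "increments": [
    [-1,0,0,0.015,0],
    [-1,0,0,0.032,0],
    [-1,0,0,0.048,0],
    [-1,0.004,0,0.057,0],
    [-1,0.012,0,0.059,0]
  ]
}}

```text
time: 27.28
tool_pos: [0.4947, 0.1188, 0.2268]
ee_rot: [-1.012, 1.57, -2.534]
wrist_force: [-1.2, -0.6, -3.6]
width: 0.0251
```

Call:
{"api": "send_rows", "payload": {
  "increments": [
    [-1,0.01,0,0,0],
    [-1,0.02,0,0,0],
    [-1,0.028,0,0,0],
    [-1,0.03,0,-0.002,0],
    [-1,0.03,0,-0.006,0]
  ]
}}

```text
time: 27.7
tool_pos: [0.4936, 0.1266, 0.1958]
ee_rot: [-1.513, 1.568, -3.033]
wrist_force: [0.1, 0.4, -3.5]
width: 0.0255
```

Call:
{"api": "send_rows", "payload": {
  "increments": [
    [-1,0,0,-0.005,0],
    [-1,0,0,-0.01,0],
    [-1,0,0,-0.014,0],
    [-1,0,0,-0.018,0],
    [-1,0,0,-0.022,0]
  ]
}}

```text
time: 28.12
tool_pos: [0.4939, 0.1478, 0.1986]
ee_rot: [0.787, 1.568, -0.734]
wrist_force: [-0.1, -3.5, -0.7]
width: 0.0256
```

Call:
{"api": "send_rows", "payload": {
  "increments": [
    [-1,0,0,-0.004,0],
    [-1,0.001,0,-0.008,0],
    [-1,0.001,0,-0.011,0],
    [-1,0.002,0,-0.014,0],
    [-1,0.003,0,-0.017,0]
  ]
}}

```text
time: 28.53
tool_pos: [0.4927, 0.1654, 0.1949]
ee_rot: [1.519, 1.57, -0.001]
wrist_force: [0.8, -3.7, 0.3]
width: 0.0258
```

```bash
python3 -c "
from h import *
go(.4912,.2,.196,.051)
w=robot.snapshot('wrist');crop(w,'w20.png',210,190,140,150,5)
a=robot.snapshot('scene');crop(a,'a20.png',165,110,70,90,8)"
```

```text
t 28.53 pos [0.4927 0.1654 0.1949] yaw 0.051 F [ 0.8 -3.7  0.3] w 0.0258 j [ 0.21  0.02  1.46 -0.    1.66  0.16]
tx ty tz [-0.0011  0.0002 -0.0347] dist 0.035 roll -0.0 rows 1
```

View pics/w20.png

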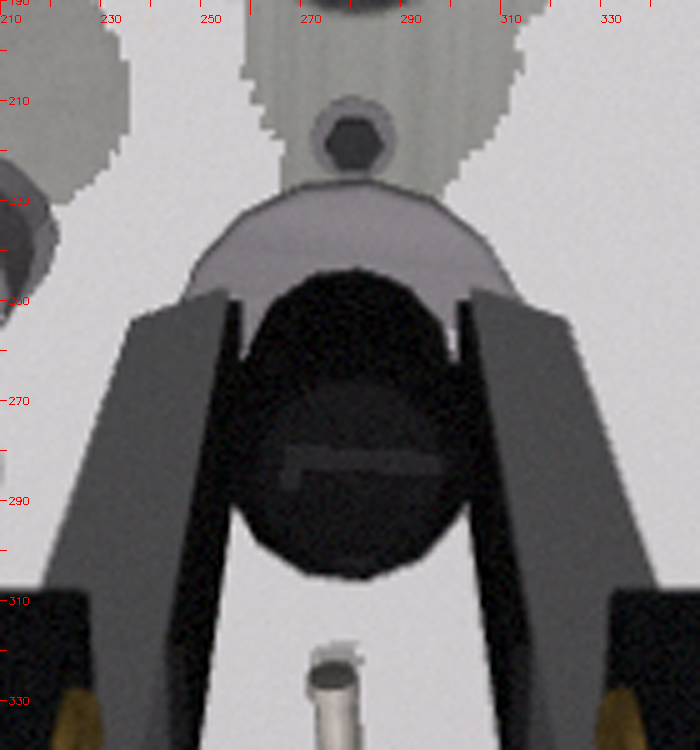

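View pics/a20.png

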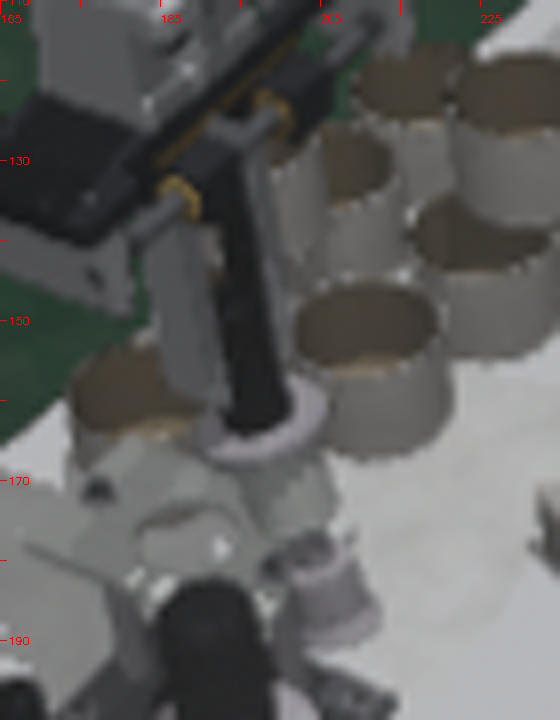

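Call:
{"api": "send_rows", "payload": {
  "increments": [
    [-1,0.001,0,-0.004,0],
    [-1,0.001,0,-0.008,0],
    [-1,0.002,0,-0.011,0],
    [-1,0.003,0,-0.014,0],
    [-1,0.004,0,-0.017,0]
  ]
}}

```text
time: 29.05
tool_pos: [0.4916, 0.1826, 0.1907]
ee_rot: [2.733, 1.57, 1.213]
wrist_force: [-0.5, -3.7, 0.8]
width: 0.0254
```

Call:
{"api": "send_rows", "payload": {
  "increments": [
    [-1,0.001,0,-0.003,0],
    [-1,0.002,0,-0.006,0],
    [-1,0.003,0,-0.009,0],
    [-1,0.004,0,-0.012,0],
    [-1,0.005,0,-0.015,0]
  ]
}}

```text
time: 29.47
tool_pos: [0.4907, 0.1977, 0.1854]
ee_rot: [-2.713, 1.57, 2.05]
wrist_force: [-0.4, -2.7, 0.7]
width: 0.0254
```

```bash
python3 -c "
from h import *
go(.4912,.2,.196,.051)
w=robot.snapshot('wrist');crop(w,'w21.png',210,190,140,150,5)
a=robot.snapshot('scene');crop(a,'a21.png',165,110,70,90,8)"
```

```text
t 29.47 pos [0.4907 0.1977 0.1854] yaw 0.051 F [-0.4 -2.7  0.7] w 0.0254 j [0.28 0.05 1.45 0.   1.64 0.22]
tx ty tz [-0.0106  0.0006 -0.0022] dist 0.011 roll 0.0 rows 1
```

View pics/w21.png

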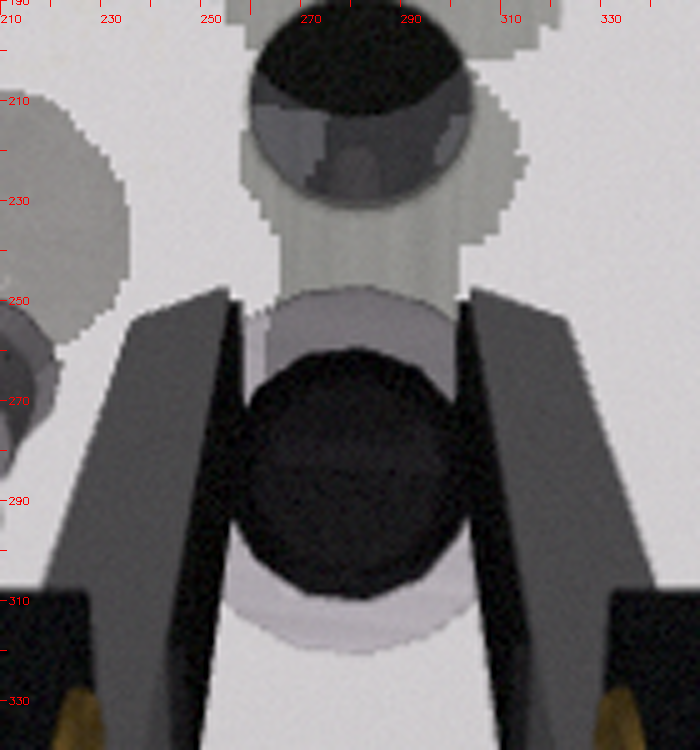

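View pics/a21.png

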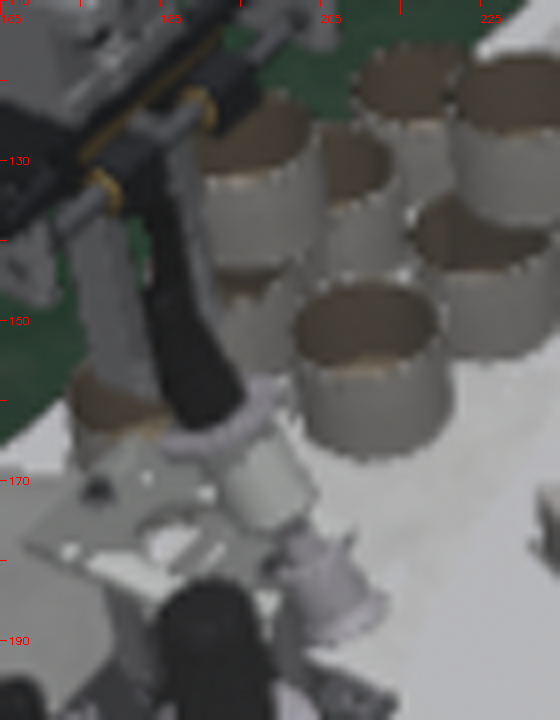

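```bash
sed -i 's/def fit(obs,x0=(.5,0.,.118),reg=True)/def fit(obs,x0=(.5,0.,.130),reg=True)/; s/(q\[2\]-.118)/(q[2]-.130)/' gfit.py; python3 -c "
from gfit import *
w=robot.snapshot('wrist');a=robot.snapshot('scene')
q,r=fit([(w,'flt',(280,283.7),1),(w,'top',(280,285),1)]);print(q,r.round(1))
q,r=fit([(w,'flt',(280,283.7),1),(w,'top',(280,285),1),(a,'mouth',(209.2,187.5),1),(a,'flb',(193.2,162.5),1)]);print(q,r.round(1))
"
```

```text
[0.48077327 0.00490675 0.13000128] [[-0.5  0. ]
 [-0.5  0. ]]
[0.48737573 0.00490267 0.12974392] [[-0.5  0.4]
 [-0.5 -0.2]
 [-0.8  0.2]
 [-0.1  0.5]]
```

Call:
{"api": "send_rows", "payload": {
  "increments": [
    [-1,0.001,0,-0.003,0],
    [-1,0.003,0,-0.006,0],
    [-1,0.004,0,-0.009,0],
    [-1,0.006,0,-0.012,0],
    [-1,0.008,0,-0.016,0]
  ]
}}

```text
time: 30.08
tool_pos: [0.49, 0.2135, 0.1774]
ee_rot: [-3.134, 1.57, 1.629]
wrist_force: [-0.9, -1.0, -0.0]
width: 0.0255
```

```bash
python3 -c "
from h import *
go(.4912,.2,.196,.051)
w=robot.snapshot('wrist');crop(w,'w22.png',210,220,140,110,5)
a=robot.snapshot('scene');crop(a,'a22.png',165,110,70,90,8)"
```

```text
t 30.08 pos [0.49   0.2135 0.1774] yaw 0.051 F [-0.9 -1.  -0. ] w 0.0255 j [0.3  0.06 1.46 0.   1.63 0.25]
tx ty tz [-0.0186  0.0005  0.0135] dist 0.023 roll -0.0 rows 1
```

View pics/w22.png

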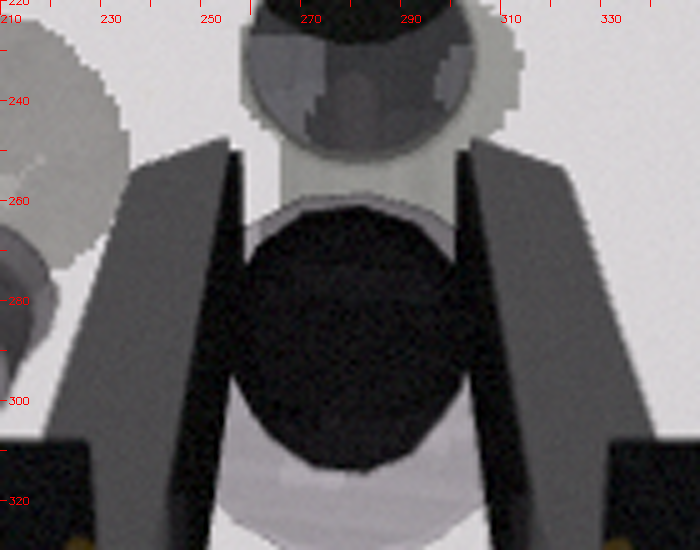

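View pics/a22.png

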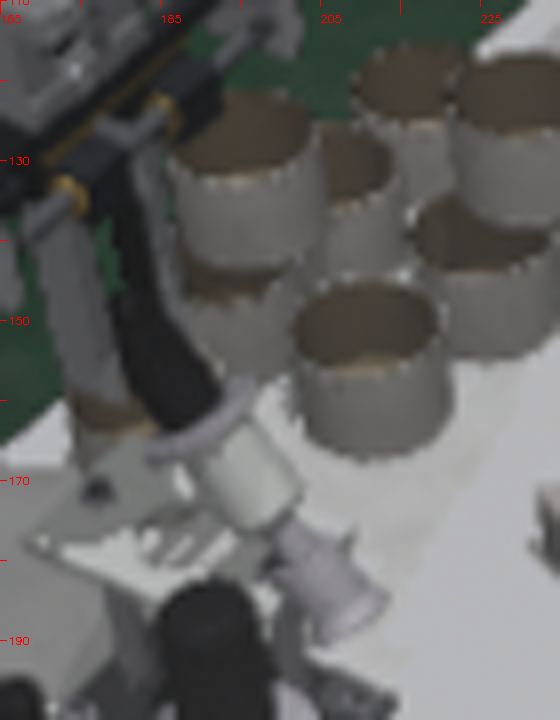

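```bash
python3 -c "
from gfit import *
w=robot.snapshot('wrist');a=robot.snapshot('scene')
q,r=fit([(w,'flt',(280,294.3),1),(w,'top',(280,288.5),1)]);print(q,r.round(1))
q,r=fit([(w,'flt',(280,294.3),1),(w,'top',(280,288.5),1),(a,'mouth',(208.3,187.2),1),(a,'flb',(190.6,162.5),1)]);print(q,r.round(1))
crop(w,'w22b.png',230,240,100,100,7)
"
```

```text
[0.58271408 0.00833931 0.13000037] [[-0.4  0. ]
 [-0.4  0. ]]
[0.58611371 0.00840443 0.12884282] [[-0.4  0.2]
 [-0.4 -0.2]
 [-0.4  0.5]
 [ 0.1  0.8]]
```

View pics/w22b.png

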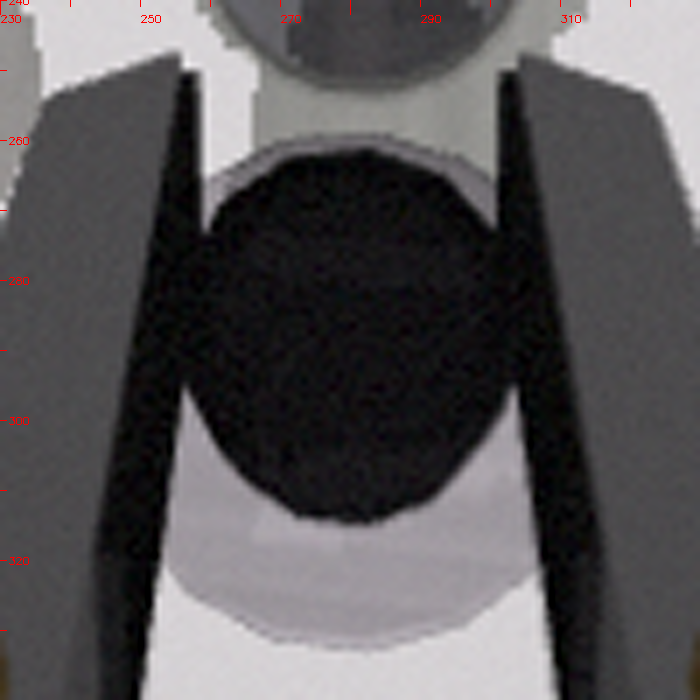

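Call:
{"api": "send_rows", "payload": {
  "increments": [
    [-1,-0.008,0,0.004,0],
    [-1,-0.02,0,0.006,0],
    [-1,-0.036,0,0.008,0],
    [-1,-0.055,0,0.012,0],
    [-1,-0.07,0,0.02,0]
  ]
}}

```text
time: 30.7
tool_pos: [0.4911, 0.1939, 0.2498]
ee_rot: [2.61, 1.568, 1.092]
wrist_force: [0.2, 0.1, -3.0]
width: 0.0254
```

```bash
python3 -c "
from h import *
path(.544,-.198,.245,.795,4)"
```

```text
t 30.7 pos [0.4911 0.1939 0.2498] yaw 0.052 D [ 0.0529 -0.3919 -0.0048] roll -0.743
0 tx 0.0012 ty 0.0081 tz 0.0985 roll -0.186
1 tx 0.0012 ty -0.0102 tz 0.0983 roll -0.186
2 tx 0.0012 ty -0.0282 tz 0.0947 roll -0.186
3 tx 0.0012 ty -0.0452 tz 0.0879 roll -0.186
```

Call:
{"api": "send_rows", "payload": {
  "increments": [
    [-1,0,0.001,0.014,-0.02],
    [-1,0,0.003,0.033,-0.05],
    [-1,0,0.005,0.054,-0.095],
    [-1,0,0.006,0.076,-0.14],
    [-1,0.001,0.008,0.098,-0.186]
  ]
}}

```text
time: 31.12
tool_pos: [0.5041, 0.0951, 0.2479]
ee_rot: [2.168, 1.569, 0.837]
wrist_force: [0.3, 0.4, -4.4]
width: 0.0254
```

Call:
{"api": "send_rows", "payload": {
  "increments": [
    [-1,0,-0.002,0.02,-0.037],
    [-1,0,-0.004,0.04,-0.074],
    [-1,0,-0.006,0.06,-0.111],
    [-1,0,-0.008,0.08,-0.148],
    [-1,0.001,-0.01,0.098,-0.186]
  ]
}}

```text
time: 31.53
tool_pos: [0.5176, -0.003, 0.2468]
ee_rot: [1.748, 1.569, 0.602]
wrist_force: [0.6, 0.0, -3.9]
width: 0.0255
```

Call:
{"api": "send_rows", "payload": {
  "increments": [
    [-1,0,-0.006,0.019,-0.037],
    [-1,0,-0.011,0.038,-0.074],
    [-1,0,-0.017,0.057,-0.111],
    [-1,0,-0.023,0.076,-0.148],
    [-1,0.001,-0.028,0.095,-0.186]
  ]
}}

```text
time: 31.95
tool_pos: [0.5309, -0.1009, 0.2458]
ee_rot: [1.557, 1.569, 0.597]
wrist_force: [0.2, 0.4, -3.2]
width: 0.0249
```

Call:
{"api": "send_rows", "payload": {
  "increments": [
    [-1,0,-0.011,0.022,-0.045],
    [-1,0,-0.022,0.043,-0.09],
    [-1,0,-0.032,0.063,-0.13],
    [-1,0,-0.04,0.079,-0.165],
    [-1,0.001,-0.045,0.088,-0.186]
  ]
}}

```text
time: 32.37
tool_pos: [0.5444, -0.2002, 0.2443]
ee_rot: [0.831, 1.57, 0.054]
wrist_force: [0.0, 0.1, -3.5]
width: 0.0254
```

```bash
python3 -c "
from gun import *
import pickle
go(.5443,-.1978,.2377,.795)
w=robot.snapshot('wrist');crop(w,'w23.png',230,240,100,100,7)
a=robot.snapshot('scene');b=robot.snapshot('side');pickle.dump((w,a,b,robot.get_obs()),open('s23.pkl','wb'))
crop(a,'a23.png',280,110,110,120,6);crop(b,'b23.png',210,70,110,120,6)"
```

```text
t 32.37 pos [ 0.5444 -0.2002  0.2443] yaw 0.794 F [ 0.   0.1 -3.5] w 0.0254 j [-0.45  0.15  1.23  0.    1.77 -1.24]
tx ty tz [ 0.0066  0.0016 -0.0017] dist 0.007 roll -0.001 rows 1
```

View pics/w23.png

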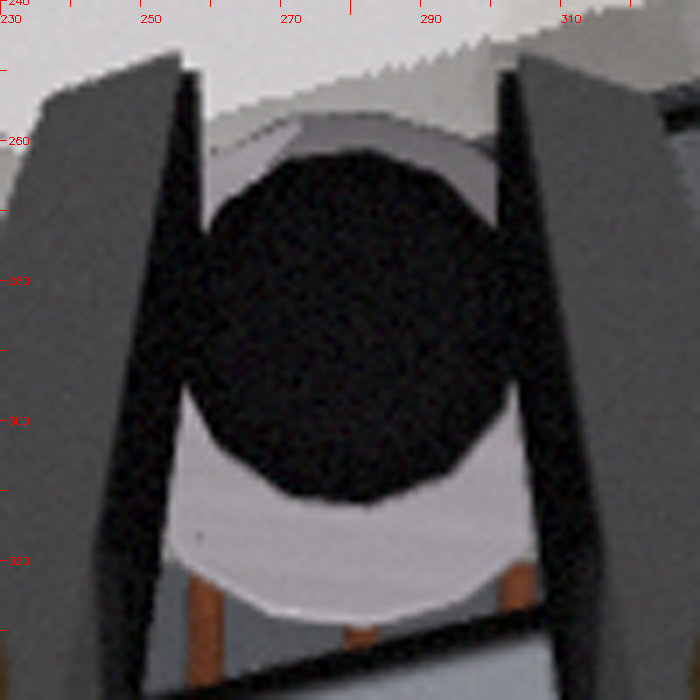

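View pics/a23.png

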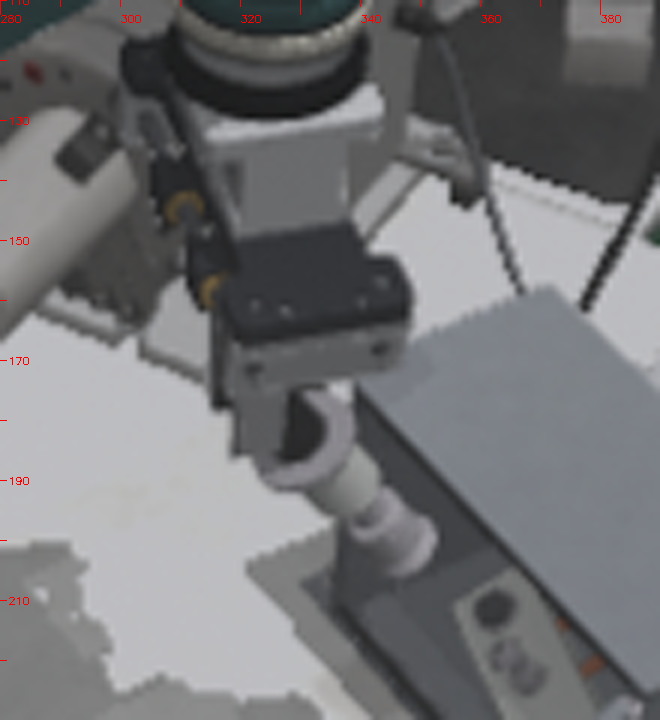

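View pics/b23.png

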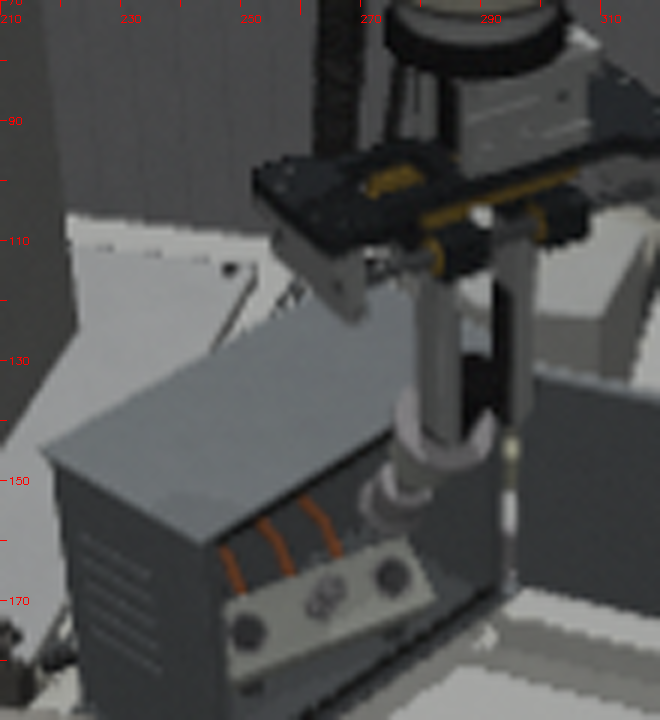

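```bash
python3 -c "
from gfit import *
import pickle
w,a,b,o=pickle.load(open('s23.pkl','rb'))
crop(a,'a24.png',310,165,50,50,14);crop(b,'b24.png',260,125,45,45,14)
q,r=fit([(w,'flt',(280.5,293),1),(w,'top',(280,288.3),1)]);print(q,r.round(1))
q,r=fit([(w,'flt',(280.5,293),1),(w,'top',(280,288.3),1),(a,'mouth',(346.5,201.5),1),(b,'mouth',(275.2,157),1)]);print(q,r.round(1))
d,g,p=gunpts(q[0],q[2],q[1]);print({k:(proj(a,v)[0].round(1).tolist(),proj(b,v)[0].round(1).tolist()) for k,v in d.items()})
"
```

```text
[0.56983437 0.01025893 0.13016474] [[1.1 0. ]
 [2.2 0. ]]
[0.55197324 0.01024829 0.13129585] [[ 1.1 -1. ]
 [ 2.1  0.6]
 [-0.5 -0.2]
 [-1.  -1.7]]
{'mouth': ([346.0, 201.3], [274.2, 155.3]), 'bell': ([346.0, 201.3], [274.2, 155.3]), 'neck': ([338.0, 192.0], [278.4, 148.0]), 'flb': ([331.1, 183.8], [282.1, 141.5]), 'flt': ([330.0, 182.6], [282.7, 140.5]), 'top': ([320.8, 171.7], [287.8, 131.8])}
```

View pics/a24.png

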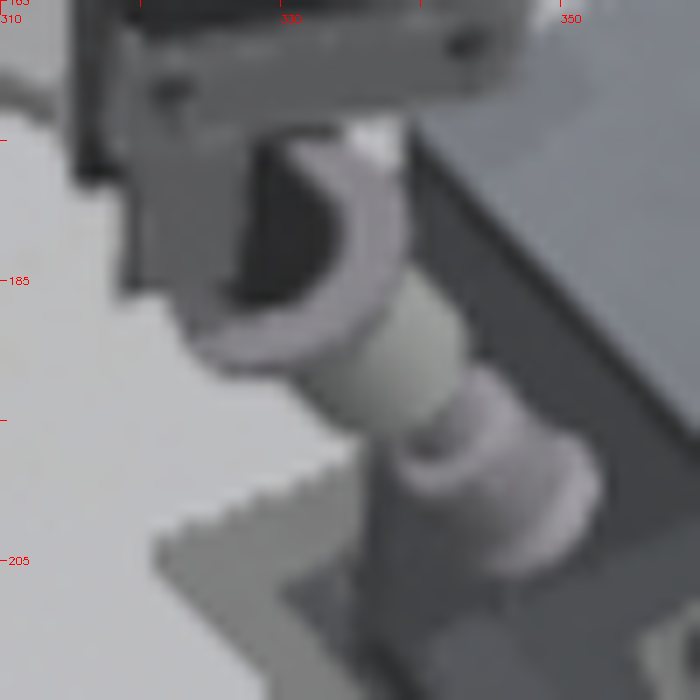

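View pics/b24.png

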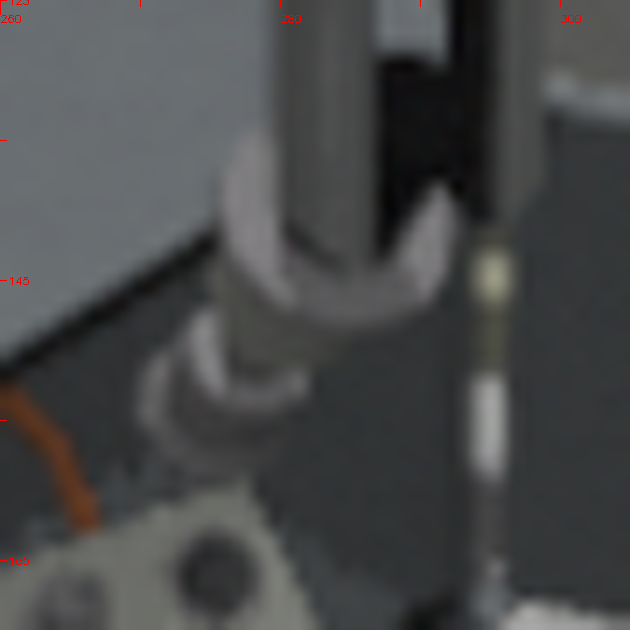

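```bash
cat > ins.py <<'E'
from gun import *
BALL=np.array([.6451,-.2968,.0628]); YAW=-.776
ZT=np.array([np.cos(YAW),np.sin(YAW),0]); UP=np.array([0,0,1.])
N=np.cos(.6)*UP-np.sin(.6)*ZT
def tcp_for(d,phi,dz,s=.130,side=0):
    g=np.cos(phi)*UP-np.sin(phi)*ZT
    YT=np.array([-ZT[1],ZT[0],0])
    return BALL+d*N+(s-.014)*g-dz*ZT-.019*UP+side*YT
E
python3 -c "
from ins import *
p=tcp_for(.05,.57,.010);print(p)
go(*p,.795)"
```

```text
[ 0.57313591 -0.22617602  0.18272729]
t 32.52 pos [ 0.5441 -0.1983  0.2438] yaw 0.793 F [ 0.2  0.1 -3.1] w 0.0253 j [-0.45  0.15  1.23  0.    1.77 -1.24]
tx ty tz [0.061  0.0005 0.0403] dist 0.073 roll -0.002 rows 2
```

Call:
{"api": "send_rows", "payload": {
  "increments": [
    [-1,0.01,0,0.007,0],
    [-1,0.025,0,0.017,0],
    [-1,0.04,0,0.027,0],
    [-1,0.053,0,0.036,0],
    [-1,0.061,0.0005,0.04,0]
  ]
}}

```text
time: 32.93
tool_pos: [0.5732, -0.2253, 0.1797]
ee_rot: [-2.9, 1.568, 2.608]
wrist_force: [-0.5, 0.0, -4.0]
width: 0.0253
```

Call:
{"api": "send_rows", "payload": {
  "increments": [
    [-1,0,0,0,0],
    [-1,0,0,0,0],
    [-1,0,0,0,0]
  ]
}}

```text
time: 33.18
tool_pos: [0.5734, -0.2254, 0.1835]
ee_rot: [0.568, 1.57, -0.207]
wrist_force: [-0.2, -0.3, -3.5]
width: 0.0252
```

```bash
python3 -c "
from ins import *
import pickle
o=robot.get_obs();w=robot.snapshot('wrist');b=robot.snapshot('side');a=robot.snapshot('scene')
pickle.dump((w,a,b,o),open('s25.pkl','wb'))
go(*tcp_for(.05,.57,.010),.795)
crop(w,'w25.png',230,240,100,100,7);crop(a,'a25.png',325,180,60,60,12);crop(b,'b25.png',240,125,60,60,12)
for nm,s in (('a',a),('b',b)): print(nm,'ball',proj(s,BALL),'hexmid',proj(s,BALL-.021*N))
for phi,dz in ((.53,.0102),(.57,.0102)):
  d,g,p=gunpts(phi,.13,dz);print({k:[proj(s,v)[0].round(1).tolist() for s in (w,a,b)] for k,v in d.items()})
"
```

```text
t 33.33 pos [ 0.5736 -0.2256  0.1841] yaw 0.795 F [ 0.5  0.6 -4.3] w 0.0255 j [-0.47  0.24  1.24  0.    1.66 -1.26]
tx ty tz [ 0.0014 -0.0007  0.0001] dist 0.002 roll 0.0 rows 1
a ball [[364.43127365 219.21984954]] hexmid [[367.71902927 222.56281313]]
b ball [[264.60752514 168.10524681]] hexmid [[262.97009642 170.46482526]]
{'mouth': [[279.8, 294.8], [356.9, 213.7], [268.0, 165.1]], 'bell': [[279.8, 294.8], [356.9, 213.7], [268.0, 165.1]], 'neck': [[279.8, 294.5], [349.9, 204.9], [271.7, 158.2]], 'flb': [[279.8, 294.1], [343.7, 197.2], [275.0, 152.2]], 'flt': [[279.8, 294.0], [342.7, 196.0], [275.5, 151.2]], 'top': [[279.8, 293.3], [334.5, 185.9], [279.9, 143.1]]}
{'mouth': [[279.8, 300.5], [358.6, 212.8], [267.3, 163.7]], 'bell': [[279.8, 300.5], [358.6, 212.8], [267.3, 163.7]], 'neck': [[279.8, 298.7], [350.9, 204.3], [271.2, 157.3]], 'flb': [[279.8, 296.6], [344.2, 196.9], [274.7, 151.7]], 'flt': [[279.8, 296.3], [343.2, 195.8], [275.3, 150.8]], 'top': [[279.8, 292.2], [334.3, 186.0], [280.0, 143.2]]}
```

View pics/a25.png

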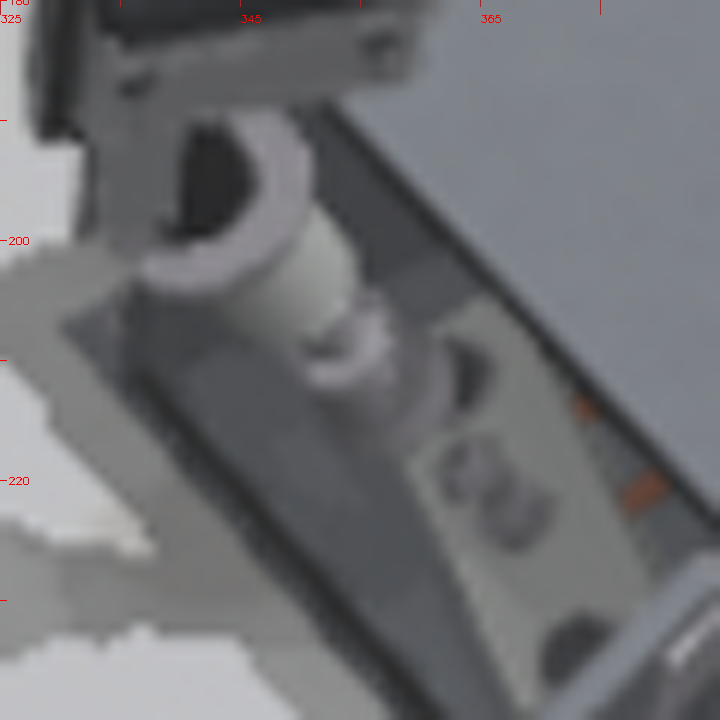

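View pics/b25.png

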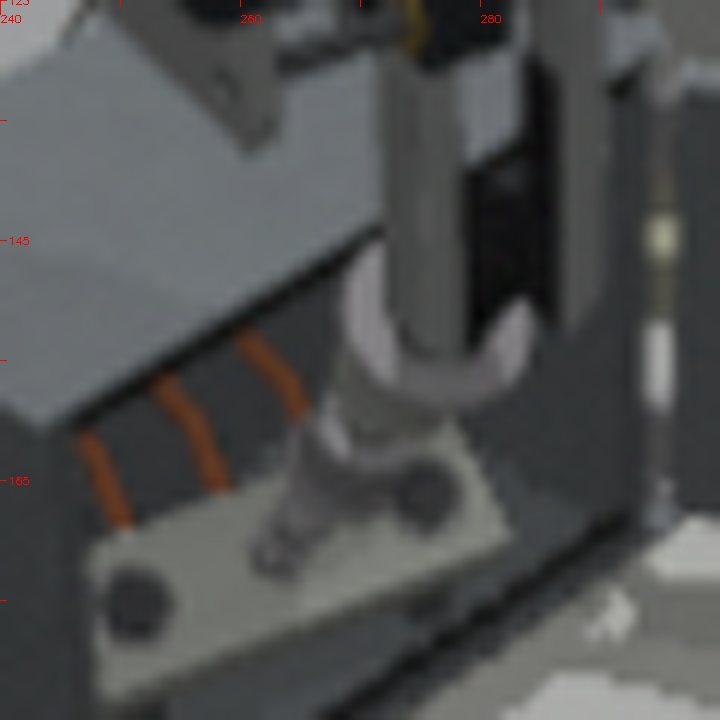

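View pics/w25.png

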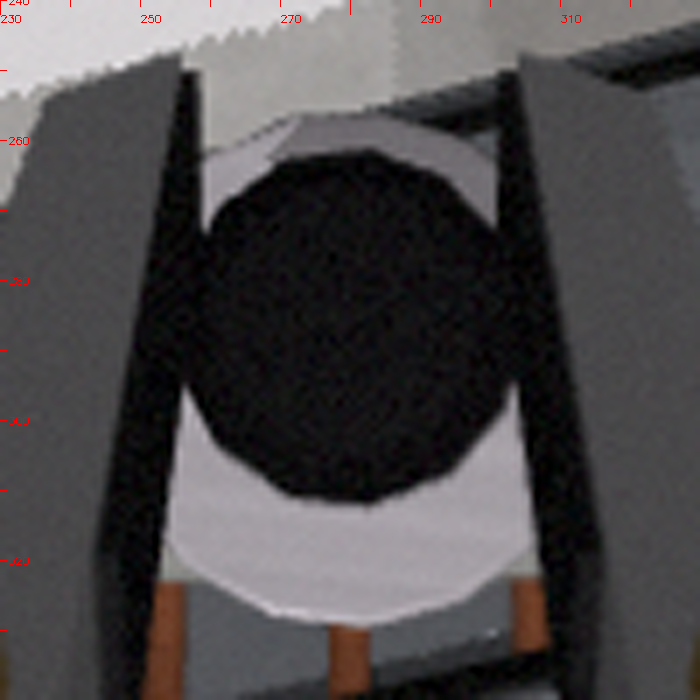

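```bash
python3 -c "
from ins import *
for d in (.05,.016,0): print(d,tcp_for(d,.585,.0085).round(4))
go(*tcp_for(.016,.585,.0085),.795)"
```

```text
0.05 [ 0.5732 -0.2262  0.1818]
0.016 [ 0.5869 -0.2397  0.1537]
0 [ 0.5933 -0.246   0.1405]
t 33.33 pos [ 0.5736 -0.2256  0.1841] yaw 0.795 F [ 0.5  0.6 -4.3] w 0.0255 j [-0.47  0.24  1.24  0.    1.66 -1.26]
tx ty tz [ 0.0304 -0.0007  0.0193] dist 0.036 roll 0.0 rows 1
```

Call:
{"api": "send_rows", "payload": {
  "increments": [
    [-1,0.007,0,0.004,0],
    [-1,0.014,0,0.009,0],
    [-1,0.022,-0.0005,0.014,0],
    [-1,0.028,-0.0005,0.018,0],
    [-1,0.0305,-0.0005,0.0193,0]
  ]
}}

```text
time: 33.75
tool_pos: [0.5864, -0.2395, 0.1498]
ee_rot: [-3.131, 1.568, 2.376]
wrist_force: [-0.9, 1.8, -0.8]
width: 0.0254
```

Call:
{"api": "send_rows", "payload": {
  "increments": [
    [-1,0,0,0,0],
    [-1,0,0,0,0]
  ]
}}

```text
time: 33.92
tool_pos: [0.5867, -0.2396, 0.1518]
ee_rot: [3.122, 1.57, 2.346]
wrist_force: [0.6, -0.0, -3.2]
width: 0.0254
```

```bash
python3 -c "
from ins import *
import pickle
o=robot.get_obs();b=robot.snapshot('side');a=robot.snapshot('scene')
go(*tcp_for(.0,.585,.0085),.795)
crop(a,'a26.png',335,190,50,50,14);crop(b,'b26.png',245,140,45,45,14)
d,g,p=gunpts(.585,.13,.0085);print({k:[proj(s,v)[0].round(1).tolist() for s in (a,b)] for k,v in d.items()})
"
```

```text
t 34.02 pos [ 0.5865 -0.2396  0.1523] yaw 0.795 F [-0.6 -0.1 -3.6] w 0.025 j [-0.48  0.29  1.24 -0.    1.61 -1.27]
tx ty tz [0.0118 0.0002 0.0093] dist 0.015 roll -0.0 rows 1
{'mouth': [[363.9, 219.3], [264.9, 168.3]], 'bell': [[363.9, 219.3], [264.9, 168.3]], 'neck': [[356.3, 211.3], [268.7, 162.5]], 'flb': [[349.7, 204.3], [272.1, 157.3]], 'flt': [[348.7, 203.2], [272.7, 156.5]], 'top': [[340.0, 193.9], [277.2, 149.5]]}
```

View pics/a26.png

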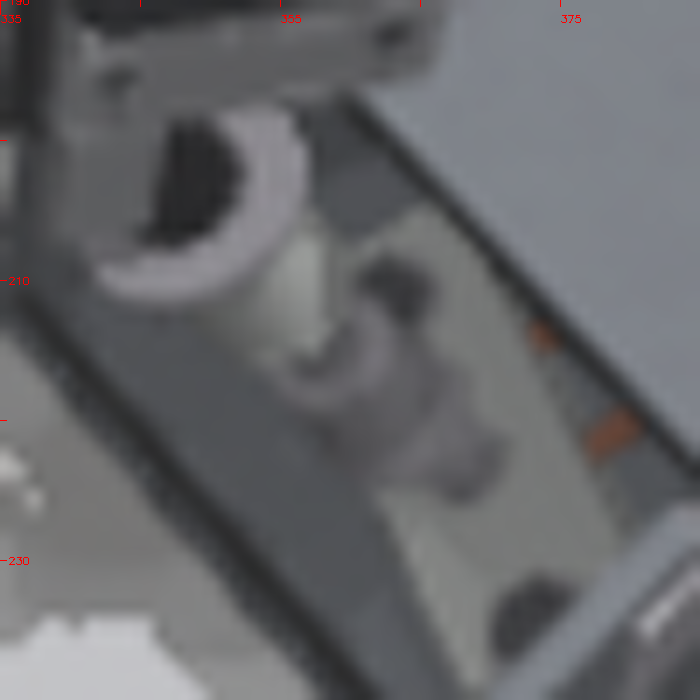

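View pics/b26.png

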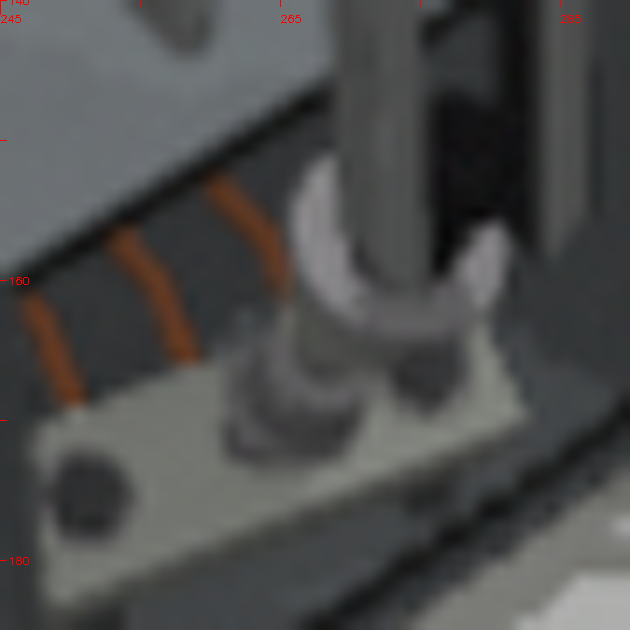

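Call:
{"api": "send_rows", "payload": {
  "increments": [
    [-1,0.0025,0,0.002,0],
    [-1,0.005,0,0.0037,0],
    [-1,0.0075,0,0.0055,0],
    [-1,0.0095,0,0.007,0],
    [-1,0.0115,0,0.0085,0]
  ]
}}

```text
time: 34.43
tool_pos: [0.5931, -0.2459, 0.1398]
ee_rot: [0.192, 1.57, -0.584]
wrist_force: [-0.5, 1.7, 1.3]
width: 0.0251
```

```bash
python3 -c "
from ins import *
go(*tcp_for(.0,.585,.0085),.795)
o=robot.get_obs(); print('axial',(o['wrist_force']+[0,0,3.7])@N, 'z',(o['wrist_force']+[0,0,3.7])@ZT, o['wrist_force'])"
```

```text
t 34.43 pos [ 0.5931 -0.2459  0.1398] yaw 0.795 F [-0.5  1.7  1.3] w 0.0251 j [-0.48  0.31  1.24 -0.    1.59 -1.28]
tx ty tz [-0.0008  0.0001  0.0002] dist 0.001 roll -0.0 rows 1
axial 5.013068004636494 z -1.534953105172171 [-0.50728147  1.67453627  1.32385722]
```

Call:
{"api": "send_rows", "payload": {
  "increments": [
    [-1,0.001,0,0.0006,0],
    [-1,0.002,0,0.0013,0],
    [-1,0.003,0,0.002,0],
    [-1,0.003,0,0.002,0]
  ]
}}

```text
time: 34.77
tool_pos: [0.5938, -0.2464, 0.1391]
ee_rot: [2.137, 1.57, 1.362]
wrist_force: [-4.0, 3.0, 5.0]
width: 0.0249
```

```bash
cat > st.py <<'E'
from ins import *
go(*tcp_for(.0,.6,.0085),.795)
o=robot.get_obs(); F=o['wrist_force']+[0,0,3.7]; print('axial',F@N,'z',F@ZT,'y',F@[-ZT[1],ZT[0],0],'d est',(o['tool_pos']-tcp_for(0,.6,.0085))@N)
E
python3 st.py; python3 -c "
from ins import *
b=robot.snapshot('side');a=robot.snapshot('scene')
crop(a,'a27.png',335,190,50,50,14);crop(b,'b27.png',245,140,45,45,14)"
```

```text
t 34.77 pos [ 0.5938 -0.2464  0.1391] yaw 0.795 F [-4.  3.  5.] w 0.0249 j [-0.48  0.31  1.24  0.    1.59 -1.28]
tx ty tz [-0.0004 -0.0001 -0.0021] dist 0.002 roll 0.0 rows 1
axial 10.011149135476309 z -4.973486962091386 y -0.6939725153689219 d est -0.0015249879841986807
```

View pics/a27.png

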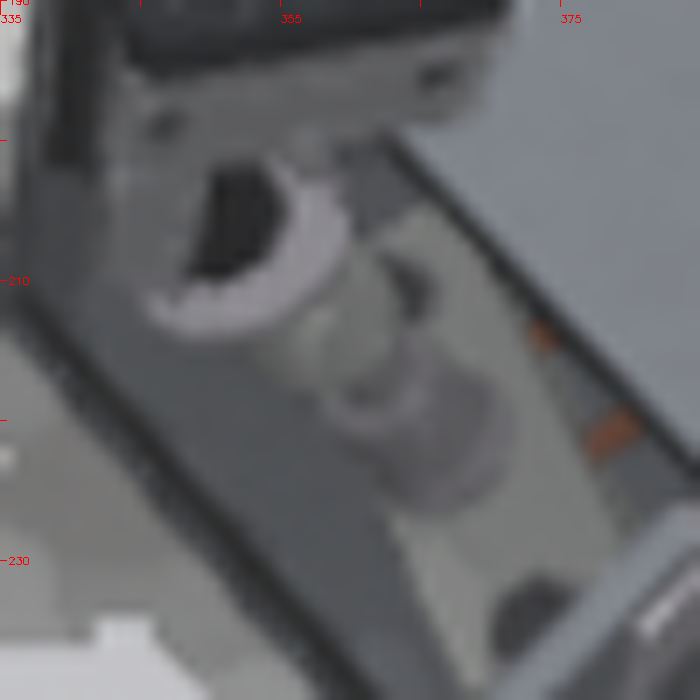

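View pics/b27.png

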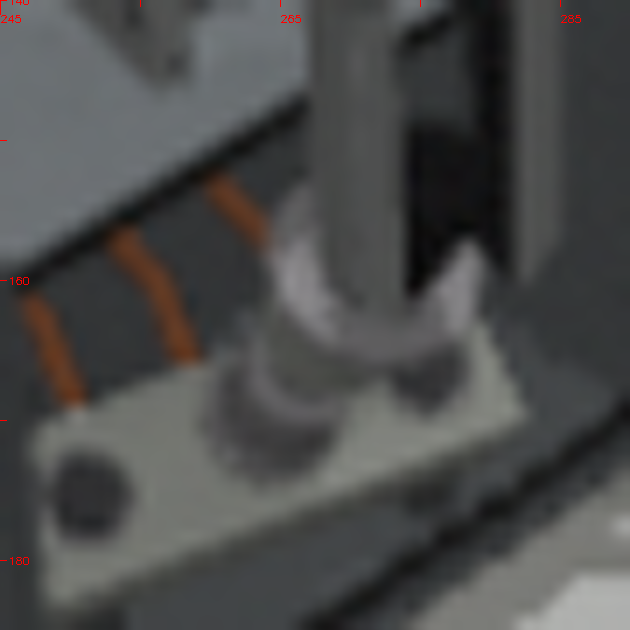

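Call:
{"api": "send_rows", "payload": {
  "increments": [
    [-1,0.0018,0,0.0012,0],
    [-1,0.0036,0,0.0025,0],
    [-1,0.0054,0,0.0037,0],
    [-1,0.0073,0,0.005,0],
    [-1,0.0091,0,0.0062,0]
  ]
}}

```text
time: 35.28
tool_pos: [0.5979, -0.2503, 0.1313]
ee_rot: [2.379, 1.57, 1.603]
wrist_force: [-6.0, 4.8, 10.0]
width: 0.0256
```

```bash
python3 st.py
```

```text
t 35.28 pos [ 0.5979 -0.2503  0.1313] yaw 0.795 F [-6.   4.8 10. ] w 0.0256 j [-0.48  0.33  1.23  0.    1.58 -1.28]
tx ty tz [-0.0082 -0.0001 -0.0078] dist 0.011 roll 0.0 rows 1
axial 15.625520140551519 z -7.65251950674029 y -0.7287321704479205 d est -0.011188450695998277
```

Call:
{"api": "send_rows", "payload": {
  "increments": [
    [-1,0,0,0,0],
    [-1,0,0,0,0],
    [-1,0,0,0,0]
  ]
}}

```text
time: 35.53
tool_pos: [0.5979, -0.2503, 0.1315]
ee_rot: [2.229, 1.57, 1.453]
wrist_force: [-5.6, 5.0, 9.1]
width: 0.0253
```

```bash
python3 st.py; python3 -c "
from ins import *
b=robot.snapshot('side');a=robot.snapshot('scene');w=robot.snapshot('wrist')
crop(a,'a28.png',335,190,50,50,14);crop(b,'b28.png',245,140,45,45,14);crop(w,'w28.png',230,240,100,100,7)
for phi,dz in ((.55,.0085),(.6,.0085)):
  d,g,p=gunpts(phi,.13,dz);print({k:[proj(s,v)[0].round(1).tolist() for s in (w,a,b)] for k,v in d.items()})
print('ball',proj(a,BALL),proj(b,BALL))
"
```

```text
t 35.53 pos [ 0.5979 -0.2503  0.1315] yaw 0.795 F [-5.6  5.   9.1] w 0.0253 j [-0.48  0.33  1.23  0.    1.58 -1.28]
tx ty tz [-0.008  -0.0002 -0.0077] dist 0.011 roll 0.0 rows 1
axial 14.794520016276081 z -7.46718252172886 y -0.34503292755469 d est -0.010994446817969118
{'mouth': [[279.9, 295.3], [366.9, 224.0], [263.2, 172.2]], 'bell': [[279.9, 295.3], [366.9, 224.0], [263.2, 172.2]], 'neck': [[279.9, 293.9], [360.0, 215.8], [266.7, 166.1]], 'flb': [[279.9, 292.3], [354.0, 208.8], [269.8, 160.7]], 'flt': [[279.9, 292.0], [353.1, 207.7], [270.3, 159.9]], 'top': [[280.0, 288.8], [345.2, 198.3], [274.4, 152.6]]}
{'mouth': [[279.9, 302.4], [368.8, 222.8], [262.4, 170.4]], 'bell': [[279.9, 302.4], [368.8, 222.8], [262.4, 170.4]], 'neck': [[279.9, 299.2], [361.3, 215.1], [266.2, 165.0]], 'flb': [[279.9, 295.4], [354.7, 208.4], [269.5, 160.1]], 'flt': [[279.9, 294.8], [353.7, 207.3], [270.0, 159.4]], 'top': [[280.0, 287.4], [345.0, 198.4], [274.5, 152.8]]}
ball [[364.43127365 219.21984954]] [[264.60752514 168.10524681]]
```

View pics/w28.png

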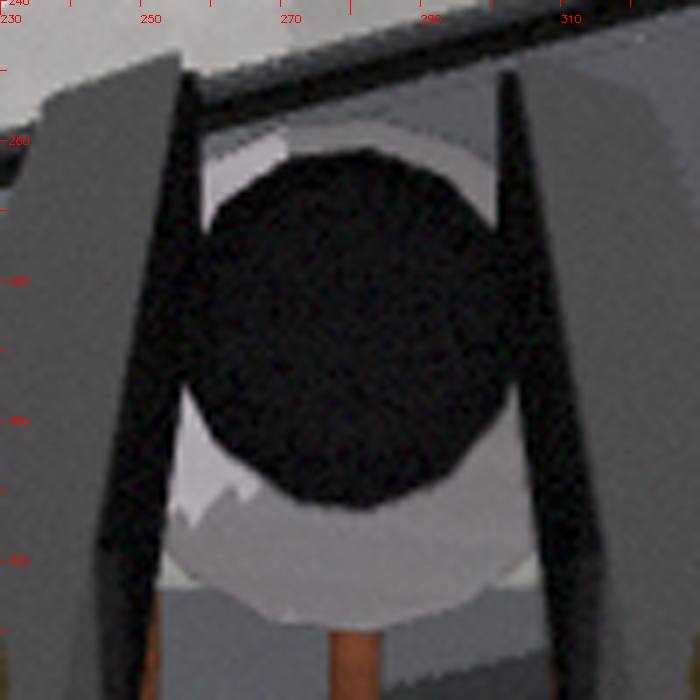

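View pics/a28.png

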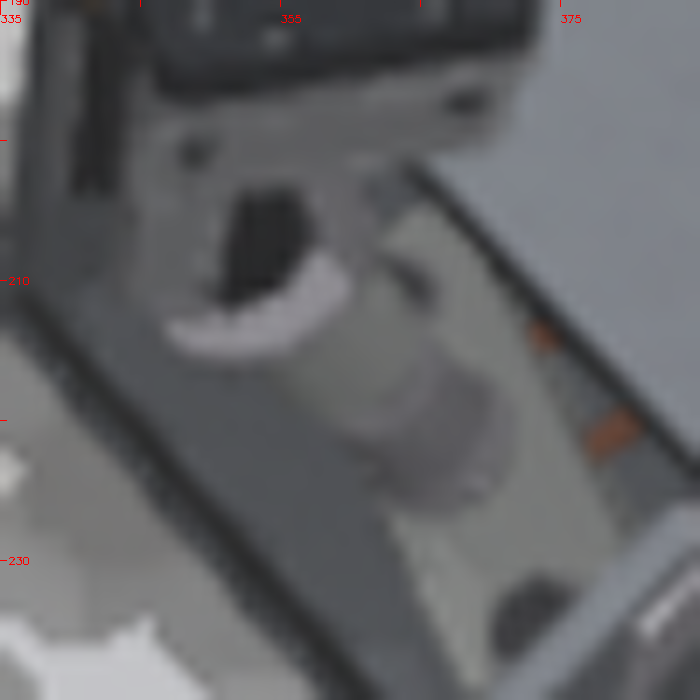

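View pics/b28.png

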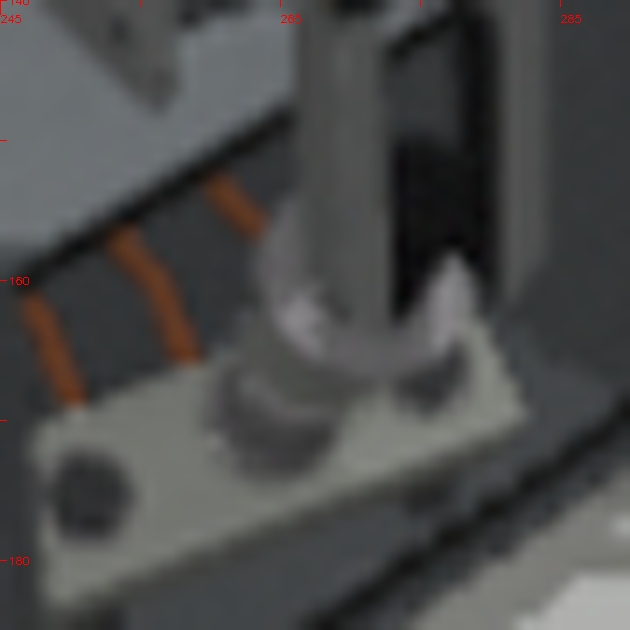

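Call:
{"api": "send_rows", "payload": {
  "increments": [
    [-1,0.0008,0,0.0005,0],
    [-1,0.0016,0,0.0011,0],
    [-1,0.002,0,0.0014,0],
    [-1,0.002,0,0.0014,0],
    [-1,0.002,0,0.0014,0]
  ]
}}

```text
time: 36.1
tool_pos: [0.5989, -0.2511, 0.1298]
ee_rot: [2.276, 1.57, 1.5]
wrist_force: [-6.1, 5.3, 9.4]
width: 0.025
```

Call:
{"api": "send_rows", "payload": {
  "increments": [
    [-1,0,0,0,0],
    [-1,0,0,0,0],
    [-1,0,0,0,0],
    [-1,0,0,0,0],
    [-1,0,0,0,0]
  ]
}}

```text
time: 36.52
tool_pos: [0.5988, -0.2511, 0.1298]
ee_rot: [2.274, 1.57, 1.499]
wrist_force: [-5.7, 4.8, 9.0]
width: 0.0254
```

```bash
python3 st.py; python3 -c "
from ins import *
a=robot.snapshot('scene');cv2.imwrite('pics/a29.png',a['image'][:,:,::-1]);b=robot.snapshot('side');cv2.imwrite('pics/b29.png',b['image'][:,:,::-1])"; python3 st.py
```

```text
t 36.52 pos [ 0.5988 -0.2511  0.1298] yaw 0.795 F [-5.7  4.8  9. ] w 0.0254 j [-0.48  0.33  1.23  0.    1.58 -1.28]
tx ty tz [-0.0097 -0.0002 -0.009 ] dist 0.013 roll 0.0 rows 1
axial 14.679998507262 z -7.434083047671207 y -0.6152642009874484 d est -0.013121567013650873
t 36.62 pos [ 0.5988 -0.2511  0.1298] yaw 0.795 F [-6.7  5.5 10.1] w 0.0254 j [-0.48  0.33  1.23  0.    1.58 -1.28]
tx ty tz [-0.0098 -0.0002 -0.009 ] dist 0.013 roll 0.0 rows 1
axial 16.281664865447627 z -8.620487838013307 y -0.7162470402303125 d est -0.013132916187767756
```

View pics/a29.png

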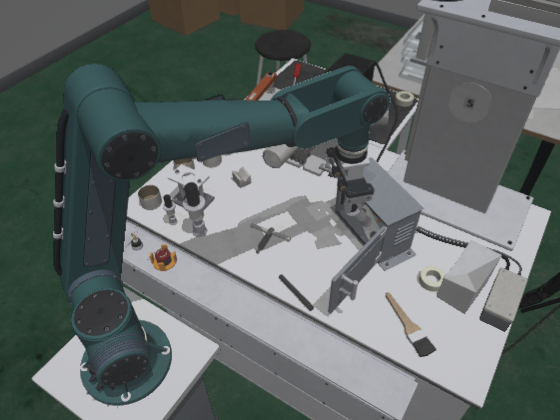

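View pics/b29.png

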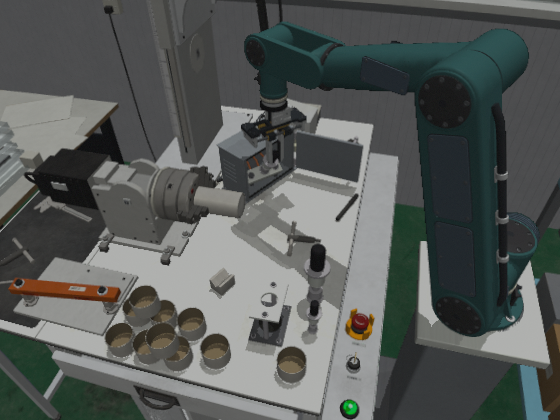

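```bash
python3 -c "
from bench import robot
print(robot.close_job())"
```

```text
the job is handed in; nothing more can be done
None
```

I handed the job in at about 36.6 s. The gun was pressed onto the nipple and the gripper was still holding it there.

**What I did**
- **Door:** opened it by its handle to about 1.89 rad; the stop is at 1.95.
- **Gun:** the tool can only turn about its own vertical axis, so I tilted the gun inside the grip by leaning it on the edge of the stand's top plate.
- **Slip and re-grasp:** on the first try the gun slipped off-centre in the pads. While I was working it back up through the stand's hole, the coupler caught under the plate. The wrist force read about 48 N and the gun slipped out of the fingers, back into its stand. I re-gripped it higher and tilted it again. That time it came out at about 0.58–0.60 rad, with its axis about 8 mm off the pad centre.
- **Nipple:** I located it with three cameras. Its block is turned about 0.28 rad from the box, so I lined the gun up with the nipple itself and pushed along its axis.

**Last checks**
- **Stroke:** the axial force was steady at about 15–16 N, beyond the snap force and the spring's preload. It corresponds to about 12–14 mm of the 16 mm stroke. The gripper had moved about 13 mm past the seated position, which agrees.
- **Alignment:** the measured force runs along the nipple axis to within a couple of degrees. The last wrist-camera reading of the tilt, about 0.585 rad, was taken just before the final push of about 2 mm.
- **Scene:** the door is open and the other things appear to be where they were.
- **Not confirmed:** I inferred the snap from force and geometry and did not see it directly. The 48 N was the gun catching on the stand, not the arm or gripper body pressing, and stayed well below the 120 N wrist limit.

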